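# Turn the sample plaques over and set them out on the display rest

### The arm

A 6-joint arm with a two-finger parallel gripper is mounted at the origin on the work surface. World frame = base frame: x ahead of the robot, y to its left, z up, the work surface at z = 0. Lengths are in m, angles in degrees, forces in N, time in s.
With the tool pointing down it reaches from about 0.35 to 0.875 m from the base axis. Payload 4.2 kg.
Tool frame: the origin (TCP) lies midway between the tips of the shut fingers; the grasp point (between the pads) lies 19 mm behind it; z points along the fingers, y is the line along which they close (so a half turn about z gives the same grasp; the last joint's range is limited). The gripper opens to 87 mm and grips with 3 to 60 N. Pads are 19 mm wide; open, the fingers measure 117 mm over their backs; the gripper's body (75 mm by 190 mm) begins 51 mm behind the grasp point.
Start: joints at [79.561, 22.042, 0.453, 0, -68.411, -14.817], TCP at [0.267, 0.565, 0.223] pointing down, gripper open.
Joint ranges: [-179.83, 179.83], [-69.29, 118.12], [-61.27, 80.66], [-181.25, 117.63], [-171.15, -9.14], [-177.46, 177.46]. Speed limits (degrees/s): [159.86, 159.86, 180, 180, 180, 180].

### API

Orientations are given as a 3x3 rotation matrix whose columns are the frame's x, y, z axes.
In Python, from station import sense, capture, camera_params, finish_job gives the robot as it stands.
- The arm moves only by the tool drive_tool, never from a script. Its argument "rows" is a list of rows, each an object of numbers: "tx", "ty", "tz": the shift along the tool's x, y, z in cm; "ax", "ay", "az": the turn, a rotation vector about the tool's x, y, z in rad; "claw": the finger opening in cm, from 0 to 8.7. In form: [{"tx": .., "ty": .., "tz": .., "ax": .., "ay": .., "az": .., "claw": ..}, ...]. A call has 1 to 10 rows; each row shifts and turns the commanded pose from where the row before left it, along the tool's axes as they then stand; what a row does not reach is not made up. A row lasts 1/12 s, in which the tool goes at most 41.7 mm and 7.16 degrees, less where a joint would pass 70% of its speed; a pose out of reach is approached as far as the arm can. A call with a gripper value outside its range is refused whole. The fingers move at their own pace and stop on an object; the grip force is fixed at half the most. Time passes only in rows, so rows that do not move let the fingers close. It gives the time, the measured TCP pose, the force, the opening and the grip force at its end, in the units of the state.
- sense(): the state, without advancing time (a new reading comes with each control period).
- capture(name): name is "scene" or "top" or "wrist"; returns (picture, depth): 384x512x3 uint8, red, green, blue; 384x512 float32, m along the optical axis (not along the pixel's ray), 0 where there is no reading.
- camera_params(name): a dict with "intrinsics" (3x3 intrinsics, pixels), "k1" (the pictures are not rectified: a ray, as slopes to the right and down, at radius r is drawn at 1 + k1 r^2 times it, then the intrinsics apply), "R" (3x3) and "t" (3): a world point X has camera coordinates R X + t; the wrist camera has in their place "tool_from_camera" (4x4, takes a point from camera to tool coordinates, whose origin is the TCP and whose axes are the flange's). Camera axes: x right, y down, z forward; pixel columns grow to the right and rows downward; lengths in m; the calibration is good to about 2 mm. A picture is of the moment at which its call begins: read the wrist's pose just before it. camera_params takes no time and is no camera call.
- finish_job(): hands the job in; it is judged then, once.
The state is a dict: "time_s": time; "joints": joint angles; "joint_velocities": joint speeds; "effort": joint torques, N m; "tcp_pos": TCP position; "ee_rot": TCP orientation; "wrist_force": force on the tool from outside, world axes, zero at the start; "moment": the same for the moment, N m; "gripper_width": opening from 0.0 (shut) to 1.0 (fully open); "gripper_force": force on a finger pad.
Only numpy, scipy, OpenCV 4.12 (cv2) and the standard library are available. Lean on these libraries where they do the work, as an engineer would, in place of code of your own. Each camera call takes 0.05 s, during which the arm holds its last target. There are 200 camera calls.

### The job

Two or three square sample plaques lie face down on the bench. Turn each one over (the leaning fence is there to tip them up against) and set all of them side by side on the sloped display rest, each seated squarely on the ledge with its back flat against the slope and its inlaid face showing outward, and let go. Leave the polish tin, the nail jar and the brush where they are.

Things in the scene. Friction and masses are not known exactly. Their poses are not given: they have to be found in the camera images.
- plaqueA_mid (a point): centre of a square wooden plaque (up to 3 alike; None if absent), 0.15 kg, 16 mm thick: dark back panel 100 x 100 x 6 mm with a raised face panel 84 x 84 x 10 mm glued centrally on it, bearing a pale shoe-sole inlay. x, y along its edges, z out of the plain back (up while face down, as at the start; its rim is then 10 to 16 mm above the bench). Too wide to grasp flat; pinch it once on edge.
- plaqueB_mid (a point): centre of a square wooden plaque (up to 3 alike; None if absent), 0.15 kg, 16 mm thick: dark back panel 100 x 100 x 6 mm with a raised face panel 84 x 84 x 10 mm glued centrally on it, bearing a pale shoe-sole inlay. x, y along its edges, z out of the plain back (up while face down, as at the start; its rim is then 10 to 16 mm above the bench). Too wide to grasp flat; pinch it once on edge.
- plaqueC_mid (a point): centre of a square wooden plaque (up to 3 alike; None if absent), 0.15 kg, 16 mm thick: dark back panel 100 x 100 x 6 mm with a raised face panel 84 x 84 x 10 mm glued centrally on it, bearing a pale shoe-sole inlay. x, y along its edges, z out of the plain back (up while face down, as at the start; its rim is then 10 to 16 mm above the bench). Too wide to grasp flat; pinch it once on edge.
- fence_foot (a point): middle of the foot line, at bench level, of the fixed tipping fence, a plank 340 mm long, 50 mm high. x along it, y out of its front face towards the plaques, z up. The face leans back 12 degrees (top towards -y). A plaque pushed up to it tips up when its far edge is raised while pressed towards the fence, and stays leaning there, its upper half clear above the fence.
- rest_corner (a point): middle of the line where the fixed display rest's ledge meets its sloped back, 24 mm up. y along the rest (200 mm either way), x level to its front, z up. The back rises towards -x at 55 degrees to the level, 55 mm along the slope (a plaque's top 45 mm stands clear); the ledge, square to it, is 18 mm deep. Seated plaque: centre 22 mm behind (-x), 46 mm above. Room for 3 side by side, centres within 150 mm.
- tin: bystander: round black polish tin, 76 mm across, 26 mm high; origin at the centre of its underside
- jar: bystander: squat glass jar of heel nails, 60 mm across, 65 mm high; origin at the centre of its underside
- brush: bystander: shoe brush lying bristles down, 50 x 150 x 40 mm, long side along its y; origin at the centre of its underside
Mind the look-alikes: they are no part of the job. Leave any pink or purple look-alike of the part that bears plaqueA_mid alone.

How it is judged:
By the outcome, as a careful person would: the job done as asked, in the order asked, and still so for the second after the job is handed in, with the robot touching nothing.
Of plaqueA, plaqueB, plaqueC only 2 to 3 are there at a start; the rules pass over those that are not, and their reading is None.
At some moment in a run one of plaqueA, plaqueB, plaqueC may be knocked a few centimetres aside while the robot is not near it.
It also fails if it takes over 210 s, if anything falls off the work surface, if the arm or the gripper's body presses on something with over 40 N, if the wrist force passes 120 N, or if a joint passes its speed limit or range.

## Working session

There is one attempt and no reset: what is moved stays moved. The work goes in short steps, Python scripts to look and compute and a tool call to move; the robot and the scene stay as the last step left them, time stands still between calls to the robot, and variables do not carry over. Pictures are saved under pics/ and viewed, at most 14 in all, crops included, and the job is handed in when it is done.

Besides the shell and the picture viewer there is one more tool, called after "Call:" by a JSON object that holds its "op" and its "data", one argument or row to a line. drive_tool: Moves the arm, as the interface text tells. Its arguments: {"type":"object","properties":{"rows":{"type":"array"}},"required":["rows"]}

```bash
mkdir -p pics; ls; cat > h.py <<'E'
import numpy as np, cv2
from station import sense, capture, camera_params, finish_job
def cloud(name):
    s=sense(); img,d=capture(name); p=camera_params(name); K=np.array(p["intrinsics"])
    h,w=d.shape; u,v=np.meshgrid(np.arange(w),np.arange(h))
    pts=np.stack([u,v],-1).reshape(-1,1,2).astype(float)
    n=cv2.undistortPoints(pts,K,np.array([p["k1"],0,0,0,0.])).reshape(h,w,2)
    P=np.dstack([n[...,0]*d,n[...,1]*d,d])
    if "R" in p: W=(P-np.array(p["t"]))@np.array(p["R"])
    else:
        T=np.array(p["tool_from_camera"]); P=P@T[:3,:3].T+T[:3,3]
        W=P@np.array(s["ee_rot"]).T+np.array(s["tcp_pos"])
    W[d==0]=np.nan
    return img,W
def save(n,img): cv2.imwrite("pics/"+n,img[...,::-1])
E
python3 - <<'E'
from h import *
for n in("top","scene"):
    i,W=cloud(n); save(n+"0.png",i); np.save(n+"0.npy",W)
print(sense())
E
```

```text
pics
{'time_s': 0.1, 'joints': array([ 7.95606026e+01,  2.20864202e+01,  3.88127169e-01, -2.51717812e-02,
       -6.84100356e+01, -1.48171840e+01]), 'joint_velocities': array([-0.05254931, -0.04047457,  0.12391689,  0.17322861,  0.00939683,
       -0.12673016]), 'effort': array([ 2.07300386e-04, -3.91688204e+01,  1.87936449e+01,  4.23189953e+00,
        1.34620036e-02, -6.65426523e-05]), 'tcp_pos': array([0.26642164, 0.5647869 , 0.22157222]), 'ee_rot': array([[ 9.04337022e-01, -4.26818458e-01, -7.44323659e-04],
       [-4.26819098e-01, -9.04335264e-01, -1.78534043e-03],
       [ 8.88981168e-05,  1.93224100e-03, -9.99998129e-01]]), 'wrist_force': array([-1.03714219,  0.46143892, -0.15966207]), 'moment': array([-0.05140639,  0.01508462, -0.02821324]), 'gripper_force': 0.0, 'gripper_width': 0.9997749378164358}
```

View pics/top0.png

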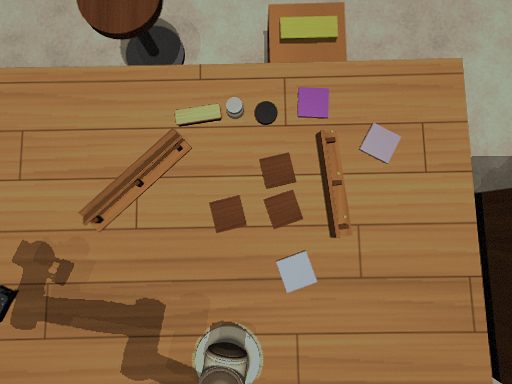

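View pics/scene0.png

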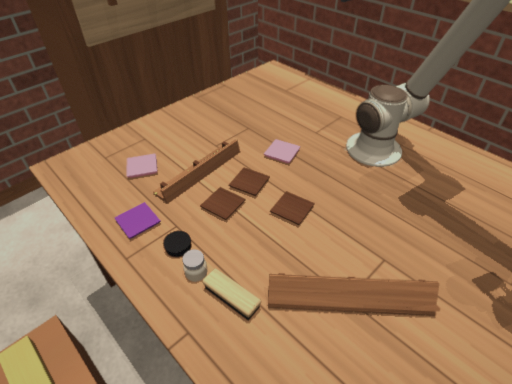

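The top view shows three dark plaques at (278,170), (283,209) and (228,213). The fence is on the right (322,132)-(345,235) and the rest on the left (85,220)-(185,140). The pink and purple squares are decoys.

```bash
python3 - <<'E'
from h import *
W=np.load("top0.npy"); img=cv2.imread("pics/top0.png")
g=img.astype(int)
for (u,v) in [(278,170),(283,210),(228,213)]:
    sub=W[v-25:v+26,u-25:u+26]; 
    gs=g[v-25:v+26,u-25:u+26]
    m=((sub[...,2]>0.009)&(sub[...,2]<.03)&(gs[...,2]<115)).astype(np.uint8)
    n,l,st,c=cv2.connectedComponentsWithStats(m); m=l==l[25,25]
    pts=sub[m][:,:2].astype(np.float32)
    print(m.sum(),cv2.minAreaRect(pts),np.median(sub[m][:,2]),pts.mean(0))
def dump(name,x):
    pts=x; r=cv2.minAreaRect(pts[:,:2].astype(np.float32)); print(name,r,cv2.boxPoints(r).round(3).tolist(),np.nanmax(pts[:,2]))
Z=W[...,2]
for name,(u0,u1,v0,v1) in dict(fence=(310,360,120,245),rest=(70,195,120,240)).items():
    s=W[v0:v1,u0:u1].reshape(-1,3); s=s[s[:,2]>0.012]; dump(name,s)
    for a,b in((.012,.02),(.02,.03),(.03,.04),(.04,.05),(.05,.06),(.06,.08)):
        t=s[(s[:,2]>a)&(s[:,2]<b)]
        if len(t)>20: r=cv2.minAreaRect(t[:,:2].astype(np.float32)); print(a,len(t),r)
for n,(u,v) in dict(tin=(265,113),jar=(235,107),brush=(198,115),pk1=(297,272),pk2=(380,143),pur=(313,103)).items(): print(n,W[v,u].round(3))
big=cv2.resize(img[120:245,70:360],None,fx=2.7,fy=2.7,interpolation=cv2.INTER_CUBIC); cv2.imwrite("pics/c1.png",big)
E
```

```text
933 ((0.5816308856010437, -0.16629120707511902), (0.09984295070171356, 0.09957630932331085), 12.311793327331543) 0.01585379047112865 [ 0.5809346  -0.16650395]
956 ((0.45595598220825195, -0.1815643608570099), (0.09956655651330948, 0.0997752770781517), 17.4289608001709) 0.015817795503585367 [ 0.45618606 -0.18136126]
966 ((0.4447842240333557, -0.004378598183393478), (0.0991196408867836, 0.0987282544374466), 12.932798385620117) 0.01586235657702308 [ 0.44434497 -0.00417847]
fence ((0.5414350032806396, -0.3772568106651306), (0.34379687905311584, 0.13384704291820526), 5.331611633300781) [[0.36399999260902405, -0.3269999921321869], [0.37599998712539673, -0.46000000834465027], [0.718999981880188, -0.42800000309944153], [0.7059999704360962, -0.29499998688697815]] 0.05709420372769576
0.012 618 ((0.5414350032806396, -0.3772568106651306), (0.34379687905311584, 0.13384704291820526), 5.331611633300781)
0.02 140 ((0.5341482758522034, -0.33840179443359375), (0.33632656931877136, 0.05165524408221245), 5.446628570556641)
0.03 261 ((0.5353397727012634, -0.3417380154132843), (0.3372819721698761, 0.052542
[... 712 characters left out ...]
 0.2733726501464844), (0.07188399136066437, 0.464312881231308), 42.35703659057617)
0.03 567 ((0.5906776189804077, 0.27159029245376587), (0.07854320853948593, 0.465207576751709), 43.795169830322266)
0.04 227 ((0.5842711925506592, 0.267628014087677), (0.0714518129825592, 0.4581889510154724), 45.20643997192383)
0.05 187 ((0.5537519454956055, 0.2828245759010315), (0.03382843732833862, 0.39430713653564453), 42.37517547607422)
0.06 531 ((0.5540212392807007, 0.2857881188392639), (0.01678605005145073, 0.39881032705307007), 42.15087127685547)
tin [ 0.769 -0.131  0.026]
jar [ 0.779 -0.035  0.064]
brush [0.762 0.086 0.043]
pk1 [ 0.258 -0.221  0.013]
pk2 [ 0.663 -0.502  0.018]
pur [ 0.803 -0.29   0.016]
```

View pics/c1.png

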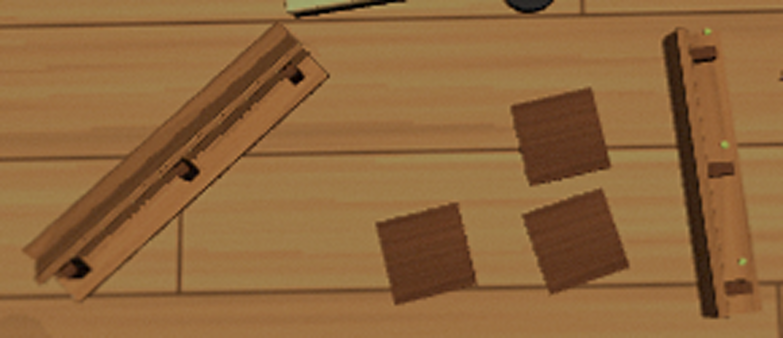

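Crop: the fence face is the dark strip on its left, with brackets on its right. The rest's brackets are on its lower right, so its front faces away from the base (+x+y). Next I fit the planes.

```bash
python3 - <<'E'
from h import *
T=np.load("top0.npy").reshape(-1,3); S=np.load("scene0.npy").reshape(-1,3)
def ransac(P,ncheck,tol=.0025):
    rng=np.random.default_rng(0);best=None
    for _ in range(4000):
        a,b,c=P[rng.choice(len(P),3,False)]; n=np.cross(b-a,c-a); L=np.linalg.norm(n)
        if L<1e-9: continue
        n/=L
        if n[2]<0:n=-n
        if not ncheck(n): continue
        m=abs((P-a)@n)<tol
        if best is None or m.sum()>best.sum(): best=m
    Q=P[best]; c=Q.mean(0); n=np.linalg.svd(Q-c)[2][2]; n*=np.sign(n[2]); return n,c,Q
def box(P,c,ax,L,w,z0,z1):
    ax=np.array(ax);d=P[:,:2]-c; return P[(abs(d@ax)<L)&(abs(d@[-ax[1],ax[0]])<w)&(P[:,2]>z0)&(P[:,2]<z1)]
for nm,D in(("top",T),("scene",S)):
    D=D[~np.isnan(D[:,0])]
    P=box(D,[.534,-.335],[.995,.1],.2,.06,.006,.047)
    try:
        n,c,Q=ransac(P,lambda n:n[1]>.8 and .05<n[2]<.4)
        h=n[:2]/np.hypot(*n[:2]); off=(n@c)/np.hypot(*n[:2]); t=np.array([h[1],-h[0]])
        s=Q[:,:2]@t
        print(nm,"fence n",n,len(Q),"yaw normal",np.degrees(np.arctan2(h[1],h[0])),"lean",np.degrees(np.arcsin(n[2])),"along",s.min(),s.max(),"foot",h*off+t*(s.min()+s.max())/2)
    except Exception as e: print(nm,'fence',e)
    P=box(D,[.57,.295],[-.671,.741],.23,.07,.028,.075)
    try:
        n,c,Q=ransac(P,lambda n:n[:2]@[.741,.671]>.6 and .4<n[2]<.7)
        h=n[:2]/np.hypot(*n[:2]); off=(n@c-n[2]*.024)/np.hypot(*n[:2]); t=np.array([-h[1],h[0]])
        s=Q[:,:2]@t
        print(nm,"rest n",n,len(Q),"yaw",np.degrees(np.arctan2(h[1],h[0])),"ang",90-np.degrees(np.arcsin(n[2])),s.min(),s.max(),"corner",h*off+t*(s.min()+s.max())/2,"z",Q[:,2].min(),Q[:,2].max())
    except Exception as e: print(nm,'rest',e)
E
```

```text
top fence n [-0.10096497  0.97256683  0.20957058] 552 yaw normal 95.92680954814834 lean 12.09718824217521 along 0.3283402842972507 0.66664052543244 foot [ 0.53241074 -0.31062395]
top rest n [0.58902602 0.53618131 0.60461388] 761 yaw 42.311112761701885 ang 52.798937747800984 -0.36085591521679905 0.03780591955488017 corner [0.57865349 0.30831491] z 0.028041368449407064 0.07340315245347072
scene fence n [-0.09796205  0.97175982  0.21467717] 840 yaw normal 95.75647783375994 lean 12.396588111347402 along 0.3296459809987096 0.6697072722060992 foot [ 0.53374226 -0.31280057]
scene rest n [0.60107572 0.54611948 0.58349078] 3191 yaw 42.25734953498711 ang 54.303557733866 -0.3624292603502646 0.036940195092418276 corner [0.57826024 0.30550416] z 0.028009174020965342 0.07018573850205605
```

```bash
cat >> h.py <<'E'
from scipy.linalg import fractional_matrix_power as fmp
from scipy.spatial.transform import Rotation as Ro
F0=np.array([.533,-.312,0]); fn=np.array([np.cos(np.radians(95.8)),np.sin(np.radians(95.8)),0]); fu=np.array([fn[1],-fn[0],0])
C0=np.array([.5785,.307,.024]); rx=np.array([np.cos(np.radians(42.28)),np.sin(np.radians(42.28)),0]); ry=np.array([-rx[1],rx[0],0])
up=np.array([0,0,1.])
def fp(u,w,z): return F0+u*fu+w*fn+z*up
def rp(x,y,z): return C0+x*rx+y*ry+z*up   # z above corner
def Rz_x(z,x): z=z/np.linalg.norm(z); return np.stack([x,np.cross(z,x),z],1)
def Rpush(a): a=np.radians(a); return Rz_x(-fn*np.sin(a)-up*np.cos(a),-fn*np.cos(a)+up*np.sin(a))
def Rgrip(a): a=np.radians(a); return Rz_x(fn*np.sin(a)-up*np.cos(a),fu)     # lean like plaque on fence (top to -w)
def Rrest(): a=np.radians(35); return Rz_x(rx*np.sin(a)-up*np.cos(a),-ry)
def T(p,R): M=np.eye(4);M[:3,:3]=R;M[:3,3]=p;return M
def cur(): s=sense(); return T(s["tcp_pos"],s["ee_rot"])
def plan(M0,M1,v=38,w=6.5,n=None):
    D=np.linalg.inv(M0)@M1; ang=np.degrees(Ro.from_matrix(D[:3,:3]).magnitude()); L=np.linalg.norm(D[:3,3])*1e3
    n=n or max(1,int(np.ceil(max(L/v,ang/w))))
    S=np.real(fmp(D,1/n)); r=Ro.from_matrix(S[:3,:3]).as_rotvec(); t=S[:3,3]*100
    print(n,"rows: t",t.round(2),"a",r.round(3)); return M1
E
python3 - <<'E'
from h import *
u,v,_=0,0,0
a=np.array([.581,-.166,0])-F0; U,Wc=a@fu,a@fn; print(U,Wc)
M=cur()
M=plan(M,T(fp(U,Wc+.10,.14),M[:3,:3]))
M=plan(M,T(M[:3,3],Rpush(15)))
M=plan(M,T(fp(U,Wc+.082,.0055),Rpush(15)))
M=plan(M,T(fp(U,.110+.008,.0055),Rpush(15)),v=8)
E
```

```text
0.06250849341249191 0.14040188122422165
19 rows: t [2.87 2.32 0.43] a [ 0. -0.  0.]
10 rows: t [0. 0. 0.] a [-0.013  0.024  0.102]
4 rows: t [-0.44  0.    3.36] a [ 0. -0. -0.]
14 rows: t [ 0.72 -0.    0.19] a [ 0. -0. -0.]
```

Call:
{"op": "drive_tool", "data": {
  "rows": [
    {"tx": 2.87, "ty": 2.32, "tz": 0.43, "claw": 6},
    {"tx": 2.87, "ty": 2.32, "tz": 0.43, "claw": 6},
    {"tx": 2.87, "ty": 2.32, "tz": 0.43, "claw": 6},
    {"tx": 2.87, "ty": 2.32, "tz": 0.43, "claw": 6},
    {"tx": 2.87, "ty": 2.32, "tz": 0.43, "claw": 6},
    {"tx": 2.87, "ty": 2.32, "tz": 0.43, "claw": 6},
    {"tx": 2.87, "ty": 2.32, "tz": 0.43, "claw": 6},
    {"tx": 2.87, "ty": 2.32, "tz": 0.43, "claw": 6},
    {"tx": 2.87, "ty": 2.32, "tz": 0.43, "claw": 6},
    {"tx": 2.87, "ty": 2.32, "tz": 0.43, "claw": 6}
  ]
}}

```text
invalid input at $.rows[0]: expected keys tx, ty, tz, ax, ay, az, claw
```

Call:
{"op": "drive_tool", "data": {
  "rows": [
    {"tx": 2.87, "ty": 2.32, "tz": 0.43, "claw": 6},
    {"tx": 2.87, "ty": 2.32, "tz": 0.43, "claw": 6},
    {"tx": 2.87, "ty": 2.32, "tz": 0.43, "claw": 6},
    {"tx": 2.87, "ty": 2.32, "tz": 0.43, "claw": 6},
    {"tx": 2.87, "ty": 2.32, "tz": 0.43, "claw": 6},
    {"tx": 2.87, "ty": 2.32, "tz": 0.43, "claw": 6},
    {"tx": 2.87, "ty": 2.32, "tz": 0.43, "claw": 6},
    {"tx": 2.87, "ty": 2.32, "tz": 0.43, "claw": 6},
    {"tx": 2.87, "ty": 2.32, "tz": 0.43, "claw": 6}
  ]
}}

```text
invalid input at $.rows[0]: expected keys tx, ty, tz, ax, ay, az, claw
```

Call:
{"op": "drive_tool", "data": {
  "rows": [
    {"ax": -0.013, "ay": 0.024, "az": 0.102, "claw": 6},
    {"ax": -0.013, "ay": 0.024, "az": 0.102, "claw": 6},
    {"ax": -0.013, "ay": 0.024, "az": 0.102, "claw": 6},
    {"ax": -0.013, "ay": 0.024, "az": 0.102, "claw": 6},
    {"ax": -0.013, "ay": 0.024, "az": 0.102, "claw": 6},
    {"ax": -0.013, "ay": 0.024, "az": 0.102, "claw": 6},
    {"ax": -0.013, "ay": 0.024, "az": 0.102, "claw": 6},
    {"ax": -0.013, "ay": 0.024, "az": 0.102, "claw": 6},
    {"ax": -0.013, "ay": 0.024, "az": 0.102, "claw": 6},
    {"ax": -0.013, "ay": 0.024, "az": 0.102, "claw": 6}
  ]
}}

```text
invalid input at $.rows[0]: expected keys tx, ty, tz, ax, ay, az, claw
```

Call:
{"op": "drive_tool", "data": {
  "rows": [
    {"tx": 2.87, "ty": 2.32, "tz": 0.43, "ax": 0, "ay": 0, "az": 0, "claw": 6},
    {"tx": 2.87, "ty": 2.32, "tz": 0.43, "ax": 0, "ay": 0, "az": 0, "claw": 6},
    {"tx": 2.87, "ty": 2.32, "tz": 0.43, "ax": 0, "ay": 0, "az": 0, "claw": 6},
    {"tx": 2.87, "ty": 2.32, "tz": 0.43, "ax": 0, "ay": 0, "az": 0, "claw": 6},
    {"tx": 2.87, "ty": 2.32, "tz": 0.43, "ax": 0, "ay": 0, "az": 0, "claw": 6},
    {"tx": 2.87, "ty": 2.32, "tz": 0.43, "ax": 0, "ay": 0, "az": 0, "claw": 6},
    {"tx": 2.87, "ty": 2.32, "tz": 0.43, "ax": 0, "ay": 0, "az": 0, "claw": 6},
    {"tx": 2.87, "ty": 2.32, "tz": 0.43, "ax": 0, "ay": 0, "az": 0, "claw": 6},
    {"tx": 2.87, "ty": 2.32, "tz": 0.43, "ax": 0, "ay": 0, "az": 0, "claw": 6},
    {"tx": 2.87, "ty": 2.32, "tz": 0.43, "ax": 0, "ay": 0, "az": 0, "claw": 6}
  ]
}}

```text
time_s: 0.93
tcp_pos: [0.4274, 0.2311, 0.1792]
ee_rot: [[0.905, -0.426, -0.0], [-0.426, -0.905, -0.0], [-0.0, 0.0, -1.0]]
wrist_force: [0.8, 0.3, -0.1]
gripper_width: 0.691
gripper_force: 0.0
```

Call:
{"op": "drive_tool", "data": {
  "rows": [
    {"tx": 2.87, "ty": 2.32, "tz": 0.43, "ax": 0, "ay": 0, "az": 0, "claw": 6},
    {"tx": 2.87, "ty": 2.32, "tz": 0.43, "ax": 0, "ay": 0, "az": 0, "claw": 6},
    {"tx": 2.87, "ty": 2.32, "tz": 0.43, "ax": 0, "ay": 0, "az": 0, "claw": 6},
    {"tx": 2.87, "ty": 2.32, "tz": 0.43, "ax": 0, "ay": 0, "az": 0, "claw": 6},
    {"tx": 2.87, "ty": 2.32, "tz": 0.43, "ax": 0, "ay": 0, "az": 0, "claw": 6},
    {"tx": 2.87, "ty": 2.32, "tz": 0.43, "ax": 0, "ay": 0, "az": 0, "claw": 6},
    {"tx": 2.87, "ty": 2.32, "tz": 0.43, "ax": 0, "ay": 0, "az": 0, "claw": 6},
    {"tx": 2.87, "ty": 2.32, "tz": 0.43, "ax": 0, "ay": 0, "az": 0, "claw": 6},
    {"tx": 2.87, "ty": 2.32, "tz": 0.43, "ax": 0, "ay": 0, "az": 0, "claw": 6}
  ]
}}

```text
time_s: 1.68
tcp_pos: [0.5719, -0.0679, 0.1403]
ee_rot: [[0.904, -0.427, -0.001], [-0.427, -0.904, 0.0], [-0.001, 0.0, -1.0]]
wrist_force: [-0.3, 0.9, 0.7]
gripper_width: 0.693
gripper_force: 0.0
```

Call:
{"op": "drive_tool", "data": {
  "rows": [
    {"tx": 0, "ty": 0, "tz": 0, "ax": -0.013, "ay": 0.024, "az": 0.102, "claw": 6},
    {"tx": 0, "ty": 0, "tz": 0, "ax": -0.013, "ay": 0.024, "az": 0.102, "claw": 6},
    {"tx": 0, "ty": 0, "tz": 0, "ax": -0.013, "ay": 0.024, "az": 0.102, "claw": 6},
    {"tx": 0, "ty": 0, "tz": 0, "ax": -0.013, "ay": 0.024, "az": 0.102, "claw": 6},
    {"tx": 0, "ty": 0, "tz": 0, "ax": -0.013, "ay": 0.024, "az": 0.102, "claw": 6},
    {"tx": 0, "ty": 0, "tz": 0, "ax": -0.013, "ay": 0.024, "az": 0.102, "claw": 6},
    {"tx": 0, "ty": 0, "tz": 0, "ax": -0.013, "ay": 0.024, "az": 0.102, "claw": 6},
    {"tx": 0, "ty": 0, "tz": 0, "ax": -0.013, "ay": 0.024, "az": 0.102, "claw": 6},
    {"tx": 0, "ty": 0, "tz": 0, "ax": -0.013, "ay": 0.024, "az": 0.102, "claw": 6},
    {"tx": 0, "ty": 0, "tz": 0, "ax": -0.013, "ay": 0.024, "az": 0.102, "claw": 6}
  ]
}}

```text
time_s: 2.52
tcp_pos: [0.5712, -0.0661, 0.1405]
ee_rot: [[0.095, -0.995, 0.03], [-0.961, -0.099, -0.258], [0.259, -0.004, -0.966]]
wrist_force: [0.2, -0.6, 1.2]
gripper_width: 0.689
gripper_force: 0.0
```

```bash
python3 - <<'E'
from h import *
U=.0625;Wc=.1404
M=cur(); s=sense(); print(s["time_s"],s["joints"].round(1),M.round(3))
M=plan(M,T(fp(U,Wc+.085,.03),Rpush(15)))
M=plan(M,T(fp(U,Wc+.085,.0055),Rpush(15)))
M=plan(M,T(fp(U,.110+.008,.0055),Rpush(15)),v=9)
E
```

```text
2.5167 [ 16.9  20.7 -22.9  19.2 -50.8 -24. ] [[ 0.095 -0.995  0.03   0.571]
 [-0.961 -0.099 -0.258 -0.066]
 [ 0.259 -0.004 -0.966  0.14 ]
 [ 0.     0.     0.     1.   ]]
3 rows: t [-0.46  0.02  3.69] a [-0.001 -0.    -0.001]
1 rows: t [-0.63 -0.    2.37] a [ 0. -0. -0.]
12 rows: t [ 0.86 -0.    0.23] a [ 0. -0. -0.]
```

Call:
{"op": "drive_tool", "data": {
  "rows": [
    {"tx": -0.46, "ty": 0, "tz": 3.69, "ax": 0, "ay": 0, "az": 0, "claw": 6},
    {"tx": -0.46, "ty": 0, "tz": 3.69, "ax": 0, "ay": 0, "az": 0, "claw": 6},
    {"tx": -0.46, "ty": 0, "tz": 3.69, "ax": 0, "ay": 0, "az": 0, "claw": 6},
    {"tx": -0.31, "ty": 0, "tz": 1.19, "ax": 0, "ay": 0, "az": 0, "claw": 6},
    {"tx": -0.32, "ty": 0, "tz": 1.18, "ax": 0, "ay": 0, "az": 0, "claw": 6},
    {"tx": 0, "ty": 0, "tz": 0, "ax": 0, "ay": 0, "az": 0, "claw": 6}
  ]
}}

```text
time_s: 3.02
tcp_pos: [0.5724, -0.0819, 0.0035]
ee_rot: [[0.101, -0.995, 0.026], [-0.96, -0.104, -0.258], [0.259, 0.001, -0.966]]
wrist_force: [0.4, -0.4, -0.3]
gripper_width: 0.692
gripper_force: 0.0
```

Call:
{"op": "drive_tool", "data": {
  "rows": [
    {"tx": 0.86, "ty": 0, "tz": 0.23, "ax": 0, "ay": 0, "az": 0, "claw": 6},
    {"tx": 0.86, "ty": 0, "tz": 0.23, "ax": 0, "ay": 0, "az": 0, "claw": 6},
    {"tx": 0.86, "ty": 0, "tz": 0.23, "ax": 0, "ay": 0, "az": 0, "claw": 6},
    {"tx": 0.86, "ty": 0, "tz": 0.23, "ax": 0, "ay": 0, "az": 0, "claw": 6},
    {"tx": 0.86, "ty": 0, "tz": 0.23, "ax": 0, "ay": 0, "az": 0, "claw": 6},
    {"tx": 0.86, "ty": 0, "tz": 0.23, "ax": 0, "ay": 0, "az": 0, "claw": 6},
    {"tx": 0.86, "ty": 0, "tz": 0.23, "ax": 0, "ay": 0, "az": 0, "claw": 6},
    {"tx": 0.86, "ty": 0, "tz": 0.23, "ax": 0, "ay": 0, "az": 0, "claw": 6},
    {"tx": 0.86, "ty": 0, "tz": 0.23, "ax": 0, "ay": 0, "az": 0, "claw": 6},
    {"tx": 0.86, "ty": 0, "tz": 0.23, "ax": 0, "ay": 0, "az": 0, "claw": 6}
  ]
}}

```text
time_s: 3.85
tcp_pos: [0.5832, -0.1707, 0.0059]
ee_rot: [[0.1, -0.995, 0.031], [-0.961, -0.104, -0.256], [0.258, -0.004, -0.966]]
wrist_force: [-0.3, 0.2, 0.6]
gripper_width: 0.692
gripper_force: 0.4
```

```bash
python3 - <<'E'
from h import *
M=cur(); d=M[:3,3]-F0; print(d@fu,d@fn,d[2])
i,W=cloud("scene"); save("s1.png",cv2.resize(i[120:320,90:390],None,fx=2.4,fy=2.4))
E
```

```text
0.06426996102291141 0.1354922309591699 0.005857535854389671
```

View pics/s1.png

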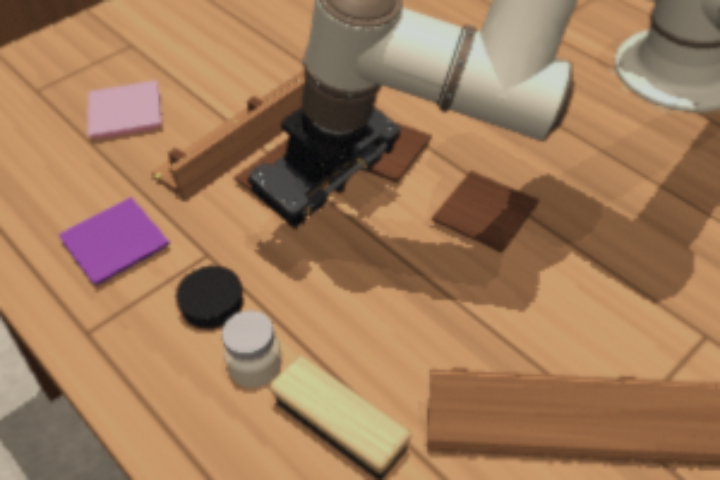

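The gripper hides most of it, but plaque A is being pushed squarely; a corner shows at (265,175) near the fence.

```bash
cat >> h.py <<'E'
def lift(M,ths,push=.004,a=15,k=.0037):
    R=Rpush(a); d=M[:3,3]-F0; u=d@fu; prev=M[:3,3]
    for th in ths:
        t=np.radians(th); zk=max(16*np.cos(t)-8*np.sin(t),6*np.cos(t)); wk=-zk*np.tan(np.radians(12))
        E=np.array([wk+100*np.cos(t)+6*np.sin(t),zk+100*np.sin(t)-6*np.cos(t)])/1e3
        P=fp(u,E[0]-push,E[1])-.0095*R[:,0]+k*R[:,2]
        l=M[:3,:3].T@(P-prev)*100; print(th,(P-F0).round(4),"tx %.2f ty %.2f tz %.2f"%tuple(l)); prev=P
E
python3 - <<'E'
from h import *
M=cur(); lift(M,[0,6,12,18,24,30,36,42,48,54,60,66,72,78,84,90,96])
E
```

```text
0 [0.0534 0.1068 0.004 ] tx 3.19 ty 0.00 tz 1.04
6 [0.0534 0.107  0.0135] tx 0.22 ty -0.00 tz -0.93
12 [0.0534 0.1063 0.0229] tx 0.32 ty -0.00 tz -0.88
18 [0.0536 0.1044 0.0319] tx 0.41 ty -0.00 tz -0.82
24 [0.0539 0.1016 0.0405] tx 0.50 ty -0.00 tz -0.76
30 [0.0543 0.0977 0.0486] tx 0.58 ty -0.00 tz -0.68
36 [0.0548 0.0929 0.0561] tx 0.66 ty -0.00 tz -0.60
42 [0.0554 0.0872 0.063 ] tx 0.73 ty -0.00 tz -0.51
48 [0.056  0.0807 0.069 ] tx 0.79 ty -0.00 tz -0.42
54 [0.0568 0.0732 0.0749] tx 0.87 ty -0.00 tz -0.37
60 [0.0576 0.0649 0.0806] tx 0.95 ty -0.00 tz -0.34
66 [0.0585 0.0561 0.0853] tx 0.98 ty -0.00 tz -0.23
72 [0.0595 0.0467 0.0891] tx 1.01 ty -0.00 tz -0.12
78 [0.0605 0.0369 0.0918] tx 1.02 ty 0.00 tz -0.01
84 [0.0615 0.0269 0.0934] tx 1.02 ty 0.00 tz 0.10
90 [0.0626 0.0166 0.094 ] tx 1.01 ty 0.00 tz 0.21
96 [0.0636 0.0063 0.0934] tx 0.99 ty 0.00 tz 0.32
```

Call:
{"op": "drive_tool", "data": {
  "rows": [
    {"tx": 0.64, "ty": 0, "tz": 0.2, "ax": 0, "ay": 0, "az": 0, "claw": 6},
    {"tx": 0.64, "ty": 0, "tz": 0.2, "ax": 0, "ay": 0, "az": 0, "claw": 6},
    {"tx": 0.64, "ty": 0, "tz": 0.2, "ax": 0, "ay": 0, "az": 0, "claw": 6},
    {"tx": 0.64, "ty": 0, "tz": 0.2, "ax": 0, "ay": 0, "az": 0, "claw": 6},
    {"tx": 0.64, "ty": 0, "tz": 0.2, "ax": 0, "ay": 0, "az": 0, "claw": 6}
  ]
}}

```text
time_s: 4.32
tcp_pos: [0.5871, -0.2013, 0.0042]
ee_rot: [[0.1, -0.994, 0.034], [-0.962, -0.105, -0.253], [0.255, -0.007, -0.967]]
wrist_force: [-16.1, 53.2, 19.0]
gripper_width: 0.684
gripper_force: 23.8
```

Call:
{"op": "drive_tool", "data": {
  "rows": [
    {"tx": 0.05, "ty": 0, "tz": -0.93, "ax": 0, "ay": 0, "az": 0, "claw": 6},
    {"tx": 0.2, "ty": 0, "tz": -0.88, "ax": 0, "ay": 0, "az": 0, "claw": 6},
    {"tx": 0.38, "ty": 0, "tz": -0.82, "ax": 0, "ay": 0, "az": 0, "claw": 6}
  ]
}}

```text
time_s: 4.57
tcp_pos: [0.5863, -0.2022, 0.0316]
ee_rot: [[0.1, -0.994, 0.03], [-0.961, -0.105, -0.256], [0.258, -0.003, -0.966]]
wrist_force: [0.3, 1.8, 0.1]
gripper_width: 0.686
gripper_force: 0.8
```

```bash
python3 - <<'E'
from h import *
d=cur()[:3,3]-F0; print(d@fu,d@fn,d[2])
i,W=cloud("scene"); save("s2.png",cv2.resize(i[140:280,150:330],None,fx=4,fy=4))
E
```

```text
0.06407931050270563 0.10385018616404114 0.03159683168281926
```

View pics/s2.png

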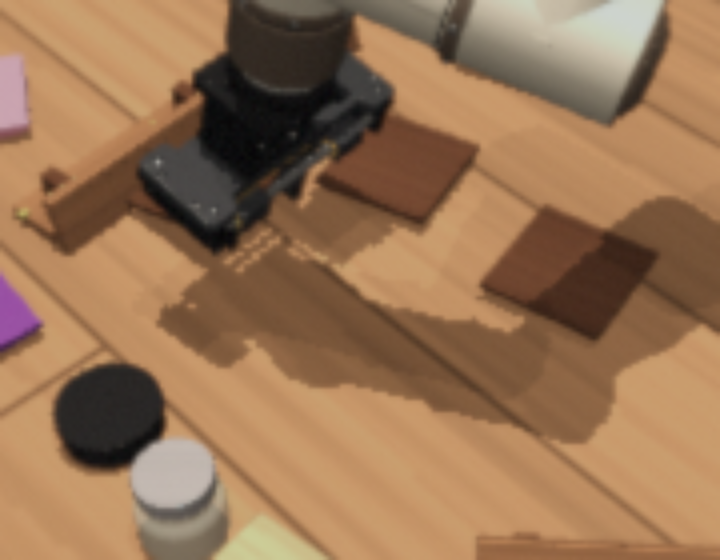

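Unclear; the plaque shows only at (150,205). I'll use wrist depth.

```bash
python3 - <<'E'
from h import *
i,W=cloud("wrist"); save("w1.png",i)
q=W.reshape(-1,3)-F0; u,w,z=q@fu,q@fn,q[:,2]
for a in np.arange(-.02,.12,.01):
    m=(w>a)&(w<a+.01)&(abs(u-.064)<.06)&(z<.12); print(a.round(2),m.sum(),np.nanpercentile(z[m],[10,50,90]).round(3) if m.sum() else '')
E
```

```text
-0.02 4439 [0.048 0.05  0.051]
-0.01 7449 [0.014 0.03  0.044]
0.0 2297 [0.001 0.016 0.017]
0.01 2404 [0.017 0.019 0.021]
0.02 2478 [0.02  0.022 0.024]
0.03 2569 [0.024 0.026 0.027]
0.04 2698 [0.027 0.029 0.03 ]
0.05 2773 [0.03  0.032 0.034]
0.06 2867 [0.034 0.035 0.037]
0.07 3003 [0.037 0.039 0.04 ]
0.08 4058 [0.04  0.042 0.118]
0.09 1956 [0.04  0.044 0.061]
0.1 3613 [-0.     0.054  0.083]
0.11 2754 [-0.     0.002  0.113]
```

View pics/w1.png

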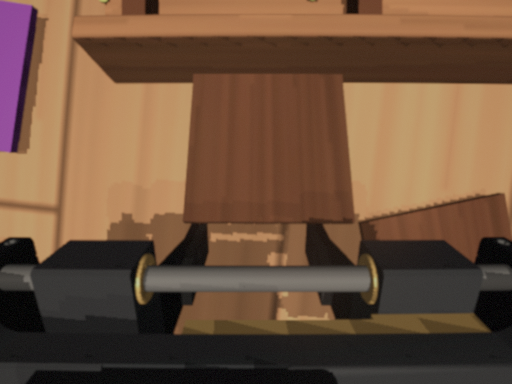

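Wrist view: the plaque is lifted about 18°, its far edge on both fingertips (row ≈220) and its near edge at the fence. Works; I carry on.

Call:
{"op": "drive_tool", "data": {
  "rows": [
    {"tx": 0.5, "ty": 0, "tz": -0.76, "ax": 0, "ay": 0, "az": 0, "claw": 6},
    {"tx": 0.58, "ty": 0, "tz": -0.68, "ax": 0, "ay": 0, "az": 0, "claw": 6},
    {"tx": 0.66, "ty": 0, "tz": -0.6, "ax": 0, "ay": 0, "az": 0, "claw": 6},
    {"tx": 0.73, "ty": 0, "tz": -0.51, "ax": 0, "ay": 0, "az": 0, "claw": 6},
    {"tx": 0.79, "ty": 0, "tz": -0.42, "ax": 0, "ay": 0, "az": 0, "claw": 6},
    {"tx": 0.87, "ty": 0, "tz": -0.37, "ax": 0, "ay": 0, "az": 0, "claw": 6}
  ]
}}

```text
time_s: 5.17
tcp_pos: [0.5894, -0.2343, 0.0749]
ee_rot: [[0.1, -0.995, 0.031], [-0.961, -0.104, -0.257], [0.258, -0.004, -0.966]]
wrist_force: [0.6, 0.7, -0.5]
gripper_width: 0.688
gripper_force: 0.3
```

Call:
{"op": "drive_tool", "data": {
  "rows": [
    {"tx": 0.95, "ty": 0, "tz": -0.34, "ax": 0, "ay": 0, "az": 0, "claw": 6},
    {"tx": 0.98, "ty": 0, "tz": -0.23, "ax": 0, "ay": 0, "az": 0, "claw": 6},
    {"tx": 1.01, "ty": 0, "tz": -0.12, "ax": 0, "ay": 0, "az": 0, "claw": 6},
    {"tx": 1.02, "ty": 0, "tz": 0, "ax": 0, "ay": 0, "az": 0, "claw": 6},
    {"tx": 1.02, "ty": 0, "tz": 0.1, "ax": 0, "ay": 0, "az": 0, "claw": 6}
  ]
}}

```text
time_s: 5.58
tcp_pos: [0.5943, -0.2811, 0.0932]
ee_rot: [[0.099, -0.995, 0.031], [-0.961, -0.104, -0.256], [0.258, -0.004, -0.966]]
wrist_force: [-0.2, -0.9, 0.5]
gripper_width: 0.688
gripper_force: 0.1
```

```bash
cat >> h.py <<'E'
def see(U,h=.06):
    i,W=cloud("wrist"); q=W.reshape(-1,3)-F0; u,w,z=q@fu,q@fn,q[:,2]
    for a in np.arange(-.01,.125,.01):
        m=(z>a)&(z<a+.01)&(abs(u-U)<h)&(w<.14)&(w>-.06); print("z",a.round(2),m.sum(),np.nanpercentile(w[m],[10,50,90]).round(3) if m.sum() else '')
    return i
E
python3 - <<'E'
from h import *
d=cur()[:3,3]-F0; print(d@fu,d@fn,d[2]); save("w2.png",see(.064))
E
```

```text
0.06408704825926922 0.024524016384016474 0.09315072726970308
z -0.01 1905 [0.05  0.1   0.119]
z 0.0 4945 [0.043 0.07  0.118]
z 0.01 5763 [-0.056 -0.042 -0.027]
z 0.02 641 [-0.037 -0.004  0.002]
z 0.03 705 [-0.032 -0.007  0.003]
z 0.04 2160 [-0.023 -0.018  0.004]
z 0.05 1599 [-0.018 -0.013  0.005]
z 0.06 334 [0.005 0.006 0.006]
z 0.07 438 [0.006 0.007 0.007]
z 0.08 503 [0.007 0.008 0.008]
z 0.09 2624 [0.008 0.017 0.023]
z 0.1 1577 [0.01  0.013 0.022]
z 0.11 531 [0.019 0.021 0.032]
z 0.12 533 [0.021 0.023 0.027]
```

View pics/w2.png

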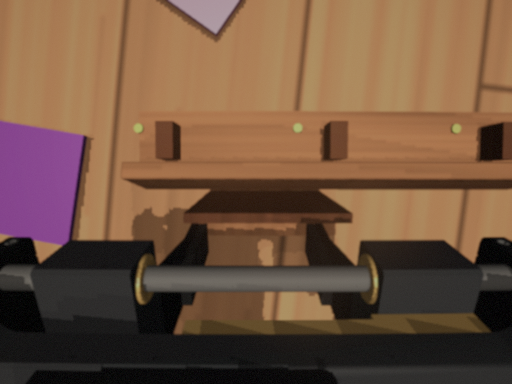

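Call:
{"op": "drive_tool", "data": {
  "rows": [
    {"tx": 1.01, "ty": 0, "tz": 0.21, "ax": 0, "ay": 0, "az": 0, "claw": 6},
    {"tx": 0.99, "ty": 0, "tz": 0.3, "ax": 0, "ay": 0, "az": 0, "claw": 6},
    {"tx": 0.6, "ty": 0, "tz": 0.16, "ax": 0, "ay": 0, "az": 0, "claw": 6},
    {"tx": 0, "ty": 0, "tz": 0, "ax": 0, "ay": 0, "az": 0, "claw": 6},
    {"tx": -1, "ty": 0, "tz": -0.2, "ax": 0, "ay": 0, "az": 0, "claw": 6},
    {"tx": -2, "ty": 0, "tz": -1, "ax": 0, "ay": 0, "az": 0, "claw": 6},
    {"tx": -2, "ty": 0, "tz": -3, "ax": 0, "ay": 0, "az": 0, "claw": 6},
    {"tx": 0, "ty": 0, "tz": -3, "ax": 0, "ay": 0, "az": 0, "claw": 6}
  ]
}}

```text
time_s: 6.3
tcp_pos: [0.5875, -0.2368, 0.1473]
ee_rot: [[0.104, -0.994, 0.025], [-0.961, -0.106, -0.255], [0.256, 0.003, -0.967]]
wrist_force: [-0.2, -0.8, -0.1]
gripper_width: 0.688
gripper_force: 0.0
```

```bash
cat >> h.py <<'E'
c12,s12=np.cos(np.radians(12)),np.sin(np.radians(12))
def gpose(U,s,off=.008): return T(fp(U,-s*s12+off*c12-.0003,s*c12+off*s12+.0012),Rgrip(12))
E
python3 - <<'E'
from h import *
d=cur()[:3,3]-F0; print(d@fu,d@fn,d[2]); save("w3.png",see(.064))
M=cur(); A=gpose(.064,.16); M=plan(M,A); M=plan(M,gpose(.064,.067))
E
```

```text
0.061832524857369314 0.06930782341409282 0.1472632414602451
z -0.01 968 [0.004 0.07  0.129]
z 0.0 2907 [0.    0.045 0.128]
z 0.01 12181 [-0.049  0.042  0.097]
z 0.02 481 [-0.032 -0.005 -0.004]
z 0.03 461 [-0.03  -0.007 -0.006]
z 0.04 1392 [-0.022 -0.017 -0.009]
z 0.05 857 [-0.018 -0.014 -0.011]
z 0.06 0 
z 0.07 0 
z 0.08 0 
z 0.09 0 
z 0.1 0 
z 0.11 0 
z 0.12 0 
15 rows: t [0.51 0.49 0.  ] a [ 0.024 -0.025 -0.102]
3 rows: t [-0.   0.   3.1] a [0. 0. 0.]
```

View pics/w3.png

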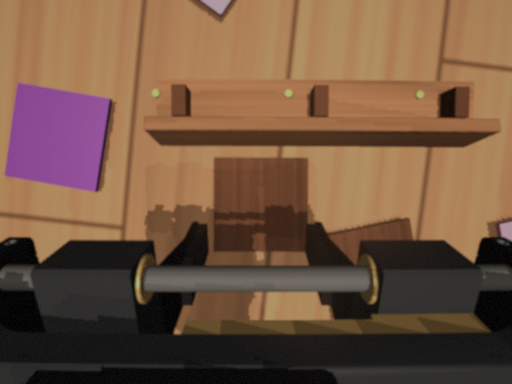

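Wrist view: the plaque fell back flat, back up, at about (260,203), slightly off the fence. I'll measure it and redo the last part slowly.

```bash
cat >> h.py <<'E'
def flat(W,U,Wc,r=.075):
    q=W.reshape(-1,3)-F0; u,w,z=q@fu,q@fn,q[:,2]
    m=(abs(u-U)<r)&(abs(w-Wc)<r)&(z>.011)&(z<.021); P=np.stack([u[m],w[m]],1).astype(np.float32)
    lo,hi=np.percentile(P,.5,0),np.percentile(P,99.5,0); print("flat n",m.sum(),cv2.minAreaRect(P),lo,hi)
E
python3 - <<'E'
from h import *
i,W=cloud("wrist"); flat(W,.064,.06); i,W=cloud("top"); flat(W,.064,.06)
M=cur(); d=M[:3,3]-F0; U=.064
M=plan(M,T(fp(U,.15,.06),Rpush(15))); M=plan(M,T(fp(U,.15,.0045),Rpush(15)));M=plan(M,T(fp(U,.1085,.0045),Rpush(15)),v=9)
E
```

```text
flat n 8415 ((0.06373008340597153, 0.05549594759941101), (0.14860095083713531, 0.11946189403533936), 0.37053120136260986) [ 0.00411556 -0.00388618] [0.12446406 0.11404036]
flat n 199 ((0.06361382454633713, 0.0615699477493763), (0.1487523913383484, 0.13095985352993011), 0.13732217252254486) [-0.01059727 -0.00373478] [0.13616788 0.12365028]
4 rows: t [-2.59  0.05  1.7 ] a [-0.003  0.     0.001]
2 rows: t [-0.72 -0.    2.68] a [ 0. -0. -0.]
5 rows: t [ 0.8  -0.    0.21] a [ 0. -0. -0.]
```

Call:
{"op": "drive_tool", "data": {
  "rows": [
    {"tx": -2.59, "ty": 0.05, "tz": 1.7, "ax": 0, "ay": 0, "az": 0, "claw": 6},
    {"tx": -2.59, "ty": 0.05, "tz": 1.7, "ax": 0, "ay": 0, "az": 0, "claw": 6},
    {"tx": -2.59, "ty": 0.05, "tz": 1.7, "ax": 0, "ay": 0, "az": 0, "claw": 6},
    {"tx": -2.59, "ty": 0.05, "tz": 1.7, "ax": 0, "ay": 0, "az": 0, "claw": 6},
    {"tx": -0.72, "ty": 0, "tz": 2.68, "ax": 0, "ay": 0, "az": 0, "claw": 6},
    {"tx": -0.36, "ty": 0, "tz": 1.34, "ax": 0, "ay": 0, "az": 0, "claw": 6},
    {"tx": -0.36, "ty": 0, "tz": 1.34, "ax": 0, "ay": 0, "az": 0, "claw": 6},
    {"tx": 0, "ty": 0, "tz": 0, "ax": 0, "ay": 0, "az": 0, "claw": 6}
  ]
}}

```text
time_s: 7.12
tcp_pos: [0.5783, -0.1577, 0.0024]
ee_rot: [[0.102, -0.994, 0.028], [-0.96, -0.106, -0.259], [0.261, -0.0, -0.965]]
wrist_force: [-5.4, 3.9, 12.6]
gripper_width: 0.689
gripper_force: 6.3
```

Call:
{"op": "drive_tool", "data": {
  "rows": [
    {"tx": 0.8, "ty": 0, "tz": 0.21, "ax": 0, "ay": 0, "az": 0, "claw": 6},
    {"tx": 0.8, "ty": 0, "tz": 0.21, "ax": 0, "ay": 0, "az": 0, "claw": 6},
    {"tx": 0.8, "ty": 0, "tz": 0.21, "ax": 0, "ay": 0, "az": 0, "claw": 6},
    {"tx": 0.8, "ty": 0, "tz": 0.21, "ax": 0, "ay": 0, "az": 0, "claw": 6},
    {"tx": 0.7, "ty": 0, "tz": 0.19, "ax": 0, "ay": 0, "az": 0, "claw": 6},
    {"tx": 0, "ty": 0, "tz": 0, "ax": 0, "ay": 0, "az": 0, "claw": 6}
  ]
}}

```text
time_s: 7.62
tcp_pos: [0.5853, -0.198, 0.0026]
ee_rot: [[0.099, -0.994, 0.034], [-0.961, -0.105, -0.256], [0.258, -0.007, -0.966]]
wrist_force: [0.9, 0.6, 6.4]
gripper_width: 0.69
gripper_force: 3.2
```

```bash
python3 - <<'E'
from h import *
d=cur()[:3,3]-F0; print(d@fu,d@fn,d[2])
E
```

```text
0.06357045263776122 0.10816636991266675 0.002648947317151682
```

Call:
{"op": "drive_tool", "data": {
  "rows": [
    {"tx": 0.25, "ty": 0, "tz": -0.05, "ax": 0, "ay": 0, "az": 0, "claw": 6},
    {"tx": 0.22, "ty": 0, "tz": -0.93, "ax": 0, "ay": 0, "az": 0, "claw": 6},
    {"tx": 0.3, "ty": 0, "tz": -0.88, "ax": 0, "ay": 0, "az": 0, "claw": 6},
    {"tx": 0.41, "ty": 0, "tz": -0.82, "ax": 0, "ay": 0, "az": 0, "claw": 6},
    {"tx": 0.5, "ty": 0, "tz": -0.76, "ax": 0, "ay": 0, "az": 0, "claw": 6},
    {"tx": 0.58, "ty": 0, "tz": -0.68, "ax": 0, "ay": 0, "az": 0, "claw": 6},
    {"tx": 0.66, "ty": 0, "tz": -0.6, "ax": 0, "ay": 0, "az": 0, "claw": 6},
    {"tx": 0.73, "ty": 0, "tz": -0.51, "ax": 0, "ay": 0, "az": 0, "claw": 6},
    {"tx": 0.79, "ty": 0, "tz": -0.42, "ax": 0, "ay": 0, "az": 0, "claw": 6},
    {"tx": 0.87, "ty": 0, "tz": -0.37, "ax": 0, "ay": 0, "az": 0, "claw": 6}
  ]
}}

```text
time_s: 8.45
tcp_pos: [0.5879, -0.2345, 0.0748]
ee_rot: [[0.1, -0.995, 0.032], [-0.961, -0.104, -0.256], [0.258, -0.005, -0.966]]
wrist_force: [-0.3, 0.7, 0.2]
gripper_width: 0.689
gripper_force: 0.3
```

Call:
{"op": "drive_tool", "data": {
  "rows": [
    {"tx": 0.95, "ty": 0, "tz": -0.34, "ax": 0, "ay": 0, "az": 0, "claw": 6},
    {"tx": 0.98, "ty": 0, "tz": -0.15, "ax": 0, "ay": 0, "az": 0, "claw": 6},
    {"tx": 1.01, "ty": 0, "tz": 0, "ax": 0, "ay": 0, "az": 0, "claw": 6},
    {"tx": 1.02, "ty": 0, "tz": 0.1, "ax": 0, "ay": 0, "az": 0, "claw": 6},
    {"tx": 1.02, "ty": 0, "tz": 0.2, "ax": 0, "ay": 0, "az": 0, "claw": 6}
  ]
}}

```text
time_s: 8.87
tcp_pos: [0.5929, -0.2828, 0.0905]
ee_rot: [[0.1, -0.995, 0.031], [-0.96, -0.104, -0.258], [0.26, -0.004, -0.966]]
wrist_force: [-3.3, 3.0, 13.2]
gripper_width: 0.689
gripper_force: 6.4
```

```bash
python3 - <<'E'
from h import *
d=cur()[:3,3]-F0; print(d@fu,d@fn,d[2]); save("w4.png",see(.064,.02))
E
```

```text
0.06252465218967017 0.023016552817026917 0.09048144047220019
z -0.01 688 [0.048 0.068 0.116]
z 0.0 1785 [0.044 0.066 0.115]
z 0.01 1981 [-0.056 -0.041 -0.026]
z 0.02 196 [-0.005 -0.004  0.002]
z 0.03 214 [-0.008 -0.006  0.003]
z 0.04 762 [-0.023 -0.017  0.003]
z 0.05 527 [-0.017 -0.013  0.004]
z 0.06 120 [0.005 0.005 0.005]
z 0.07 175 [0.005 0.006 0.006]
z 0.08 195 [0.006 0.006 0.007]
z 0.09 1281 [0.007 0.016 0.021]
z 0.1 441 [0.008 0.01  0.012]
z 0.11 0 
z 0.12 0
```

The 13 N upward force shows the fingertip sitting on the raised face panel's step and pressing the plaque back down. I raise it and reverse the tilt so that only the leading corner bears on the rim.

```bash
python3 - <<'E'
from h import *
M=cur(); M=plan(M,T(M[:3,3]+.003*up-.001*fn,M[:3,:3]))
M=plan(M,T(fp(.0625,.0205,.0965),Rpush(-10)),n=5)
M=plan(M,T(fp(.0625,-.003,.0985),Rpush(-10)),v=4)
E
```

```text
1 rows: t [ 0.17 -0.   -0.26] a [0. 0. 0.]
5 rows: t [ 0.    0.   -0.05] a [-0.001 -0.088  0.   ]
6 rows: t [ 0.38  0.   -0.1 ] a [ 0. -0. -0.]
```

Call:
{"op": "drive_tool", "data": {
  "rows": [
    {"tx": 0.17, "ty": 0, "tz": -0.26, "ax": 0, "ay": 0, "az": 0, "claw": 6},
    {"tx": 0, "ty": 0, "tz": -0.05, "ax": 0, "ay": -0.088, "az": 0, "claw": 6},
    {"tx": 0, "ty": 0, "tz": -0.05, "ax": 0, "ay": -0.088, "az": 0, "claw": 6},
    {"tx": 0, "ty": 0, "tz": -0.05, "ax": 0, "ay": -0.088, "az": 0, "claw": 6},
    {"tx": 0, "ty": 0, "tz": -0.05, "ax": 0, "ay": -0.088, "az": 0, "claw": 6},
    {"tx": 0, "ty": 0, "tz": -0.05, "ax": 0, "ay": -0.088, "az": 0, "claw": 6}
  ]
}}

```text
time_s: 9.42
tcp_pos: [0.5931, -0.2819, 0.0944]
ee_rot: [[0.105, -0.994, -0.013], [-0.978, -0.105, 0.182], [-0.183, -0.006, -0.983]]
wrist_force: [-0.6, -0.6, -0.5]
gripper_width: 0.691
gripper_force: 0.1
```

```bash
python3 - <<'E'
from h import *
d=cur()[:3,3]-F0; print(d@fu,d@fn,d[2]); see(.064,.02)
E
```

```text
0.06284747168359135 0.023849666255099874 0.09435149661386646
z -0.01 318 [0.092 0.119 0.13 ]
z 0.0 1133 [-0.015  0.105  0.126]
z 0.01 2868 [-0.056 -0.041 -0.024]
z 0.02 309 [-0.019  0.002  0.002]
z 0.03 423 [-0.022  0.002  0.003]
z 0.04 1064 [-0.023 -0.018  0.003]
z 0.05 925 [-0.018 -0.012  0.004]
z 0.06 454 [0.004 0.004 0.005]
z 0.07 535 [0.004 0.005 0.005]
z 0.08 595 [0.005 0.005 0.006]
z 0.09 1093 [0.006 0.006 0.021]
z 0.1 517 [0.006 0.009 0.011]
z 0.11 0 
z 0.12 0
```

Call:
{"op": "drive_tool", "data": {
  "rows": [
    {"tx": 0.4, "ty": 0, "tz": -0.12, "ax": 0, "ay": 0, "az": 0, "claw": 6},
    {"tx": 0.4, "ty": 0, "tz": -0.12, "ax": 0, "ay": 0, "az": 0, "claw": 6},
    {"tx": 0.4, "ty": 0, "tz": -0.1, "ax": 0, "ay": 0, "az": 0, "claw": 6},
    {"tx": 0.4, "ty": 0, "tz": -0.1, "ax": 0, "ay": 0, "az": 0, "claw": 6},
    {"tx": 0.4, "ty": 0, "tz": -0.1, "ax": 0, "ay": 0, "az": 0, "claw": 6},
    {"tx": 0.4, "ty": 0, "tz": -0.1, "ax": 0, "ay": 0, "az": 0, "claw": 6},
    {"tx": 0.2, "ty": 0, "tz": -0.05, "ax": 0, "ay": 0, "az": 0, "claw": 6},
    {"tx": 0, "ty": 0, "tz": 0, "ax": 0, "ay": 0, "az": 0, "claw": 6}
  ]
}}

```text
time_s: 10.13
tcp_pos: [0.5953, -0.3088, 0.096]
ee_rot: [[0.103, -0.995, -0.015], [-0.979, -0.104, 0.177], [-0.178, -0.004, -0.984]]
wrist_force: [0.6, 0.3, 0.2]
gripper_width: 0.69
gripper_force: 0.0
```

```bash
python3 - <<'E'
from h import *
d=cur()[:3,3]-F0; print(d@fu,d@fn,d[2]); see(.064,.02)
E
```

```text
0.06231665521930179 -0.003110846205885447 0.0960247306065556
z -0.01 326 [0.071 0.093 0.104]
z 0.0 986 [-0.014  0.08   0.1  ]
z 0.01 2477 [-0.056 -0.04  -0.022]
z 0.02 119 [-0.02  -0.019 -0.018]
z 0.03 155 [-0.022 -0.021 -0.021]
z 0.04 682 [-0.024 -0.021 -0.016]
z 0.05 631 [-0.018 -0.013 -0.011]
z 0.06 261 [-0.014 -0.014 -0.013]
z 0.07 288 [-0.017 -0.016 -0.015]
z 0.08 341 [-0.019 -0.018 -0.017]
z 0.09 1599 [-0.02  -0.017 -0.005]
z 0.1 21 [-0.019 -0.017 -0.016]
z 0.11 0 
z 0.12 0
```

Plaque A now leans flush at 12°. I back off and plan the grasp.

Call:
{"op": "drive_tool", "data": {
  "rows": [
    {"tx": -0.5, "ty": 0, "tz": 0, "ax": 0, "ay": 0, "az": 0, "claw": 6},
    {"tx": -2, "ty": 0, "tz": -0.3, "ax": 0, "ay": 0, "az": 0, "claw": 6},
    {"tx": -2, "ty": 0, "tz": -3, "ax": 0, "ay": 0, "az": 0, "claw": 6},
    {"tx": 0, "ty": 0, "tz": -3.5, "ax": 0, "ay": 0, "az": 0, "claw": 6},
    {"tx": 0, "ty": 0, "tz": 0, "ax": 0, "ay": 0, "az": 0, "claw": 6}
  ]
}}

```text
time_s: 10.6
tcp_pos: [0.5953, -0.278, 0.1795]
ee_rot: [[0.108, -0.994, -0.002], [-0.98, -0.107, 0.17], [-0.169, -0.016, -0.985]]
wrist_force: [1.2, -0.1, 1.6]
gripper_width: 0.687
gripper_force: 0.0
```

```bash
python3 - <<'E'
from h import *
d=cur()[:3,3]-F0; print(d@fu,d@fn,d[2]); i=see(.064,.06)
i,W=cloud("wrist"); q=W.reshape(-1,3)-F0; u,w,z=q@fu,q@fn,q[:,2]; m=(z>.07)&(z<.1)&(abs(w)<.03); print(np.percentile(u[m],[1,50,99]))
M=cur(); A=gpose(.063,.165); plan(M,T(A[:3,3],M[:3,:3]));M=plan(T(A[:3,3],M[:3,:3]),A); M=plan(M,gpose(.063,.067))
E
```

```text
0.06537647763837641 0.02757146260453361 0.17952284517262806
z -0.01 1591 [0.031 0.075 0.125]
z 0.0 6632 [0.032 0.075 0.126]
z 0.01 4851 [-0.056 -0.041 -0.024]
z 0.02 47 [-0.054 -0.042 -0.031]
z 0.03 42 [-0.053 -0.041 -0.031]
z 0.04 1058 [-0.024 -0.02  -0.015]
z 0.05 941 [-0.019 -0.014 -0.011]
z 0.06 47 [-0.015 -0.013 -0.013]
z 0.07 62 [-0.017 -0.016 -0.015]
z 0.08 67 [-0.019 -0.018 -0.017]
z 0.09 2154 [-0.02  -0.012 -0.005]
z 0.1 60 [-0.019 -0.016 -0.015]
z 0.11 0 
z 0.12 0 
[0.00639599 0.05483768 0.10264786]
2 rows: t [ 2.85  0.01 -0.04] a [-0.  0.  0.]
14 rows: t [-0.  0. -0.] a [ 0.001 -0.002 -0.112]
3 rows: t [-0.    0.    3.27] a [0. 0. 0.]
```

Call:
{"op": "drive_tool", "data": {
  "rows": [
    {"tx": 2.85, "ty": 0.41, "tz": -0.04, "ax": 0, "ay": 0, "az": -0.112, "claw": 6},
    {"tx": 2.6, "ty": 0.65, "tz": -0.04, "ax": 0, "ay": 0, "az": 0, "claw": 6},
    {"tx": 0, "ty": 0, "tz": 0, "ax": 0.001, "ay": -0.002, "az": -0.112, "claw": 6},
    {"tx": 0, "ty": 0, "tz": 0, "ax": 0.001, "ay": -0.002, "az": -0.112, "claw": 6},
    {"tx": 0, "ty": 0, "tz": 0, "ax": 0.001, "ay": -0.002, "az": -0.112, "claw": 6},
    {"tx": 0, "ty": 0, "tz": 0, "ax": 0.001, "ay": -0.002, "az": -0.112, "claw": 6},
    {"tx": 0, "ty": 0, "tz": 0, "ax": 0.001, "ay": -0.002, "az": -0.112, "claw": 6},
    {"tx": 0, "ty": 0, "tz": 0, "ax": 0.001, "ay": -0.002, "az": -0.112, "claw": 6},
    {"tx": 0, "ty": 0, "tz": 0, "ax": 0.001, "ay": -0.002, "az": -0.112, "claw": 6},
    {"tx": 0, "ty": 0, "tz": 0, "ax": 0.001, "ay": -0.002, "az": -0.112, "claw": 6}
  ]
}}

```text
time_s: 11.53
tcp_pos: [0.589, -0.3307, 0.1603]
ee_rot: [[0.898, -0.439, -0.02], [-0.427, -0.883, 0.196], [-0.104, -0.167, -0.98]]
wrist_force: [-0.0, -0.6, 0.7]
gripper_width: 0.689
gripper_force: 0.0
```

Call:
{"op": "drive_tool", "data": {
  "rows": [
    {"tx": 0, "ty": 0, "tz": 0, "ax": 0.001, "ay": -0.002, "az": -0.112, "claw": 6},
    {"tx": 0, "ty": 0, "tz": 0, "ax": 0.001, "ay": -0.002, "az": -0.112, "claw": 6},
    {"tx": 0, "ty": 0, "tz": 0, "ax": 0.001, "ay": -0.002, "az": -0.112, "claw": 6},
    {"tx": 0, "ty": 0, "tz": 0, "ax": 0.001, "ay": -0.002, "az": -0.112, "claw": 6},
    {"tx": 0, "ty": 0, "tz": 0, "ax": 0.001, "ay": -0.002, "az": -0.112, "claw": 6},
    {"tx": 0, "ty": 0, "tz": 0, "ax": 0, "ay": 0, "az": 0, "claw": 6}
  ]
}}

```text
time_s: 12.03
tcp_pos: [0.5891, -0.3308, 0.1604]
ee_rot: [[0.994, 0.101, -0.029], [0.105, -0.974, 0.202], [-0.008, -0.204, -0.979]]
wrist_force: [-1.0, -0.7, -0.2]
gripper_width: 0.69
gripper_force: 0.0
```

```bash
python3 - <<'E'
from h import *
M=cur(); d=M[:3,3]-F0; print(d@fu,d@fn,d[2],sense()["joints"].round(0))
M=plan(M,gpose(.055,.15)); M=plan(M,gpose(.055,.067),v=28)
E
```

```text
0.05394846483697686 -0.024347121024492206 0.16036586338151274 [-21.  33.  14. -11. -76. 120.]
1 rows: t [0.11 0.15 1.07] a [0.004 0.009 0.003]
3 rows: t [-0.    0.    2.77] a [0. 0. 0.]
```

Descend and close.

Call:
{"op": "drive_tool", "data": {
  "rows": [
    {"tx": 0.11, "ty": 0.15, "tz": 1.07, "ax": 0.004, "ay": 0.009, "az": 0.003, "claw": 6},
    {"tx": 0, "ty": 0, "tz": 2.77, "ax": 0, "ay": 0, "az": 0, "claw": 6},
    {"tx": 0, "ty": 0, "tz": 2.77, "ax": 0, "ay": 0, "az": 0, "claw": 6},
    {"tx": 0, "ty": 0, "tz": 2.77, "ax": 0, "ay": 0, "az": 0, "claw": 6},
    {"tx": 0, "ty": 0, "tz": 0, "ax": 0, "ay": 0, "az": 0, "claw": 6}
  ]
}}

```text
time_s: 12.45
tcp_pos: [0.5849, -0.3102, 0.0628]
ee_rot: [[0.995, 0.091, -0.03], [0.096, -0.973, 0.212], [-0.01, -0.214, -0.977]]
wrist_force: [-1.2, 0.2, -1.0]
gripper_width: 0.69
gripper_force: 0.0
```

Call:
{"op": "drive_tool", "data": {
  "rows": [
    {"tx": 0, "ty": 0, "tz": 0, "ax": 0, "ay": 0, "az": 0, "claw": 1},
    {"tx": 0, "ty": 0, "tz": 0, "ax": 0, "ay": 0, "az": 0, "claw": 1},
    {"tx": 0, "ty": 0, "tz": 0, "ax": 0, "ay": 0, "az": 0, "claw": 1},
    {"tx": 0, "ty": 0, "tz": 0, "ax": 0, "ay": 0, "az": 0, "claw": 1},
    {"tx": 0, "ty": 0, "tz": 0, "ax": 0, "ay": 0, "az": 0, "claw": 1},
    {"tx": 0, "ty": 0, "tz": 0, "ax": 0, "ay": 0, "az": 0, "claw": 1},
    {"tx": 0, "ty": 0, "tz": 0, "ax": 0, "ay": 0, "az": 0, "claw": 1}
  ]
}}

```text
time_s: 13.03
tcp_pos: [0.5894, -0.3137, 0.0705]
ee_rot: [[0.995, 0.097, -0.017], [0.098, -0.974, 0.205], [0.003, -0.206, -0.979]]
wrist_force: [-0.5, 0.3, -0.5]
gripper_width: 0.246
gripper_force: 0.0
```

Call:
{"op": "drive_tool", "data": {
  "rows": [
    {"tx": 0, "ty": 0, "tz": 0, "ax": 0, "ay": 0, "az": 0, "claw": 0.5},
    {"tx": 0, "ty": 0, "tz": 0, "ax": 0, "ay": 0, "az": 0, "claw": 0.5},
    {"tx": 0, "ty": 0, "tz": 0, "ax": 0, "ay": 0, "az": 0, "claw": 0.5},
    {"tx": 0, "ty": 0, "tz": 0, "ax": 0, "ay": 0, "az": 0, "claw": 0.5}
  ]
}}

```text
time_s: 13.37
tcp_pos: [0.5893, -0.3136, 0.0703]
ee_rot: [[0.995, 0.097, -0.018], [0.099, -0.974, 0.205], [0.003, -0.206, -0.979]]
wrist_force: [-0.1, -0.4, 2.2]
gripper_width: 0.182
gripper_force: 30.0
```

```bash
cat >> h.py <<'E'
def rpose(y,s,off=.008): # TCP at s above ledge along slope
    a=np.radians(55); return T(rp(-s*np.cos(a)+off*np.sin(a),y,s*np.sin(a)+off*np.cos(a)),Rrest())
E
python3 - <<'E'
from h import *
M=cur(); d=M[:3,3]-F0; s0=((d-[0,0,.0012])@(-M[:3,2])); print(d@fu,d@fn,d[2])
M=plan(M,T(M[:3,3]+.13*up,M[:3,:3]))
H=rpose(-.115,.16); H[:3,3]+=.08*up
mid=T(np.r_[H[:2,3],M[2,3]],M[:3,:3]); M=plan(M,mid); M=plan(M,H); M=plan(M,rpose(-.115,.115)); M=plan(M,rpose(-.115,.07))
E
```

```text
0.05585868815047059 -0.007289008554154005 0.07027225624043404
4 rows: t [ 0.01 -0.67 -3.18] a [ 0. -0.  0.]
13 rows: t [ 0.39 -3.58  0.75] a [ 0. -0.  0.]
9 rows: t [ 0.03 -0.17 -0.41] a [0.041 0.041 0.096]
4 rows: t [0.   1.15 2.76] a [-0. -0.  0.]
2 rows: t [-0.   -0.    2.25] a [-0. -0.  0.]
```

Call:
{"op": "drive_tool", "data": {
  "rows": [
    {"tx": 0, "ty": -0.34, "tz": -1.6, "ax": 0, "ay": 0, "az": 0, "claw": 0.5},
    {"tx": 0, "ty": -0.6, "tz": -2.8, "ax": 0, "ay": 0, "az": 0, "claw": 0.5},
    {"tx": 0, "ty": -0.6, "tz": -2.8, "ax": 0, "ay": 0, "az": 0, "claw": 0.5},
    {"tx": 0, "ty": -0.6, "tz": -2.8, "ax": 0, "ay": 0, "az": 0, "claw": 0.5},
    {"tx": 0, "ty": -0.54, "tz": -2.72, "ax": 0, "ay": 0, "az": 0, "claw": 0.5}
  ]
}}

```text
time_s: 13.78
tcp_pos: [0.5886, -0.3133, 0.2006]
ee_rot: [[0.995, 0.097, -0.019], [0.099, -0.974, 0.206], [0.001, -0.207, -0.978]]
wrist_force: [0.3, 0.0, 0.1]
gripper_width: 0.181
gripper_force: 30.0
```

Call:
{"op": "drive_tool", "data": {
  "rows": [
    {"tx": 0.39, "ty": -3.58, "tz": 0.75, "ax": 0, "ay": 0, "az": 0, "claw": 0.5},
    {"tx": 0.39, "ty": -3.58, "tz": 0.75, "ax": 0, "ay": 0, "az": 0, "claw": 0.5},
    {"tx": 0.39, "ty": -3.58, "tz": 0.75, "ax": 0, "ay": 0, "az": 0, "claw": 0.5},
    {"tx": 0.39, "ty": -3.58, "tz": 0.75, "ax": 0, "ay": 0, "az": 0, "claw": 0.5},
    {"tx": 0.39, "ty": -3.58, "tz": 0.75, "ax": 0, "ay": 0, "az": 0, "claw": 0.5},
    {"tx": 0.39, "ty": -3.58, "tz": 0.75, "ax": 0, "ay": 0, "az": 0, "claw": 0.5},
    {"tx": 0.39, "ty": -3.58, "tz": 0.75, "ax": 0, "ay": 0, "az": 0, "claw": 0.5},
    {"tx": 0.39, "ty": -3.58, "tz": 0.75, "ax": 0, "ay": 0, "az": 0, "claw": 0.5},
    {"tx": 0.39, "ty": -3.58, "tz": 0.75, "ax": 0, "ay": 0, "az": 0, "claw": 0.5},
    {"tx": 0.39, "ty": -3.58, "tz": 0.75, "ax": 0, "ay": 0, "az": 0, "claw": 0.5}
  ]
}}

```text
time_s: 14.62
tcp_pos: [0.5909, 0.0561, 0.1999]
ee_rot: [[0.995, 0.097, -0.019], [0.099, -0.974, 0.205], [0.001, -0.206, -0.979]]
wrist_force: [0.7, -0.1, -1.6]
gripper_width: 0.184
gripper_force: 30.0
```

Call:
{"op": "drive_tool", "data": {
  "rows": [
    {"tx": 0.39, "ty": -3.58, "tz": 0.75, "ax": 0, "ay": 0, "az": 0, "claw": 0.5},
    {"tx": 0.39, "ty": -3.58, "tz": 0.75, "ax": 0, "ay": 0, "az": 0, "claw": 0.5},
    {"tx": 0.39, "ty": -3.58, "tz": 0.75, "ax": 0, "ay": 0, "az": 0, "claw": 0.5}
  ]
}}

```text
time_s: 14.87
tcp_pos: [0.5916, 0.1664, 0.2]
ee_rot: [[0.995, 0.097, -0.019], [0.099, -0.974, 0.205], [0.001, -0.206, -0.979]]
wrist_force: [0.9, 0.4, -1.1]
gripper_width: 0.182
gripper_force: 30.0
```

Call:
{"op": "drive_tool", "data": {
  "rows": [
    {"tx": 0.03, "ty": -0.17, "tz": -0.41, "ax": 0.041, "ay": 0.041, "az": 0.096, "claw": 0.5},
    {"tx": 0.03, "ty": -0.17, "tz": -0.41, "ax": 0.041, "ay": 0.041, "az": 0.096, "claw": 0.5},
    {"tx": 0.03, "ty": -0.17, "tz": -0.41, "ax": 0.041, "ay": 0.041, "az": 0.096, "claw": 0.5},
    {"tx": 0.03, "ty": -0.17, "tz": -0.41, "ax": 0.041, "ay": 0.041, "az": 0.096, "claw": 0.5},
    {"tx": 0.03, "ty": -0.17, "tz": -0.41, "ax": 0.041, "ay": 0.041, "az": 0.096, "claw": 0.5},
    {"tx": 0.03, "ty": -0.17, "tz": -0.41, "ax": 0.041, "ay": 0.041, "az": 0.096, "claw": 0.5},
    {"tx": 0.03, "ty": -0.17, "tz": -0.41, "ax": 0.041, "ay": 0.041, "az": 0.096, "claw": 0.5},
    {"tx": 0.03, "ty": -0.17, "tz": -0.41, "ax": 0.041, "ay": 0.041, "az": 0.096, "claw": 0.5},
    {"tx": 0.03, "ty": -0.17, "tz": -0.41, "ax": 0.041, "ay": 0.041, "az": 0.096, "claw": 0.5},
    {"tx": 0, "ty": 0, "tz": 0, "ax": 0, "ay": 0, "az": 0, "claw": 0.5}
  ]
}}

```text
time_s: 15.7
tcp_pos: [0.5898, 0.1644, 0.2392]
ee_rot: [[0.671, -0.611, 0.42], [-0.742, -0.55, 0.383], [-0.003, -0.569, -0.823]]
wrist_force: [-0.9, 0.7, -1.7]
gripper_width: 0.184
gripper_force: 30.0
```

```bash
python3 - <<'E'
from h import *
M=cur(); print(sense()["joints"].round(0), (M-rpose(-.115,.16)).round(3)[:3])
M=plan(M,rpose(-.115,.115)); M=plan(M,rpose(-.115,.073))
E
```

```text
[ 25.   8. -18. -19. -32.  30.] [[-0.002 -0.005 -0.004 -0.003]
 [-0.002  0.001 -0.003 -0.   ]
 [-0.003  0.005 -0.003  0.08 ]]
4 rows: t [0.05 1.08 2.79] a [ 0.002  0.    -0.001]
2 rows: t [-0.  -0.   2.1] a [-0. -0.  0.]
```

Call:
{"op": "drive_tool", "data": {
  "rows": [
    {"tx": 0.05, "ty": 1.03, "tz": 2.79, "ax": 0.002, "ay": 0, "az": -0.001, "claw": 0.5},
    {"tx": 0.05, "ty": 1.03, "tz": 2.79, "ax": 0.002, "ay": 0, "az": -0.001, "claw": 0.5},
    {"tx": 0.05, "ty": 1.03, "tz": 2.79, "ax": 0.002, "ay": 0, "az": -0.001, "claw": 0.5},
    {"tx": 0.05, "ty": 1.03, "tz": 2.79, "ax": 0.002, "ay": 0, "az": -0.001, "claw": 0.5},
    {"tx": 0, "ty": 0, "tz": 1.4, "ax": 0, "ay": 0, "az": 0, "claw": 0.5},
    {"tx": 0, "ty": 0, "tz": 1.4, "ax": 0, "ay": 0, "az": 0, "claw": 0.5},
    {"tx": 0, "ty": 0, "tz": 1.0, "ax": 0, "ay": 0, "az": 0, "claw": 0.5},
    {"tx": 0, "ty": 0, "tz": 0, "ax": 0, "ay": 0, "az": 0, "claw": 0.5}
  ]
}}

```text
time_s: 16.37
tcp_pos: [0.6324, 0.1989, 0.0912]
ee_rot: [[0.675, -0.604, 0.423], [-0.738, -0.553, 0.387], [-0.0, -0.573, -0.819]]
wrist_force: [0.6, -0.6, -1.9]
gripper_width: 0.184
gripper_force: 30.0
```

```bash
cat >> h.py <<'E'
def rloc():
    d=cur()[:3,3]-C0; a=np.radians(55); x=d@rx; z=d[2]; print("rest y %.4f s %.4f off %.4f"%(d@ry,-x*np.cos(a)+z*np.sin(a),x*np.sin(a)+z*np.cos(a)))
E
python3 - <<'E'
from h import *
rloc(); i,W=cloud("scene"); save("s3.png",cv2.resize(i[200:384,180:470],None,fx=2.7,fy=2.7)); print(sense()["wrist_force"])
E
```

```text
rest y -0.1163 s 0.0739 off 0.0116
[-0.87546687 -0.23951743 -1.43939655]
```

View pics/s3.png

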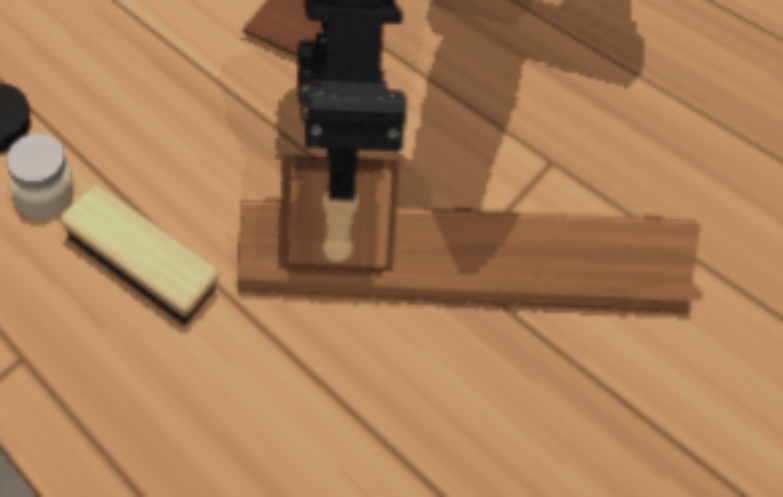

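The plaque is held squarely over the rest at (338,215) with the inlay outward. I lower it until it touches.

Call:
{"op": "drive_tool", "data": {
  "rows": [
    {"tx": 0, "ty": 0.1, "tz": 0.25, "ax": 0, "ay": 0, "az": 0, "claw": 0.5},
    {"tx": 0, "ty": 0.1, "tz": 0.2, "ax": 0, "ay": 0, "az": 0, "claw": 0.5},
    {"tx": 0, "ty": 0, "tz": 0, "ax": 0, "ay": 0, "az": 0, "claw": 0.5}
  ]
}}

```text
time_s: 16.67
tcp_pos: [0.633, 0.199, 0.0897]
ee_rot: [[0.674, -0.603, 0.427], [-0.739, -0.551, 0.388], [0.001, -0.577, -0.817]]
wrist_force: [0.1, -0.4, -1.0]
gripper_width: 0.185
gripper_force: 30.0
```

Call:
{"op": "drive_tool", "data": {
  "rows": [
    {"tx": 0, "ty": 0, "tz": 0.15, "ax": 0, "ay": 0, "az": 0, "claw": 0.5},
    {"tx": 0, "ty": 0, "tz": 0, "ax": 0, "ay": 0, "az": 0, "claw": 0.5}
  ]
}}

```text
time_s: 16.83
tcp_pos: [0.6338, 0.1997, 0.089]
ee_rot: [[0.674, -0.602, 0.427], [-0.739, -0.551, 0.388], [0.001, -0.578, -0.816]]
wrist_force: [-2.9, -1.3, 1.4]
gripper_width: 0.181
gripper_force: 30.0
```

Call:
{"op": "drive_tool", "data": {
  "rows": [
    {"tx": 0, "ty": 0, "tz": 0.15, "ax": 0, "ay": 0, "az": 0, "claw": 0.5},
    {"tx": 0, "ty": 0, "tz": 0, "ax": 0, "ay": 0, "az": 0, "claw": 0.5}
  ]
}}

```text
time_s: 17.0
tcp_pos: [0.6339, 0.2, 0.089]
ee_rot: [[0.675, -0.602, 0.427], [-0.738, -0.551, 0.389], [0.001, -0.578, -0.816]]
wrist_force: [-9.0, -4.7, 11.3]
gripper_width: 0.179
gripper_force: 30.0
```

```bash
python3 - <<'E'
from h import *
rloc(); print(sense()["wrist_force"])
E
```

```text
rest y -0.1165 s 0.0710 off 0.0119
[-8.96517021 -4.70713143 11.30549017]
```

Seated on the ledge (force along the slope). Release and retreat along the slope.

Call:
{"op": "drive_tool", "data": {
  "rows": [
    {"tx": 0, "ty": 0.1, "tz": -0.1, "ax": 0, "ay": 0, "az": 0, "claw": 0.5},
    {"tx": 0, "ty": 0.1, "tz": 0, "ax": 0, "ay": 0, "az": 0, "claw": 4},
    {"tx": 0, "ty": 0, "tz": 0, "ax": 0, "ay": 0, "az": 0, "claw": 4},
    {"tx": 0, "ty": 0, "tz": 0, "ax": 0, "ay": 0, "az": 0, "claw": 4},
    {"tx": 0, "ty": 0, "tz": 0, "ax": 0, "ay": 0, "az": 0, "claw": 4},
    {"tx": 0, "ty": 0, "tz": -1, "ax": 0, "ay": 0, "az": 0, "claw": 4},
    {"tx": 0, "ty": 0, "tz": -3, "ax": 0, "ay": 0, "az": 0, "claw": 6},
    {"tx": 0, "ty": 0, "tz": -4, "ax": 0, "ay": 0, "az": 0, "claw": 6},
    {"tx": 0, "ty": 0, "tz": -4, "ax": 0, "ay": 0, "az": 0, "claw": 6},
    {"tx": 0, "ty": 0, "tz": 0, "ax": 0, "ay": 0, "az": 0, "claw": 6}
  ]
}}

```text
time_s: 17.83
tcp_pos: [0.5823, 0.1509, 0.1928]
ee_rot: [[0.674, -0.596, 0.437], [-0.739, -0.55, 0.39], [0.008, -0.585, -0.811]]
wrist_force: [0.3, 0.2, -0.5]
gripper_width: 0.652
gripper_force: 0.0
```

```bash
cat >> h.py <<'E'
def restcheck(y0):
    for c in("scene",):
        i,W=cloud(c); q=W.reshape(-1,3)-C0; a=np.radians(55); x=q@rx; y=q@ry; z=q[:,2]; s=-x*np.cos(a)+z*np.sin(a); o=x*np.sin(a)+z*np.cos(a)
        m=(abs(y-y0)<.065)&(o>.003)&(o<.04)&(s>.01)&(s<.11); print("plaque y",np.percentile(y[m],[2,98]),"s",np.percentile(s[m],[2,98]))
        for b in np.arange(.0,.11,.01):
            k=m&(abs(y-y0)<.035)&(s>b)&(s<b+.01); print(b.round(2),k.sum(),np.nanmedian(o[k]) if k.sum() else '')
    return i
def find(U,Wc,r=.075):
    i,W=cloud("top"); q=W.reshape(-1,3)-F0; u,w,z=q@fu,q@fn,q[:,2]
    m=(abs(u-U)<r)&(abs(w-Wc)<r)&(z>.009)&(z<.021)&(i.reshape(-1,3)[:,0]<115); P=np.stack([u[m],w[m]],1).astype(np.float32); print("u,w",cv2.minAreaRect(P),P.mean(0),m.sum())
E
python3 - <<'E'
from h import *
i=restcheck(-.115); save("s4.png",cv2.resize(i[200:384,180:470],None,fx=2.7,fy=2.7)); find(-.0635,.137); find(-.056,.315)
E
```

```text
plaque y [-0.16458216 -0.06910686] s [0.01198596 0.09354847]
0.0 0 
0.01 121 0.017732002306581816
0.02 127 0.017137636437249713
0.03 120 0.016476552838054777
0.04 130 0.015461783250583182
0.05 129 0.014578672438648774
0.06 124 0.01425315325288157
0.07 130 0.012942790168304194
0.08 127 0.012570079316456158
0.09 89 0.010365456871153235
0.1 0 
u,w ((-0.06332935392856598, 0.13770020008087158), (0.09981875121593475, 0.09878971427679062), 12.199588775634766) [-0.06335263  0.13777956] 946
u,w ((-0.05701073259115219, 0.31569045782089233), (0.0997726321220398, 0.10000764578580856), 7.468843460083008) [-0.05908528  0.30930832] 836
```

View pics/s4.png

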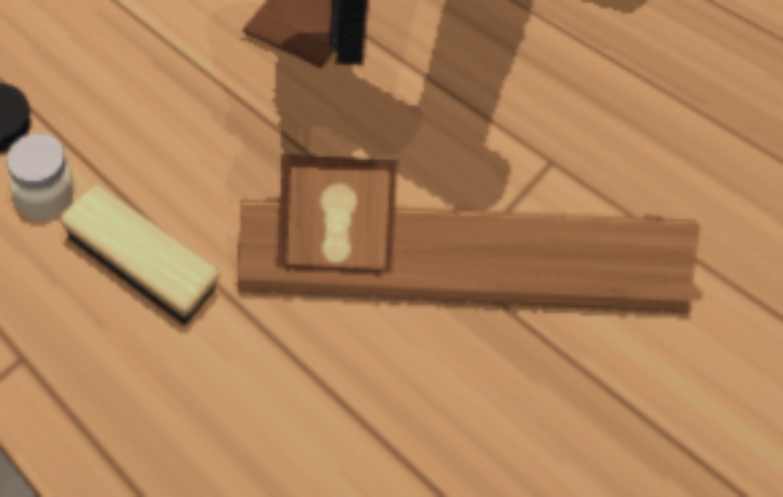

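Plaque seated upright at (338,212). The depth suggests a small tilt, so I compare it with the bare slope beside it.

```bash
python3 - <<'E'
from h import *
i,W=cloud("scene"); q=W.reshape(-1,3)-C0; a=np.radians(55); x=q@rx; y=q@ry; z=q[:,2]; s=-x*np.cos(a)+z*np.sin(a); o=x*np.sin(a)+z*np.cos(a)
for nm,m in(("plq",(abs(y+.115)<.038)&(s>.012)&(s<.088)&(o<.04)),("bareL",(abs(y+.183)<.012)&(s>.008)&(s<.052)&(abs(o)<.01)),("bareR",(abs(y+.04)<.02)&(s>.008)&(s<.052)&(abs(o)<.01))):
    p,r,*_=np.polyfit(s[m],o[m],1,full=True); print(nm,m.sum(),"slope deg",np.degrees(np.arctan(p[0])).round(2),"o at .01,.055",np.polyval(p,[.01,.055]).round(4))
E
```

```text
plq 1469 slope deg -59.58 o at .01,.055 [ 0.048  -0.0286]
bareL 176 slope deg 0.17 o at .01,.055 [-0.0013 -0.0011]
bareR 295 slope deg 0.34 o at .01,.055 [-0.0014 -0.0011]
```

The plaque's bottom edge is about 4 mm out from the corner (tilt about 4°). I re-grip it, press it flat against the slope and release again.

```bash
python3 - <<'E'
from h import *
rloc(); M=cur(); M=plan(M,rpose(-.1165,.13,.0075)); M=plan(M,rpose(-.1165,.0715,.0075),v=30)
E
```

```text
rest y -0.1164 s 0.1898 off 0.0084
2 rows: t [0.   0.05 2.99] a [-0.002  0.     0.001]
2 rows: t [ 0.   -0.    2.93] a [-0. -0.  0.]
```

Call:
{"op": "drive_tool", "data": {
  "rows": [
    {"tx": 0, "ty": 0.05, "tz": 3, "ax": -0.002, "ay": 0, "az": 0, "claw": 5},
    {"tx": 0, "ty": 0.05, "tz": 3, "ax": -0.002, "ay": 0, "az": 0, "claw": 5},
    {"tx": 0, "ty": 0, "tz": 2.9, "ax": 0, "ay": 0, "az": 0, "claw": 5},
    {"tx": 0, "ty": 0, "tz": 2, "ax": 0, "ay": 0, "az": 0, "claw": 5},
    {"tx": 0, "ty": 0, "tz": 0.9, "ax": 0, "ay": 0, "az": 0, "claw": 3},
    {"tx": 0, "ty": 0, "tz": 0, "ax": 0, "ay": 0, "az": 0, "claw": 0.5},
    {"tx": 0, "ty": 0, "tz": 0, "ax": 0, "ay": 0, "az": 0, "claw": 0.5},
    {"tx": 0, "ty": 0, "tz": 0, "ax": 0, "ay": 0, "az": 0, "claw": 0.5},
    {"tx": 0, "ty": 0, "tz": 0, "ax": 0, "ay": 0, "az": 0, "claw": 0.5},
    {"tx": 0, "ty": 0, "tz": 0, "ax": 0, "ay": 0, "az": 0, "claw": 0.5}
  ]
}}

```text
time_s: 18.87
tcp_pos: [0.6312, 0.1971, 0.0888]
ee_rot: [[0.674, -0.604, 0.426], [-0.739, -0.552, 0.386], [0.002, -0.575, -0.818]]
wrist_force: [-0.7, -0.0, -0.9]
gripper_width: 0.205
gripper_force: 0.1
```

Call:
{"op": "drive_tool", "data": {
  "rows": [
    {"tx": 0, "ty": 0, "tz": 0, "ax": 0, "ay": 0, "az": 0, "claw": 0.5},
    {"tx": 0, "ty": 0, "tz": 0, "ax": 0, "ay": 0, "az": 0, "claw": 0.5},
    {"tx": 0, "ty": 0, "tz": 0, "ax": 0, "ay": 0, "az": 0, "claw": 0.5}
  ]
}}

```text
time_s: 19.12
tcp_pos: [0.6312, 0.1971, 0.0887]
ee_rot: [[0.674, -0.604, 0.425], [-0.739, -0.552, 0.386], [0.002, -0.575, -0.818]]
wrist_force: [-4.8, -1.8, 6.5]
gripper_width: 0.185
gripper_force: 30.0
```

```bash
python3 - <<'E'
from h import *
rloc(); s=sense(); print(s["wrist_force"],s["gripper_width"]); f=s["wrist_force"]@s["ee_rot"]; print(f); restcheck(-.115)
E
```

```text
rest y -0.1167 s 0.0730 off 0.0085
[-4.83899349 -1.81579152  6.50737025] 0.1850419714484459
[-1.90939878  0.18725718 -8.08566357]
plaque y [-0.16481735 -0.06834   ] s [0.01182604 0.10191227]
0.0 0 
0.01 125 0.01660961361347612
0.02 120 0.016877393111996052
0.03 120 0.01672339766894885
0.04 125 0.016549812395260877
0.05 124 0.016769659140181848
0.06 121 0.016476148638371345
0.07 117 0.01696145449242351
0.08 125 0.017196133393623844
0.09 144 0.01195421809350769
0.1 54 0.027394156205164433
```

Call:
{"op": "drive_tool", "data": {
  "rows": [
    {"tx": 0, "ty": 0.15, "tz": 0, "ax": 0, "ay": 0, "az": 0, "claw": 0.5},
    {"tx": 0, "ty": 0.1, "tz": 0, "ax": 0, "ay": 0, "az": 0, "claw": 0.5},
    {"tx": 0, "ty": 0, "tz": 0, "ax": 0, "ay": 0, "az": 0, "claw": 0.5}
  ]
}}

```text
time_s: 19.42
tcp_pos: [0.6309, 0.1966, 0.0883]
ee_rot: [[0.674, -0.603, 0.428], [-0.739, -0.551, 0.387], [0.003, -0.577, -0.817]]
wrist_force: [-2.1, -0.5, 6.2]
gripper_width: 0.185
gripper_force: 30.0
```

```bash
python3 - <<'E'
from h import *
rloc(); s=sense(); f=s["wrist_force"]@s["ee_rot"]; print(f)
E
```

```text
rest y -0.1169 s 0.0731 off 0.0078
[-1.06713874 -2.0363172  -6.19408414]
```

Call:
{"op": "drive_tool", "data": {
  "rows": [
    {"tx": 0, "ty": 0.15, "tz": 0.05, "ax": 0, "ay": 0, "az": 0, "claw": 0.5},
    {"tx": 0, "ty": 0, "tz": 0, "ax": 0, "ay": 0, "az": 0, "claw": 0.5}
  ]
}}

```text
time_s: 19.58
tcp_pos: [0.6307, 0.1963, 0.0881]
ee_rot: [[0.674, -0.601, 0.429], [-0.739, -0.551, 0.388], [0.003, -0.578, -0.816]]
wrist_force: [-3.6, 0.6, 9.5]
gripper_width: 0.182
gripper_force: 30.0
```

Call:
{"op": "drive_tool", "data": {
  "rows": [
    {"tx": 0, "ty": 0, "tz": 0, "ax": 0, "ay": 0, "az": 0, "claw": 4},
    {"tx": 0, "ty": 0, "tz": 0, "ax": 0, "ay": 0, "az": 0, "claw": 4},
    {"tx": 0, "ty": 0, "tz": 0, "ax": 0, "ay": 0, "az": 0, "claw": 4},
    {"tx": 0, "ty": 0, "tz": 0, "ax": 0, "ay": 0, "az": 0, "claw": 4},
    {"tx": 0, "ty": 0, "tz": -1, "ax": 0, "ay": 0, "az": 0, "claw": 4},
    {"tx": 0, "ty": 0, "tz": -3, "ax": 0, "ay": 0, "az": 0, "claw": 6},
    {"tx": 0, "ty": 0, "tz": -4, "ax": 0, "ay": 0, "az": 0, "claw": 6},
    {"tx": 0, "ty": 0, "tz": -4, "ax": 0, "ay": 0, "az": 0, "claw": 6},
    {"tx": 0, "ty": 0, "tz": 0, "ax": 0, "ay": 0, "az": 0, "claw": 6}
  ]
}}

```text
time_s: 20.33
tcp_pos: [0.5785, 0.1475, 0.1909]
ee_rot: [[0.674, -0.598, 0.434], [-0.739, -0.551, 0.387], [0.007, -0.582, -0.813]]
wrist_force: [0.0, -0.2, 1.3]
gripper_width: 0.653
gripper_force: 0.0
```

```bash
python3 - <<'E'
from h import *
restcheck(-.115); find(-.0635,.137)
U,Wc=-.0633,.1377
M=cur(); d=M[:3,3]-F0; print(d@fu,d@fn,d[2])
A=T(fp(U,Wc+.085,.16),M[:3,:3]); M=plan(M,A); M=plan(M,T(A[:3,3],Rpush(15)))
M=plan(M,T(fp(U,Wc+.083,.03),Rpush(15)))
M=plan(M,T(fp(U,Wc+.083,.0065),Rpush(15)))
M=plan(M,T(fp(U,.1085,.0065),Rpush(15)),v=10)
E
```

```text
plaque y [-0.1647279 -0.0690663] s [0.01167635 0.09863502]
0.0 0 
0.01 119 0.01596317477577994
0.02 125 0.01560485494064435
0.03 124 0.015370511853523257
0.04 118 0.014969619589735889
0.05 123 0.01483103191018542
0.06 127 0.014351034704988247
0.07 128 0.014102263607129182
0.08 121 0.013868523448658278
0.09 136 0.007185209595872356
0.1 9 0.0037283231815544576
u,w ((-0.0633806586265564, 0.13733847439289093), (0.09953156858682632, 0.09878315031528473), 11.754401206970215) [-0.06329704  0.1376492 ] 945
0.09126329135638693 0.4536511598994701 0.18554644923250355
8 rows: t [ 1.17  2.86 -1.62] a [-0.  0. -0.]
9 rows: t [-0. -0.  0.] a [-0.075  0.049  0.06 ]
4 rows: t [-0.79  0.    3.15] a [ 0. -0. -0.]
1 rows: t [-0.61  0.    2.27] a [ 0. -0. -0.]
12 rows: t [ 0.9  -0.    0.24] a [ 0. -0. -0.]
```

Call:
{"op": "drive_tool", "data": {
  "rows": [
    {"tx": 1.17, "ty": 2.86, "tz": -1.62, "ax": 0, "ay": 0, "az": 0, "claw": 6},
    {"tx": 1.17, "ty": 2.86, "tz": -1.62, "ax": 0, "ay": 0, "az": 0, "claw": 6},
    {"tx": 1.17, "ty": 2.86, "tz": -1.62, "ax": 0, "ay": 0, "az": 0, "claw": 6},
    {"tx": 1.17, "ty": 2.86, "tz": -1.62, "ax": 0, "ay": 0, "az": 0, "claw": 6},
    {"tx": 1.17, "ty": 2.86, "tz": -1.62, "ax": 0, "ay": 0, "az": 0, "claw": 6},
    {"tx": 1.17, "ty": 2.86, "tz": -1.62, "ax": 0, "ay": 0, "az": 0, "claw": 6},
    {"tx": 1.17, "ty": 2.86, "tz": -1.62, "ax": 0, "ay": 0, "az": 0, "claw": 6},
    {"tx": 1.17, "ty": 2.86, "tz": -1.62, "ax": 0, "ay": 0, "az": 0, "claw": 6}
  ]
}}

```text
time_s: 21.1
tcp_pos: [0.4467, -0.0975, 0.157]
ee_rot: [[0.674, -0.606, 0.423], [-0.739, -0.552, 0.387], [-0.001, -0.573, -0.82]]
wrist_force: [0.6, 0.1, -0.1]
gripper_width: 0.69
gripper_force: 0.0
```

Call:
{"op": "drive_tool", "data": {
  "rows": [
    {"tx": 0, "ty": 0, "tz": 0, "ax": -0.075, "ay": 0.049, "az": 0.06, "claw": 6},
    {"tx": 0, "ty": 0, "tz": 0, "ax": -0.075, "ay": 0.049, "az": 0.06, "claw": 6},
    {"tx": 0, "ty": 0, "tz": 0, "ax": -0.075, "ay": 0.049, "az": 0.06, "claw": 6},
    {"tx": 0, "ty": 0, "tz": 0, "ax": -0.075, "ay": 0.049, "az": 0.06, "claw": 6},
    {"tx": 0, "ty": 0, "tz": 0, "ax": -0.075, "ay": 0.049, "az": 0.06, "claw": 6},
    {"tx": 0, "ty": 0, "tz": 0, "ax": -0.075, "ay": 0.049, "az": 0.06, "claw": 6},
    {"tx": 0, "ty": 0, "tz": 0, "ax": -0.075, "ay": 0.049, "az": 0.06, "claw": 6},
    {"tx": 0, "ty": 0, "tz": 0, "ax": -0.075, "ay": 0.049, "az": 0.06, "claw": 6},
    {"tx": 0, "ty": 0, "tz": 0, "ax": -0.075, "ay": 0.049, "az": 0.06, "claw": 6},
    {"tx": 0, "ty": 0, "tz": 0, "ax": 0, "ay": 0, "az": 0, "claw": 6}
  ]
}}

```text
time_s: 21.93
tcp_pos: [0.4424, -0.0987, 0.1522]
ee_rot: [[0.249, -0.958, 0.14], [-0.956, -0.266, -0.121], [0.154, -0.104, -0.983]]
wrist_force: [-0.4, -0.5, -0.4]
gripper_width: 0.693
gripper_force: 0.0
```

```bash
python3 - <<'E'
from h import *
U,Wc=-.0633,.1377; find(U,Wc); find(-.056,.315)
M=cur(); d=M[:3,3]-F0; print(d@fu,d@fn,d[2])
M=plan(M,T(fp(U,Wc+.083,.03),Rpush(15)))
M=plan(M,T(fp(U,Wc+.083,.0065),Rpush(15)))
M=plan(M,T(fp(U,.1085,.0065),Rpush(15)),v=10)
E
```

```text
u,w ((-0.06343105435371399, 0.13791102170944214), (0.09958755224943161, 0.09907908737659454), 11.901856422424316) [-0.06366528  0.13793418] 953
u,w ((-0.03694349154829979, 0.32773953676223755), (0.05621427297592163, 0.08144624531269073), 7.537275314331055) [-0.03361857  0.3373355 ] 304
-0.07013866637566696 0.22091168909005676 0.15194210289980845
4 rows: t [-0.55  0.02  3.01] a [-0.035  0.03   0.036]
1 rows: t [-0.61  0.    2.27] a [ 0. -0. -0.]
12 rows: t [ 0.9  -0.    0.24] a [ 0. -0. -0.]
```

Call:
{"op": "drive_tool", "data": {
  "rows": [
    {"tx": -0.55, "ty": 0.02, "tz": 3.01, "ax": -0.035, "ay": 0.03, "az": 0.036, "claw": 6},
    {"tx": -0.55, "ty": 0.02, "tz": 3.01, "ax": -0.035, "ay": 0.03, "az": 0.036, "claw": 6},
    {"tx": -0.55, "ty": 0.02, "tz": 3.01, "ax": -0.035, "ay": 0.03, "az": 0.036, "claw": 6},
    {"tx": -0.55, "ty": 0.02, "tz": 2.9, "ax": -0.035, "ay": 0.03, "az": 0.036, "claw": 6},
    {"tx": 0, "ty": 0, "tz": 0, "ax": 0, "ay": 0, "az": 0, "claw": 6}
  ]
}}

```text
time_s: 22.45
tcp_pos: [0.4449, -0.1009, 0.0271]
ee_rot: [[0.098, -0.995, 0.014], [-0.96, -0.098, -0.262], [0.262, 0.012, -0.965]]
wrist_force: [-1.2, -0.5, 0.0]
gripper_width: 0.688
gripper_force: 0.0
```

```bash
python3 - <<'E'
from h import *
U,Wc=-.0633,.1377
M=cur(); d=M[:3,3]-F0; print(d@fu,d@fn,d[2])
M=plan(M,T(fp(U,Wc+.083,.0065),Rpush(15)),v=15)
M=plan(M,T(fp(U,.1085,.0065),Rpush(15)),v=10)
E
```

```text
-0.06629582730161578 0.2189705164504732 0.02709448723182009
2 rows: t [-0.35 -0.16  0.97] a [ 0.006 -0.002  0.   ]
12 rows: t [ 0.9  -0.    0.24] a [ 0. -0. -0.]
```

Call:
{"op": "drive_tool", "data": {
  "rows": [
    {"tx": -0.35, "ty": -0.16, "tz": 0.97, "ax": 0.006, "ay": 0, "az": 0, "claw": 6},
    {"tx": -0.35, "ty": -0.16, "tz": 0.97, "ax": 0.006, "ay": 0, "az": 0, "claw": 6},
    {"tx": 0, "ty": 0, "tz": 0, "ax": 0, "ay": 0, "az": 0, "claw": 6},
    {"tx": 0.9, "ty": 0, "tz": 0.24, "ax": 0, "ay": 0, "az": 0, "claw": 6},
    {"tx": 0.9, "ty": 0, "tz": 0.24, "ax": 0, "ay": 0, "az": 0, "claw": 6},
    {"tx": 0.9, "ty": 0, "tz": 0.24, "ax": 0, "ay": 0, "az": 0, "claw": 6},
    {"tx": 0.9, "ty": 0, "tz": 0.24, "ax": 0, "ay": 0, "az": 0, "claw": 6},
    {"tx": 0.9, "ty": 0, "tz": 0.24, "ax": 0, "ay": 0, "az": 0, "claw": 6}
  ]
}}

```text
time_s: 23.12
tcp_pos: [0.4581, -0.1444, 0.0137]
ee_rot: [[0.094, -0.995, 0.043], [-0.961, -0.102, -0.257], [0.26, -0.017, -0.965]]
wrist_force: [-0.6, 4.3, 6.6]
gripper_width: 0.687
gripper_force: 4.0
```

Call:
{"op": "drive_tool", "data": {
  "rows": [
    {"tx": 0.9, "ty": 0, "tz": 0.24, "ax": 0, "ay": 0, "az": 0, "claw": 6},
    {"tx": 0.9, "ty": 0, "tz": 0.24, "ax": 0, "ay": 0, "az": 0, "claw": 6},
    {"tx": 0.9, "ty": 0, "tz": 0.24, "ax": 0, "ay": 0, "az": 0, "claw": 6},
    {"tx": 0.9, "ty": 0, "tz": 0.24, "ax": 0, "ay": 0, "az": 0, "claw": 6},
    {"tx": 0.9, "ty": 0, "tz": 0.24, "ax": 0, "ay": 0, "az": 0, "claw": 6},
    {"tx": 0.7, "ty": 0, "tz": 0.19, "ax": 0, "ay": 0, "az": 0, "claw": 6},
    {"tx": 0, "ty": 0, "tz": 0, "ax": 0, "ay": 0, "az": 0, "claw": 6}
  ]
}}

```text
time_s: 23.7
tcp_pos: [0.4633, -0.199, 0.0138]
ee_rot: [[0.093, -0.995, 0.042], [-0.961, -0.1, -0.259], [0.262, -0.016, -0.965]]
wrist_force: [2.6, -0.8, 4.2]
gripper_width: 0.688
gripper_force: 2.1
```

```bash
python3 - <<'E'
from h import *
M=cur(); d=M[:3,3]-F0; print(d@fu,d@fn,d[2]); i,W=cloud("wrist"); flat(W,-.063,.055); save("w5.png",i)
E
```

```text
-0.057954189777820755 0.11946011943300229 0.013762878456145142
flat n 31031 ((-0.06320014595985413, 0.06204061210155487), (0.14997243881225586, 0.1360793113708496), 0.17867924273014069) [-0.1300869  -0.00478924] [0.00396387 0.11315009]
```

View pics/w5.png

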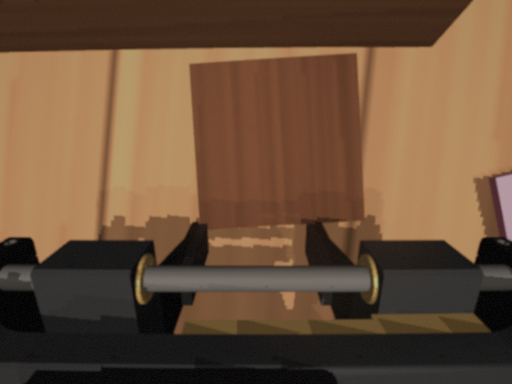

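The fingers touch the far edge (row 225), but the tip rides a little high. I back off, drop to the right height and push on.

```bash
python3 - <<'E'
from h import *
M=cur(); U=-.062
M=plan(M,T(fp(U,.135,.0138),Rpush(15))); M=plan(M,T(fp(U,.135,.0055),Rpush(15)));M=plan(M,T(fp(U,.107,.0055),Rpush(15)),v=8)
E
```

```text
1 rows: t [-1.49  0.4  -0.41] a [-0.015 -0.003 -0.005]
1 rows: t [-0.21  0.    0.8 ] a [ 0. -0. -0.]
4 rows: t [ 0.68 -0.    0.18] a [ 0. -0. -0.]
```

Call:
{"op": "drive_tool", "data": {
  "rows": [
    {"tx": -1.49, "ty": 0.4, "tz": -0.41, "ax": -0.015, "ay": -0.003, "az": -0.005, "claw": 6},
    {"tx": 0, "ty": 0, "tz": 0, "ax": 0, "ay": 0, "az": 0, "claw": 6},
    {"tx": -0.21, "ty": 0, "tz": 0.8, "ax": 0, "ay": 0, "az": 0, "claw": 6},
    {"tx": 0, "ty": 0, "tz": 0, "ax": 0, "ay": 0, "az": 0, "claw": 6},
    {"tx": 0, "ty": 0, "tz": 0, "ax": 0, "ay": 0, "az": 0, "claw": 6}
  ]
}}

```text
time_s: 24.17
tcp_pos: [0.4549, -0.1834, 0.0036]
ee_rot: [[0.099, -0.995, 0.021], [-0.961, -0.101, -0.257], [0.258, 0.006, -0.966]]
wrist_force: [-0.3, 0.2, 0.3]
gripper_width: 0.692
gripper_force: 0.0
```

Call:
{"op": "drive_tool", "data": {
  "rows": [
    {"tx": 0.7, "ty": 0, "tz": 0.17, "ax": 0, "ay": 0, "az": 0, "claw": 6},
    {"tx": 0.7, "ty": 0, "tz": 0.17, "ax": 0, "ay": 0, "az": 0, "claw": 6},
    {"tx": 0.7, "ty": 0, "tz": 0.17, "ax": 0, "ay": 0, "az": 0, "claw": 6},
    {"tx": 0.5, "ty": 0, "tz": 0.12, "ax": 0, "ay": 0, "az": 0, "claw": 6},
    {"tx": 0.2, "ty": 0, "tz": 0.05, "ax": 0, "ay": 0, "az": 0, "claw": 6},
    {"tx": 0, "ty": 0, "tz": 0, "ax": 0, "ay": 0, "az": 0, "claw": 6}
  ]
}}

```text
time_s: 24.67
tcp_pos: [0.459, -0.2119, 0.0046]
ee_rot: [[0.099, -0.995, 0.023], [-0.961, -0.101, -0.257], [0.258, 0.003, -0.966]]
wrist_force: [0.1, -0.1, 0.1]
gripper_width: 0.687
gripper_force: 0.0
```

```bash
python3 - <<'E'
from h import *
M=cur(); d=M[:3,3]-F0; print(d@fu,d@fn,d[2]); i,W=cloud("wrist"); flat(W,-.063,.055)
q=W.reshape(-1,3)-F0; u,w,z=q@fu,q@fn,q[:,2]
for a in np.arange(0,.11,.01):
    m=(w>a)&(w<a+.01)&(abs(u+.062)<.04)&(z<.06)&(z>.005); print(a.round(2),m.sum(),np.nanmedian(z[m]).round(4) if m.sum() else '')
E
```

```text
-0.06348196999641888 0.10707759629585133 0.004569468263645963
flat n 34008 ((-0.06310230493545532, 0.0571482814848423), (0.14988753199577332, 0.1257607489824295), 0.11572745442390442) [-0.12993062 -0.00488301] [0.00365576 0.10406898]
0.0 2489 0.0165
0.01 2449 0.0164
0.02 2452 0.0165
0.03 2440 0.0165
0.04 2457 0.0164
0.05 2428 0.0164
0.06 2318 0.0164
0.07 2438 0.0165
0.08 2299 0.0164
0.09 1986 0.0164
0.1 1697 0.0355
```

```bash
cat >> h.py <<'E'
def liftseq(U,push=.003):
    M=None
    for th in [0,6,12,18,24,30,36,42,48,54,60,64,68,72,76,80,84,88,92,96,99,101]:
        t=np.radians(th); a=np.interp(th,[50,84],[15,-10]); sE=np.interp(th,[50,84],[100,96.5]); k=np.interp(th,[50,84],[.0037,0])
        zk=max(16*np.cos(t)-8*np.sin(t),6*np.cos(t),1.2); wk=-zk*np.tan(np.radians(12))
        E=np.array([wk+sE*np.cos(t)+6*np.sin(t),zk+sE*np.sin(t)-6*np.cos(t)])/1e3
        R=Rpush(a); N=T(fp(U,E[0]-(push if th<84 else 0),E[1])-.0095*R[:,0]+k*R[:,2],R)
        if M is not None: print(th,((N[:3,3]-F0)@np.stack([fn,up],1)).round(4),end=' '); plan(M,N,n=1)
        M=N
E
python3 - <<'E'
from h import *
liftseq(-.0635)
E
```

```text
6 [0.1021 0.0135] 1 rows: t [ 0.22  0.   -0.93] a [ 0. -0. -0.]
12 [0.1013 0.0229] 1 rows: t [ 0.32  0.   -0.88] a [ 0. -0. -0.]
18 [0.0995 0.0319] 1 rows: t [ 0.41 -0.   -0.82] a [ 0. -0. -0.]
24 [0.0966 0.0405] 1 rows: t [ 0.5   0.   -0.76] a [ 0. -0. -0.]
30 [0.0927 0.0486] 1 rows: t [ 0.58 -0.   -0.68] a [ 0. -0. -0.]
36 [0.0879 0.0561] 1 rows: t [ 0.66  0.   -0.6 ] a [ 0. -0. -0.]
42 [0.0822 0.063 ] 1 rows: t [ 0.73  0.   -0.51] a [ 0. -0. -0.]
48 [0.0756 0.069 ] 1 rows: t [ 0.79  0.   -0.42] a [ 0. -0. -0.]
54 [0.0682 0.0754] 1 rows: t [ 0.87 -0.   -0.42] a [ 0.    -0.051  0.   ]
60 [0.0601 0.0819] 1 rows: t [ 0.93  0.   -0.46] a [ 0.    -0.077 -0.   ]
64 [0.0543 0.0856] 1 rows: t [ 0.62 -0.   -0.3 ] a [ 0.    -0.051 -0.   ]
68 [0.0483 0.089 ] 1 rows: t [ 0.63  0.   -0.28] a [-0.    -0.051  0.   ]
72 [0.042  0.0918] 1 rows: t [ 0.63  0.   -0.27] a [ 0.    -0.051 -0.   ]
76 [0.0356 0.0942] 1 rows: t [ 0.64 -0.   -0.25] a [-0.    -0.051 -0.   ]
80 [0.029  0.0963] 1 rows: t [ 0.65  0.   -0.26] a [-0.    -0.051  0.   ]
84 [0.0252 0.0982] 1 rows: t [ 0.36  0.   -0.23] a [ 0.    -0.051 -0.   ]
88 [0.0185 0.0991] 1 rows: t [ 0.64  0.   -0.2 ] a [-0. -0. -0.]
92 [0.0117 0.0995] 1 rows: t [ 0.66 -0.   -0.16] a [-0. -0. -0.]
96 [0.005  0.0994] 1 rows: t [ 0.67  0.   -0.11] a [-0. -0. -0.]
99 [-0.0001  0.0991] 1 rows: t [ 0.5   0.   -0.05] a [-0. -0. -0.]
101 [-0.0034  0.0987] 1 rows: t [ 0.34  0.   -0.02] a [-0. -0. -0.]
```

Call:
{"op": "drive_tool", "data": {
  "rows": [
    {"tx": 0.4, "ty": 0, "tz": 0.08, "ax": 0, "ay": 0, "az": 0, "claw": 6},
    {"tx": 0.25, "ty": 0, "tz": -0.93, "ax": 0, "ay": 0, "az": 0, "claw": 6},
    {"tx": 0.32, "ty": 0, "tz": -0.88, "ax": 0, "ay": 0, "az": 0, "claw": 6},
    {"tx": 0.41, "ty": 0, "tz": -0.82, "ax": 0, "ay": 0, "az": 0, "claw": 6},
    {"tx": 0.5, "ty": 0, "tz": -0.76, "ax": 0, "ay": 0, "az": 0, "claw": 6},
    {"tx": 0.58, "ty": 0, "tz": -0.68, "ax": 0, "ay": 0, "az": 0, "claw": 6},
    {"tx": 0.66, "ty": 0, "tz": -0.6, "ax": 0, "ay": 0, "az": 0, "claw": 6},
    {"tx": 0.73, "ty": 0, "tz": -0.51, "ax": 0, "ay": 0, "az": 0, "claw": 6},
    {"tx": 0.79, "ty": 0, "tz": -0.42, "ax": 0, "ay": 0, "az": 0, "claw": 6}
  ]
}}

```text
time_s: 25.47
tcp_pos: [0.4626, -0.2412, 0.0704]
ee_rot: [[0.101, -0.995, 0.024], [-0.961, -0.104, -0.257], [0.258, 0.003, -0.966]]
wrist_force: [-1.1, -0.5, -0.7]
gripper_width: 0.689
gripper_force: 0.3
```

Call:
{"op": "drive_tool", "data": {
  "rows": [
    {"tx": 0.87, "ty": 0, "tz": -0.42, "ax": 0, "ay": -0.051, "az": 0, "claw": 6},
    {"tx": 0.93, "ty": 0, "tz": -0.46, "ax": 0, "ay": -0.077, "az": 0, "claw": 6},
    {"tx": 0.62, "ty": 0, "tz": -0.3, "ax": 0, "ay": -0.051, "az": 0, "claw": 6},
    {"tx": 0.63, "ty": 0, "tz": -0.28, "ax": 0, "ay": -0.051, "az": 0, "claw": 6},
    {"tx": 0.63, "ty": 0, "tz": -0.27, "ax": 0, "ay": -0.051, "az": 0, "claw": 6},
    {"tx": 0.64, "ty": 0, "tz": -0.25, "ax": 0, "ay": -0.051, "az": 0, "claw": 6},
    {"tx": 0.65, "ty": 0, "tz": -0.26, "ax": 0, "ay": -0.051, "az": 0, "claw": 6},
    {"tx": 0.36, "ty": 0, "tz": -0.2, "ax": 0, "ay": -0.051, "az": 0, "claw": 6},
    {"tx": 0, "ty": 0, "tz": 0, "ax": 0, "ay": 0, "az": 0, "claw": 6}
  ]
}}

```text
time_s: 26.22
tcp_pos: [0.4683, -0.2934, 0.0984]
ee_rot: [[0.097, -0.995, -0.019], [-0.981, -0.099, 0.165], [-0.166, 0.003, -0.986]]
wrist_force: [0.5, -0.6, 0.6]
gripper_width: 0.691
gripper_force: 0.0
```

```bash
python3 - <<'E'
from h import *
d=cur()[:3,3]-F0; print(d@fu,d@fn,d[2]); see(-.063,.02)
E
```

```text
-0.06248910987924636 0.025017921805326356 0.09842687229616179
z -0.01 416 [0.084 0.116 0.131]
z 0.0 1368 [0.079 0.1   0.126]
z 0.01 2747 [-0.056 -0.041 -0.024]
z 0.02 276 [-0.02   0.001  0.001]
z 0.03 324 [-0.022  0.001  0.001]
z 0.04 998 [-0.024 -0.019  0.001]
z 0.05 840 [-0.018 -0.013  0.002]
z 0.06 393 [0.001 0.002 0.002]
z 0.07 444 [0.002 0.002 0.002]
z 0.08 517 [0.002 0.002 0.003]
z 0.09 1094 [0.002 0.003 0.017]
z 0.1 537 [0.003 0.005 0.008]
z 0.11 0 
z 0.12 0
```

Call:
{"op": "drive_tool", "data": {
  "rows": [
    {"tx": 0.4, "ty": 0, "tz": -0.08, "ax": 0, "ay": 0, "az": 0, "claw": 6},
    {"tx": 0.4, "ty": 0, "tz": -0.08, "ax": 0, "ay": 0, "az": 0, "claw": 6},
    {"tx": 0.4, "ty": 0, "tz": -0.08, "ax": 0, "ay": 0, "az": 0, "claw": 6},
    {"tx": 0.4, "ty": 0, "tz": -0.06, "ax": 0, "ay": 0, "az": 0, "claw": 6},
    {"tx": 0.4, "ty": 0, "tz": -0.06, "ax": 0, "ay": 0, "az": 0, "claw": 6},
    {"tx": 0.4, "ty": 0, "tz": -0.05, "ax": 0, "ay": 0, "az": 0, "claw": 6},
    {"tx": 0.35, "ty": 0, "tz": -0.05, "ax": 0, "ay": 0, "az": 0, "claw": 6},
    {"tx": 0, "ty": 0, "tz": 0, "ax": 0, "ay": 0, "az": 0, "claw": 6},
    {"tx": 0, "ty": 0, "tz": 0, "ax": 0, "ay": 0, "az": 0, "claw": 6}
  ]
}}

```text
time_s: 27.02
tcp_pos: [0.4702, -0.3192, 0.0983]
ee_rot: [[0.099, -0.995, -0.021], [-0.981, -0.101, 0.164], [-0.165, 0.004, -0.986]]
wrist_force: [0.3, 0.2, 0.6]
gripper_width: 0.69
gripper_force: 0.0
```

```bash
python3 - <<'E'
from h import *
d=cur()[:3,3]-F0; print(d@fu,d@fn,d[2]); see(-.063,.02)
E
```

```text
-0.06317382453596847 -0.0008599805116588693 0.09826275638134858
z -0.01 350 [0.066 0.094 0.106]
z 0.0 1155 [-0.015  0.078  0.101]
z 0.01 2440 [-0.056 -0.04  -0.023]
z 0.02 100 [-0.02  -0.02  -0.019]
z 0.03 122 [-0.023 -0.022 -0.021]
z 0.04 674 [-0.024 -0.022 -0.015]
z 0.05 625 [-0.018 -0.013 -0.011]
z 0.06 222 [-0.015 -0.014 -0.013]
z 0.07 275 [-0.017 -0.016 -0.015]
z 0.08 305 [-0.019 -0.018 -0.017]
z 0.09 1585 [-0.02  -0.016 -0.005]
z 0.1 22 [-0.017 -0.016 -0.016]
z 0.11 0 
z 0.12 0
```

Plaque B leans flush. Same retreat and turn for the grasp.

Call:
{"op": "drive_tool", "data": {
  "rows": [
    {"tx": -0.5, "ty": 0, "tz": 0, "ax": 0, "ay": 0, "az": 0, "claw": 6},
    {"tx": -2, "ty": 0, "tz": -0.3, "ax": 0, "ay": 0, "az": 0, "claw": 6},
    {"tx": -2, "ty": 0, "tz": -3, "ax": 0, "ay": 0, "az": 0, "claw": 6},
    {"tx": 0, "ty": 0, "tz": -3.5, "ax": 0, "ay": 0, "az": 0, "claw": 6},
    {"tx": 0, "ty": 0, "tz": 0, "ax": 0, "ay": 0, "az": 0, "claw": 6}
  ]
}}

```text
time_s: 27.48
tcp_pos: [0.4708, -0.2877, 0.1802]
ee_rot: [[0.104, -0.995, -0.01], [-0.982, -0.105, 0.156], [-0.156, -0.007, -0.988]]
wrist_force: [1.6, -0.1, 1.0]
gripper_width: 0.686
gripper_force: 0.0
```

```bash
python3 - <<'E'
from h import *
i,W=cloud("wrist"); q=W.reshape(-1,3)-F0; u,w,z=q@fu,q@fn,q[:,2]; m=(z>.07)&(z<.1)&(abs(w)<.03)&(abs(u+.063)<.08); U=np.percentile(u[m],[1,99]).mean(); print(m.sum(),U,np.percentile(u[m],[1,99]))
M=cur(); A=gpose(U,.165); plan(M,T(A[:3,3],M[:3,:3]));M=plan(T(A[:3,3],M[:3,:3]),A); M=plan(M,gpose(U,.067))
E
```

```text
2200 -0.07472237809396526 [-0.12282958 -0.02661518]
2 rows: t [2.98 0.72 0.17] a [ 0. -0. -0.]
14 rows: t [ 0. -0.  0.] a [ 0.003 -0.003 -0.112]
3 rows: t [-0.    0.    3.27] a [0. 0. 0.]
```

Call:
{"op": "drive_tool", "data": {
  "rows": [
    {"tx": 2.98, "ty": 0.72, "tz": 0.17, "ax": 0, "ay": 0, "az": 0, "claw": 6},
    {"tx": 2.98, "ty": 0.72, "tz": 0.17, "ax": 0, "ay": 0, "az": 0, "claw": 6},
    {"tx": 0, "ty": 0, "tz": 0, "ax": 0.003, "ay": -0.003, "az": -0.112, "claw": 6},
    {"tx": 0, "ty": 0, "tz": 0, "ax": 0.003, "ay": -0.003, "az": -0.112, "claw": 6},
    {"tx": 0, "ty": 0, "tz": 0, "ax": 0.003, "ay": -0.003, "az": -0.112, "claw": 6},
    {"tx": 0, "ty": 0, "tz": 0, "ax": 0.003, "ay": -0.003, "az": -0.112, "claw": 6},
    {"tx": 0, "ty": 0, "tz": 0, "ax": 0.003, "ay": -0.003, "az": -0.112, "claw": 6},
    {"tx": 0, "ty": 0, "tz": 0, "ax": 0.003, "ay": -0.003, "az": -0.112, "claw": 6},
    {"tx": 0, "ty": 0, "tz": 0, "ax": 0.003, "ay": -0.003, "az": -0.112, "claw": 6},
    {"tx": 0, "ty": 0, "tz": 0, "ax": 0.003, "ay": -0.003, "az": -0.112, "claw": 6}
  ]
}}

```text
time_s: 28.37
tcp_pos: [0.4583, -0.3449, 0.1588]
ee_rot: [[0.842, -0.54, -0.015], [-0.527, -0.827, 0.197], [-0.118, -0.158, -0.98]]
wrist_force: [0.7, -0.4, 0.2]
gripper_width: 0.689
gripper_force: 0.0
```

Call:
{"op": "drive_tool", "data": {
  "rows": [
    {"tx": 0, "ty": 0, "tz": 0, "ax": 0.003, "ay": -0.003, "az": -0.112, "claw": 6},
    {"tx": 0, "ty": 0, "tz": 0, "ax": 0.003, "ay": -0.003, "az": -0.112, "claw": 6},
    {"tx": 0, "ty": 0, "tz": 0, "ax": 0.003, "ay": -0.003, "az": -0.112, "claw": 6},
    {"tx": 0, "ty": 0, "tz": 0, "ax": 0.003, "ay": -0.003, "az": -0.112, "claw": 6},
    {"tx": 0, "ty": 0, "tz": 0, "ax": 0.003, "ay": -0.003, "az": -0.112, "claw": 6},
    {"tx": 0, "ty": 0, "tz": 0, "ax": 0.003, "ay": -0.003, "az": -0.112, "claw": 6},
    {"tx": 0, "ty": 0, "tz": 0, "ax": 0, "ay": 0, "az": 0, "claw": 6}
  ]
}}

```text
time_s: 28.95
tcp_pos: [0.4584, -0.3449, 0.1588]
ee_rot: [[0.995, 0.097, -0.028], [0.101, -0.971, 0.217], [-0.006, -0.219, -0.976]]
wrist_force: [-0.3, 0.2, -0.1]
gripper_width: 0.688
gripper_force: 0.0
```

```bash
python3 - <<'E'
from h import *
M=cur(); d=M[:3,3]-F0; print(d@fu,d@fn,d[2])
M=plan(M,gpose(-.0747,.15)); M=plan(M,gpose(-.0747,.067),v=28)
E
```

```text
-0.07753882410125339 -0.02523442789092529 0.15877045489496278
1 rows: t [0.29 0.05 0.93] a [-0.011  0.005 -0.001]
3 rows: t [-0.    0.    2.77] a [0. 0. 0.]
```

Call:
{"op": "drive_tool", "data": {
  "rows": [
    {"tx": 0.29, "ty": 0.05, "tz": 0.93, "ax": -0.011, "ay": 0.005, "az": 0, "claw": 6},
    {"tx": 0, "ty": 0, "tz": 2.77, "ax": 0, "ay": 0, "az": 0, "claw": 6},
    {"tx": 0, "ty": 0, "tz": 2.77, "ax": 0, "ay": 0, "az": 0, "claw": 6},
    {"tx": 0, "ty": 0, "tz": 2.77, "ax": 0, "ay": 0, "az": 0, "claw": 6},
    {"tx": 0, "ty": 0, "tz": 0, "ax": 0, "ay": 0, "az": 0, "claw": 6}
  ]
}}

```text
time_s: 29.37
tcp_pos: [0.4559, -0.3231, 0.0637]
ee_rot: [[0.995, 0.091, -0.03], [0.095, -0.972, 0.213], [-0.01, -0.215, -0.977]]
wrist_force: [-1.0, 1.2, -0.9]
gripper_width: 0.686
gripper_force: 0.0
```

Call:
{"op": "drive_tool", "data": {
  "rows": [
    {"tx": 0, "ty": 0, "tz": 0, "ax": 0, "ay": 0, "az": 0, "claw": 0.5},
    {"tx": 0, "ty": 0, "tz": 0, "ax": 0, "ay": 0, "az": 0, "claw": 0.5},
    {"tx": 0, "ty": 0, "tz": 0, "ax": 0, "ay": 0, "az": 0, "claw": 0.5},
    {"tx": 0, "ty": 0, "tz": 0, "ax": 0, "ay": 0, "az": 0, "claw": 0.5},
    {"tx": 0, "ty": 0, "tz": 0, "ax": 0, "ay": 0, "az": 0, "claw": 0.5},
    {"tx": 0, "ty": 0, "tz": 0, "ax": 0, "ay": 0, "az": 0, "claw": 0.5},
    {"tx": 0, "ty": 0, "tz": 0, "ax": 0, "ay": 0, "az": 0, "claw": 0.5},
    {"tx": 0, "ty": 0, "tz": 0, "ax": 0, "ay": 0, "az": 0, "claw": 0.5},
    {"tx": 0, "ty": 0, "tz": 0, "ax": 0, "ay": 0, "az": 0, "claw": 0.5},
    {"tx": 0, "ty": 0, "tz": 0, "ax": 0, "ay": 0, "az": 0, "claw": 0.5}
  ]
}}

```text
time_s: 30.2
tcp_pos: [0.4599, -0.3267, 0.0695]
ee_rot: [[0.995, 0.096, -0.02], [0.098, -0.974, 0.206], [0.0, -0.207, -0.978]]
wrist_force: [0.3, -0.7, 1.9]
gripper_width: 0.181
gripper_force: 30.0
```

```bash
cat >> h.py <<'E'
def Rrest2(lean): a=np.radians(lean); return Rz_x(rx*np.sin(a)-up*np.cos(a),-ry)
def rpose2(y,s,lean,lift=0.,in_=0.,h=.008):
    # bottom back edge at corner (+lift up-slope, +in_ outward); TCP s along plaque, h off its back
    a=np.radians(55); R=Rrest2(lean); B=rp(lift*-np.cos(a)+in_*np.sin(a),y,lift*np.sin(a)+in_*np.cos(a))
    return T(B-s*R[:,2]-h*R[:,1],R)
E
python3 - <<'E'
from h import *
s=sense(); print(s["gripper_width"],s["gripper_force"])
M=cur(); d=M[:3,3]-F0; print(d@fu,d@fn,d[2]); s0=(d[2]-.0012-.0017)/c12; print("s",s0)
M=plan(M,T(M[:3,3]+.13*up,M[:3,:3]),v=35)
H=rpose2(0,s0,31,.12,.01)
mid=T(np.r_[H[:2,3],M[2,3]],M[:3,:3]); M=plan(M,mid,v=37); M=plan(M,H); M=plan(M,rpose2(0,s0,31,.012,.001))
E
```

```text
0.18126420485781766 29.996167332865298
-0.07423592837941113 -0.007196972250298899 0.06952091429050092
s 0.06810926514620283
4 rows: t [ 0.   -0.67 -3.18] a [0. 0. 0.]
16 rows: t [ 0.68 -3.46  0.73] a [0. 0. 0.]
9 rows: t [-0.01  0.03  0.09] a [0.034 0.038 0.097]
3 rows: t [-0.    0.05  3.61] a [0. 0. 0.]
```

Call:
{"op": "drive_tool", "data": {
  "rows": [
    {"tx": 0, "ty": -0.34, "tz": -1.6, "ax": 0, "ay": 0, "az": 0, "claw": 0.5},
    {"tx": 0, "ty": -0.6, "tz": -2.8, "ax": 0, "ay": 0, "az": 0, "claw": 0.5},
    {"tx": 0, "ty": -0.6, "tz": -2.8, "ax": 0, "ay": 0, "az": 0, "claw": 0.5},
    {"tx": 0, "ty": -0.6, "tz": -2.8, "ax": 0, "ay": 0, "az": 0, "claw": 0.5},
    {"tx": 0, "ty": -0.54, "tz": -2.72, "ax": 0, "ay": 0, "az": 0, "claw": 0.5}
  ]
}}

```text
time_s: 30.62
tcp_pos: [0.4594, -0.3263, 0.2]
ee_rot: [[0.995, 0.096, -0.021], [0.098, -0.973, 0.207], [-0.001, -0.208, -0.978]]
wrist_force: [0.7, -0.9, -2.5]
gripper_width: 0.182
gripper_force: 30.0
```

Call:
{"op": "drive_tool", "data": {
  "rows": [
    {"tx": 0.68, "ty": -3.46, "tz": 0.73, "ax": 0, "ay": 0, "az": 0, "claw": 0.5},
    {"tx": 0.68, "ty": -3.46, "tz": 0.73, "ax": 0, "ay": 0, "az": 0, "claw": 0.5},
    {"tx": 0.68, "ty": -3.46, "tz": 0.73, "ax": 0, "ay": 0, "az": 0, "claw": 0.5},
    {"tx": 0.68, "ty": -3.46, "tz": 0.73, "ax": 0, "ay": 0, "az": 0, "claw": 0.5},
    {"tx": 0.68, "ty": -3.46, "tz": 0.73, "ax": 0, "ay": 0, "az": 0, "claw": 0.5},
    {"tx": 0.68, "ty": -3.46, "tz": 0.73, "ax": 0, "ay": 0, "az": 0, "claw": 0.5},
    {"tx": 0.68, "ty": -3.46, "tz": 0.73, "ax": 0, "ay": 0, "az": 0, "claw": 0.5},
    {"tx": 0.68, "ty": -3.46, "tz": 0.73, "ax": 0, "ay": 0, "az": 0, "claw": 0.5}
  ]
}}

```text
time_s: 31.28
tcp_pos: [0.4854, -0.038, 0.1989]
ee_rot: [[0.995, 0.096, -0.021], [0.098, -0.974, 0.206], [-0.001, -0.207, -0.978]]
wrist_force: [1.4, 0.3, -1.1]
gripper_width: 0.181
gripper_force: 30.0
```

Call:
{"op": "drive_tool", "data": {
  "rows": [
    {"tx": 0.68, "ty": -3.46, "tz": 0.73, "ax": 0, "ay": 0, "az": 0, "claw": 0.5},
    {"tx": 0.68, "ty": -3.46, "tz": 0.73, "ax": 0, "ay": 0, "az": 0, "claw": 0.5},
    {"tx": 0.68, "ty": -3.46, "tz": 0.73, "ax": 0, "ay": 0, "az": 0, "claw": 0.5},
    {"tx": 0.68, "ty": -3.46, "tz": 0.73, "ax": 0, "ay": 0, "az": 0, "claw": 0.5},
    {"tx": 0.68, "ty": -3.46, "tz": 0.73, "ax": 0, "ay": 0, "az": 0, "claw": 0.5},
    {"tx": 0.68, "ty": -3.46, "tz": 0.73, "ax": 0, "ay": 0, "az": 0, "claw": 0.5},
    {"tx": 0.68, "ty": -3.46, "tz": 0.73, "ax": 0, "ay": 0, "az": 0, "claw": 0.5},
    {"tx": 0.68, "ty": -3.46, "tz": 0.73, "ax": 0, "ay": 0, "az": 0, "claw": 0.5}
  ]
}}

```text
time_s: 31.95
tcp_pos: [0.5116, 0.2487, 0.1989]
ee_rot: [[0.995, 0.096, -0.022], [0.098, -0.974, 0.205], [-0.001, -0.206, -0.978]]
wrist_force: [1.3, -1.0, -1.0]
gripper_width: 0.181
gripper_force: 30.0
```

Call:
{"op": "drive_tool", "data": {
  "rows": [
    {"tx": 0, "ty": 0, "tz": 0.1, "ax": 0.034, "ay": 0.038, "az": 0.097, "claw": 0.5},
    {"tx": 0, "ty": 0, "tz": 0.1, "ax": 0.034, "ay": 0.038, "az": 0.097, "claw": 0.5},
    {"tx": 0, "ty": 0, "tz": 0.1, "ax": 0.034, "ay": 0.038, "az": 0.097, "claw": 0.5},
    {"tx": 0, "ty": 0, "tz": 0.1, "ax": 0.034, "ay": 0.038, "az": 0.097, "claw": 0.5},
    {"tx": 0, "ty": 0, "tz": 0.1, "ax": 0.034, "ay": 0.038, "az": 0.097, "claw": 0.5},
    {"tx": 0, "ty": 0, "tz": 0.1, "ax": 0.034, "ay": 0.038, "az": 0.097, "claw": 0.5},
    {"tx": 0, "ty": 0, "tz": 0.1, "ax": 0.034, "ay": 0.038, "az": 0.097, "claw": 0.5},
    {"tx": 0, "ty": 0, "tz": 0.1, "ax": 0.034, "ay": 0.038, "az": 0.097, "claw": 0.5},
    {"tx": 0, "ty": 0, "tz": 0.1, "ax": 0.034, "ay": 0.038, "az": 0.097, "claw": 0.5},
    {"tx": 0, "ty": 0, "tz": 0, "ax": 0, "ay": 0, "az": 0, "claw": 0.5}
  ]
}}

```text
time_s: 32.78
tcp_pos: [0.5105, 0.247, 0.1879]
ee_rot: [[0.685, -0.63, 0.367], [-0.729, -0.595, 0.34], [0.004, -0.5, -0.866]]
wrist_force: [-0.8, -0.7, -2.1]
gripper_width: 0.184
gripper_force: 30.0
```

```bash
python3 - <<'E'
from h import *
M=cur(); s0=.068; M=plan(M,rpose2(0,s0,31,.05,.008)); M=plan(M,rpose2(0,s0,31,.012,.003)); M=plan(M,rpose2(0,s0,31,.001,0)); find(-.057,.3155)
E
```

```text
2 rows: t [ 0.08 -0.33  3.44] a [0.009 0.002 0.008]
2 rows: t [-0.    0.12  1.91] a [0. 0. 0.]
1 rows: t [-0.    0.22  1.12] a [ 0. -0. -0.]
u,w ((-0.056813713163137436, 0.3151435852050781), (0.0990753099322319, 0.0988665521144867), 7.283913612365723) [-0.05731919  0.31497437] 945
```

Call:
{"op": "drive_tool", "data": {
  "rows": [
    {"tx": 0.08, "ty": -0.33, "tz": 3.4, "ax": 0.009, "ay": 0.002, "az": 0.008, "claw": 0.5},
    {"tx": 0.08, "ty": -0.33, "tz": 3.4, "ax": 0.009, "ay": 0.002, "az": 0.008, "claw": 0.5},
    {"tx": 0, "ty": 0.12, "tz": 1.9, "ax": 0, "ay": 0, "az": 0, "claw": 0.5},
    {"tx": 0, "ty": 0.12, "tz": 1.9, "ax": 0, "ay": 0, "az": 0, "claw": 0.5},
    {"tx": 0, "ty": 0, "tz": 0, "ax": 0, "ay": 0, "az": 0, "claw": 0.5},
    {"tx": 0, "ty": 0, "tz": 0, "ax": 0, "ay": 0, "az": 0, "claw": 0.5}
  ]
}}

```text
time_s: 33.33
tcp_pos: [0.5601, 0.2865, 0.1028]
ee_rot: [[0.676, -0.631, 0.38], [-0.737, -0.577, 0.353], [-0.003, -0.519, -0.855]]
wrist_force: [-0.3, 0.1, -0.6]
gripper_width: 0.181
gripper_force: 30.0
```

```bash
python3 - <<'E'
from h import *
M=cur(); s0=.068; M=plan(M,rpose2(0,s0,31,.004,.0005),n=3); M=plan(M,rpose2(0,s0,31,.0,0))
E
```

```text
3 rows: t [-0.09  0.3   0.32] a [-0.001  0.002  0.001]
1 rows: t [0.   0.02 0.4 ] a [ 0. -0. -0.]
```

Call:
{"op": "drive_tool", "data": {
  "rows": [
    {"tx": -0.09, "ty": 0.25, "tz": 0.32, "ax": 0, "ay": 0.002, "az": 0.001, "claw": 0.5},
    {"tx": -0.09, "ty": 0.25, "tz": 0.32, "ax": 0, "ay": 0.002, "az": 0.001, "claw": 0.5},
    {"tx": -0.09, "ty": 0.25, "tz": 0.32, "ax": 0, "ay": 0.002, "az": 0.001, "claw": 0.5},
    {"tx": 0, "ty": 0, "tz": 0, "ax": 0, "ay": 0, "az": 0, "claw": 0.5},
    {"tx": 0, "ty": 0, "tz": 0, "ax": 0, "ay": 0, "az": 0, "claw": 0.5}
  ]
}}

```text
time_s: 33.75
tcp_pos: [0.5591, 0.2855, 0.0944]
ee_rot: [[0.675, -0.634, 0.376], [-0.738, -0.574, 0.355], [-0.009, -0.517, -0.856]]
wrist_force: [-0.1, -0.5, -1.4]
gripper_width: 0.177
gripper_force: 30.0
```

```bash
python3 - <<'E'
from h import *
M=cur(); s=sense(); print(s["wrist_force"]@s["ee_rot"]); plan(M,rpose2(0,.068,31,.0,0)); restcheck(0)
E
```

```text
[0.27773706 1.08252421 1.03133245]
1 rows: t [-0.28  0.36  0.72] a [-0.003  0.009 -0.002]
plaque y [-0.05215582  0.04362655] s [0.01375445 0.10413749]
0.0 0 
0.01 97 0.020703201281346176
0.02 114 0.02160072899611648
0.03 120 0.0225536723890961
0.04 123 0.022996351344060778
0.05 128 0.023606152666228043
0.06 116 0.02438065805573367
0.07 115 0.026012740832876996
0.08 126 0.026593676037294914
0.09 158 0.025271113041125382
0.1 74 0.018466088908258176
```

Call:
{"op": "drive_tool", "data": {
  "rows": [
    {"tx": 0, "ty": 0.2, "tz": 0.2, "ax": 0, "ay": 0.004, "az": 0, "claw": 0.5},
    {"tx": 0, "ty": 0.2, "tz": 0.2, "ax": 0, "ay": 0.004, "az": 0, "claw": 0.5},
    {"tx": 0, "ty": 0, "tz": 0, "ax": 0, "ay": 0, "az": 0, "claw": 0.5},
    {"tx": 0, "ty": 0, "tz": 0, "ax": 0, "ay": 0, "az": 0, "claw": 0.5}
  ]
}}

```text
time_s: 34.13
tcp_pos: [0.56, 0.2832, 0.0898]
ee_rot: [[0.675, -0.636, 0.374], [-0.738, -0.575, 0.352], [-0.009, -0.514, -0.858]]
wrist_force: [-0.3, 0.3, -0.8]
gripper_width: 0.178
gripper_force: 30.0
```

```bash
python3 - <<'E'
from h import *
M=cur(); s=sense(); print(s["wrist_force"]@s["ee_rot"]); plan(M,rpose2(0,.068,31,.0,0)); restcheck(0)
E
```

```text
[-0.37561266  0.40405082  0.66076566]
1 rows: t [-0.52  0.04  0.38] a [ 0.001  0.009 -0.002]
plaque y [-0.05450445  0.04089723] s [0.01220862 0.10183373]
0.0 0 
0.01 112 0.017406408955598404
0.02 125 0.018493971014661662
0.03 117 0.019090268436628692
0.04 119 0.019777765063638264
0.05 123 0.020434694777823836
0.06 110 0.021100081972954557
0.07 123 0.022767624766391756
0.08 124 0.02302362172666811
0.09 151 0.01747591455826581
0.1 52 0.03550417384476355
```

Call:
{"op": "drive_tool", "data": {
  "rows": [
    {"tx": -0.25, "ty": 0.1, "tz": 0.1, "ax": 0, "ay": 0, "az": 0, "claw": 0.5},
    {"tx": -0.25, "ty": 0.1, "tz": 0.15, "ax": 0, "ay": 0, "az": 0, "claw": 0.5},
    {"tx": 0, "ty": 0.0, "tz": 0, "ax": 0, "ay": 0, "az": 0, "claw": 0.5},
    {"tx": 0, "ty": 0, "tz": 0, "ax": 0, "ay": 0, "az": 0, "claw": 0.5}
  ]
}}

```text
time_s: 34.52
tcp_pos: [0.5579, 0.2858, 0.0887]
ee_rot: [[0.676, -0.636, 0.372], [-0.736, -0.575, 0.356], [-0.012, -0.515, -0.857]]
wrist_force: [-0.5, -4.5, 4.5]
gripper_width: 0.18
gripper_force: 30.0
```

Call:
{"op": "drive_tool", "data": {
  "rows": [
    {"tx": 0, "ty": 0.05, "tz": 0.15, "ax": 0, "ay": 0, "az": 0, "claw": 0.5},
    {"tx": 0, "ty": 0, "tz": 0, "ax": 0, "ay": 0, "az": 0, "claw": 0.5}
  ]
}}

```text
time_s: 34.68
tcp_pos: [0.5581, 0.2858, 0.0886]
ee_rot: [[0.677, -0.635, 0.372], [-0.736, -0.575, 0.357], [-0.012, -0.515, -0.857]]
wrist_force: [-6.7, -8.1, 13.8]
gripper_width: 0.183
gripper_force: 30.0
```

```bash
python3 - <<'E'
from h import *
M=cur(); s=sense(); print(s["wrist_force"]@s["ee_rot"]); plan(M,rpose2(0,.068,31,.0,0)); restcheck(0)
E
```

```text
[  1.31151338   1.79981389 -17.21120701]
1 rows: t [-0.19  0.01  0.26] a [-0.001  0.013 -0.002]
plaque y [-0.05162116  0.04403901] s [0.01170492 0.10059733]
0.0 0 
0.01 120 0.017075106484159504
0.02 118 0.01778073165337094
0.03 114 0.01893185554279955
0.04 121 0.019438426805888073
0.05 123 0.020258786446226557
0.06 103 0.02085247121263205
0.07 131 0.022141271445772978
0.08 124 0.022702864483440083
0.09 159 0.01526183478616127
0.1 32 0.03552801067576937
```

Call:
{"op": "drive_tool", "data": {
  "rows": [
    {"tx": 0, "ty": 0.15, "tz": -0.1, "ax": 0, "ay": 0, "az": 0, "claw": 0.5},
    {"tx": 0, "ty": 0.1, "tz": 0, "ax": 0, "ay": 0, "az": 0, "claw": 0.5},
    {"tx": 0, "ty": 0, "tz": 0, "ax": 0, "ay": 0, "az": 0, "claw": 0.5}
  ]
}}

```text
time_s: 34.98
tcp_pos: [0.5568, 0.2853, 0.0878]
ee_rot: [[0.677, -0.634, 0.372], [-0.736, -0.575, 0.358], [-0.013, -0.516, -0.856]]
wrist_force: [-3.9, -2.2, 8.9]
gripper_width: 0.183
gripper_force: 30.0
```

```bash
python3 - <<'E'
from h import *
M=cur(); s=sense(); print(s["wrist_force"]@s["ee_rot"]); restcheck(0)
E
```

```text
[-1.17602377 -0.8498383  -9.8133394 ]
plaque y [-0.05102397  0.04418969] s [0.01194468 0.10070869]
0.0 0 
0.01 119 0.01587525608600185
0.02 114 0.01660515329710964
0.03 126 0.017349461198719662
0.04 109 0.018018872633819544
0.05 128 0.01844315118761431
0.06 106 0.019655422648981725
0.07 128 0.020811428066790715
0.08 124 0.021184871112451015
0.09 147 0.014023485317672169
0.1 42 0.03365926450526362
```

Call:
{"op": "drive_tool", "data": {
  "rows": [
    {"tx": 0, "ty": 0.1, "tz": 0, "ax": 0, "ay": 0, "az": 0, "claw": 0.5},
    {"tx": 0, "ty": 0, "tz": 0, "ax": 0, "ay": 0, "az": 0, "claw": 0.5},
    {"tx": 0, "ty": 0, "tz": 0, "ax": 0, "ay": 0, "az": 0, "claw": 4},
    {"tx": 0, "ty": 0, "tz": 0, "ax": 0, "ay": 0, "az": 0, "claw": 4},
    {"tx": 0, "ty": 0, "tz": 0, "ax": 0, "ay": 0, "az": 0, "claw": 4},
    {"tx": 0, "ty": 0, "tz": 0, "ax": 0, "ay": 0, "az": 0, "claw": 4},
    {"tx": 0, "ty": 0, "tz": -1, "ax": 0, "ay": 0, "az": 0, "claw": 4},
    {"tx": 0, "ty": 0, "tz": -3, "ax": 0, "ay": 0, "az": 0, "claw": 6},
    {"tx": 0, "ty": 0, "tz": -4, "ax": 0, "ay": 0, "az": 0, "claw": 6},
    {"tx": 0, "ty": 0, "tz": -4, "ax": 0, "ay": 0, "az": 0, "claw": 6}
  ]
}}

```text
time_s: 35.87
tcp_pos: [0.5098, 0.2398, 0.1886]
ee_rot: [[0.677, -0.637, 0.368], [-0.736, -0.577, 0.354], [-0.013, -0.51, -0.86]]
wrist_force: [0.3, 0.2, 0.3]
gripper_width: 0.605
gripper_force: 0.0
```

```bash
python3 - <<'E'
from h import *
restcheck(-.005); restcheck(-.1165)
U,Wc=-.057,.315
M=cur(); d=M[:3,3]-F0; print(d@fu,d@fn,d[2])
A=T(fp(U,Wc+.085,.18),M[:3,:3]); M=plan(M,A); M=plan(M,T(A[:3,3],Rpush(15)),w=5)
E
```

```text
plaque y [-0.06729408  0.04399147] s [0.01204139 0.09905455]
0.0 0 
0.01 121 0.014931076985396592
0.02 115 0.015163735934016676
0.03 125 0.014788610280746685
0.04 123 0.015165909464126872
0.05 128 0.014984430915219659
0.06 125 0.014885564915487853
0.07 129 0.014695190775941922
0.08 128 0.014978296246171212
0.09 164 0.006081721469573122
0.1 14 0.004561063100764002
plaque y [-0.1650644 -0.0679978] s [0.01201021 0.09815302]
0.0 0 
0.01 123 0.016006794815885315
0.02 121 0.015716524171723097
0.03 124 0.01532956228525294
0.04 126 0.015213913317880103
0.05 129 0.014620279867082843
0.06 121 0.01455295982579105
0.07 120 0.014455510403010996
0.08 129 0.01367869371511126
0.09 138 0.006883489567099537
0.1 9 0.004580272663051131
0.03462813172315987 0.5522240056625547 0.19586988295436508
5 rows: t [ 1.34  2.96 -1.47] a [0. 0. 0.]
11 rows: t [0. 0. 0.] a [-0.055  0.04   0.05 ]
```

B is perfectly flat. Now C.

Call:
{"op": "drive_tool", "data": {
  "rows": [
    {"tx": 1.34, "ty": 2.96, "tz": -1.47, "ax": 0, "ay": 0, "az": 0, "claw": 6},
    {"tx": 1.34, "ty": 2.96, "tz": -1.47, "ax": 0, "ay": 0, "az": 0, "claw": 6},
    {"tx": 1.34, "ty": 2.96, "tz": -1.47, "ax": 0, "ay": 0, "az": 0, "claw": 6},
    {"tx": 1.34, "ty": 2.96, "tz": -1.47, "ax": 0, "ay": 0, "az": 0, "claw": 6},
    {"tx": 1.34, "ty": 2.96, "tz": -1.47, "ax": 0, "ay": 0, "az": 0, "claw": 6}
  ]
}}

```text
time_s: 36.38
tcp_pos: [0.4336, 0.0793, 0.1748]
ee_rot: [[0.678, -0.635, 0.37], [-0.735, -0.577, 0.356], [-0.013, -0.513, -0.858]]
wrist_force: [1.3, -1.2, 0.2]
gripper_width: 0.689
gripper_force: 0.0
```

Call:
{"op": "drive_tool", "data": {
  "rows": [
    {"tx": 0, "ty": 0, "tz": 0, "ax": -0.06, "ay": 0.044, "az": 0.055, "claw": 6},
    {"tx": 0, "ty": 0, "tz": 0, "ax": -0.06, "ay": 0.044, "az": 0.055, "claw": 6},
    {"tx": 0, "ty": 0, "tz": 0, "ax": -0.06, "ay": 0.044, "az": 0.055, "claw": 6},
    {"tx": 0, "ty": 0, "tz": 0, "ax": -0.06, "ay": 0.044, "az": 0.055, "claw": 6},
    {"tx": 0, "ty": 0, "tz": 0, "ax": -0.06, "ay": 0.044, "az": 0.055, "claw": 6},
    {"tx": 0, "ty": 0, "tz": 0, "ax": -0.06, "ay": 0.044, "az": 0.055, "claw": 6},
    {"tx": 0, "ty": 0, "tz": 0, "ax": -0.06, "ay": 0.044, "az": 0.055, "claw": 6},
    {"tx": 0, "ty": 0, "tz": 0, "ax": -0.06, "ay": 0.044, "az": 0.055, "claw": 6},
    {"tx": 0, "ty": 0, "tz": 0, "ax": -0.06, "ay": 0.044, "az": 0.055, "claw": 6},
    {"tx": 0, "ty": 0, "tz": 0, "ax": -0.06, "ay": 0.044, "az": 0.055, "claw": 6}
  ]
}}

```text
time_s: 37.22
tcp_pos: [0.4332, 0.0775, 0.1733]
ee_rot: [[0.166, -0.983, 0.077], [-0.961, -0.179, -0.211], [0.221, -0.039, -0.975]]
wrist_force: [1.1, -0.5, 0.0]
gripper_width: 0.692
gripper_force: 0.0
```

```bash
python3 - <<'E'
from h import *
U,Wc=-.057,.315; find(U,Wc)
M=cur(); d=M[:3,3]-F0; print(d@fu,d@fn,d[2])
M=plan(M,T(fp(U,Wc+.085,.04),Rpush(15)))
M=plan(M,T(fp(U,Wc+.085,.0055),Rpush(15)),v=15)
E
```

```text
u,w ((-0.056684911251068115, 0.3154171109199524), (0.09919662773609161, 0.09962017089128494), 7.112387657165527) [-0.05730498  0.31534773] 951
-0.05753189321220874 0.39914115669168704 0.17312864159046093
4 rows: t [-0.8   0.06  3.23] a [-0.014  0.01   0.017]
3 rows: t [-0.3  -0.    1.11] a [ 0. -0. -0.]
```

Call:
{"op": "drive_tool", "data": {
  "rows": [
    {"tx": -0.8, "ty": 0.06, "tz": 3.23, "ax": -0.014, "ay": 0.01, "az": 0.017, "claw": 6},
    {"tx": -0.8, "ty": 0.06, "tz": 3.23, "ax": -0.014, "ay": 0.01, "az": 0.017, "claw": 6},
    {"tx": -0.8, "ty": 0.06, "tz": 3.23, "ax": -0.014, "ay": 0.01, "az": 0.017, "claw": 6},
    {"tx": -0.8, "ty": 0.06, "tz": 3.23, "ax": -0.014, "ay": 0.01, "az": 0.017, "claw": 6},
    {"tx": 0, "ty": 0, "tz": 0, "ax": 0, "ay": 0, "az": 0, "claw": 6}
  ]
}}

```text
time_s: 37.68
tcp_pos: [0.4309, 0.076, 0.0351]
ee_rot: [[0.101, -0.995, 0.019], [-0.96, -0.103, -0.261], [0.262, 0.008, -0.965]]
wrist_force: [-0.0, -0.9, -0.1]
gripper_width: 0.692
gripper_force: 0.0
```

```bash
python3 - <<'E'
from h import *
U,Wc=-.057,.315
M=cur(); d=M[:3,3]-F0; print(d@fu,d@fn,d[2])
M=plan(M,T(fp(U,Wc+.085,.0055),Rpush(15)),v=15)
M=plan(M,T(fp(U,.13,.0055),Rpush(15)),v=15)
E
```

```text
-0.06233710744929441 0.39637308693704526 0.03509824598025834
3 rows: t [-0.37 -0.18  0.92] a [ 0.003 -0.001  0.001]
18 rows: t [1.45 0.   0.39] a [ 0. -0. -0.]
```

Call:
{"op": "drive_tool", "data": {
  "rows": [
    {"tx": -0.37, "ty": -0.16, "tz": 0.92, "ax": 0.003, "ay": 0, "az": 0, "claw": 6},
    {"tx": -0.37, "ty": -0.16, "tz": 0.92, "ax": 0.003, "ay": 0, "az": 0, "claw": 6},
    {"tx": -0.37, "ty": -0.16, "tz": 0.92, "ax": 0.003, "ay": 0, "az": 0, "claw": 6},
    {"tx": 0, "ty": 0, "tz": 0, "ax": 0, "ay": 0, "az": 0, "claw": 6},
    {"tx": 0, "ty": 0, "tz": 0, "ax": 0, "ay": 0, "az": 0, "claw": 6}
  ]
}}

```text
time_s: 38.1
tcp_pos: [0.4391, 0.0828, 0.0117]
ee_rot: [[0.099, -0.994, 0.039], [-0.962, -0.106, -0.253], [0.255, -0.012, -0.967]]
wrist_force: [-0.7, -0.2, 0.3]
gripper_width: 0.689
gripper_force: 0.0
```

Call:
{"op": "drive_tool", "data": {
  "rows": [
    {"tx": -0.18, "ty": 0, "tz": 0.68, "ax": 0, "ay": 0, "az": 0, "claw": 6},
    {"tx": 0, "ty": 0, "tz": 0, "ax": 0, "ay": 0, "az": 0, "claw": 6},
    {"tx": 0, "ty": 0, "tz": 0, "ax": 0, "ay": 0, "az": 0, "claw": 6}
  ]
}}

```text
time_s: 38.35
tcp_pos: [0.439, 0.0827, 0.0039]
ee_rot: [[0.099, -0.994, 0.038], [-0.962, -0.105, -0.253], [0.256, -0.011, -0.967]]
wrist_force: [-0.8, -0.1, -0.0]
gripper_width: 0.691
gripper_force: 0.0
```

```bash
python3 - <<'E'
from h import *
U,Wc=-.057,.315
M=cur(); d=M[:3,3]-F0; print(d@fu,d@fn,d[2])
M=plan(M,T(fp(U,.14,.0045),Rpush(15)),v=14)
E
```

```text
-0.05367596674292271 0.4022113975036169 0.0038887852364172665
19 rows: t [1.33 0.02 0.35] a [-0.001  0.     0.   ]
```

Call:
{"op": "drive_tool", "data": {
  "rows": [
    {"tx": 1.33, "ty": 0, "tz": 0.35, "ax": 0, "ay": 0, "az": 0, "claw": 6},
    {"tx": 1.33, "ty": 0, "tz": 0.35, "ax": 0, "ay": 0, "az": 0, "claw": 6},
    {"tx": 1.33, "ty": 0, "tz": 0.35, "ax": 0, "ay": 0, "az": 0, "claw": 6},
    {"tx": 1.33, "ty": 0, "tz": 0.35, "ax": 0, "ay": 0, "az": 0, "claw": 6},
    {"tx": 1.33, "ty": 0, "tz": 0.35, "ax": 0, "ay": 0, "az": 0, "claw": 6},
    {"tx": 1.33, "ty": 0, "tz": 0.35, "ax": 0, "ay": 0, "az": 0, "claw": 6},
    {"tx": 1.33, "ty": 0, "tz": 0.35, "ax": 0, "ay": 0, "az": 0, "claw": 6},
    {"tx": 1.33, "ty": 0, "tz": 0.35, "ax": 0, "ay": 0, "az": 0, "claw": 6},
    {"tx": 1.33, "ty": 0, "tz": 0.35, "ax": 0, "ay": 0, "az": 0, "claw": 6},
    {"tx": 1.33, "ty": 0, "tz": 0.35, "ax": 0, "ay": 0, "az": 0, "claw": 6}
  ]
}}

```text
time_s: 39.18
tcp_pos: [0.4537, -0.0544, 0.0041]
ee_rot: [[0.099, -0.994, 0.039], [-0.962, -0.106, -0.253], [0.256, -0.012, -0.967]]
wrist_force: [0.1, 0.9, -0.6]
gripper_width: 0.69
gripper_force: 0.3
```

```bash
python3 - <<'E'
from h import *
M=cur(); d=M[:3,3]-F0; print(d@fu,d@fn,d[2]); i,W=cloud("wrist"); q=W.reshape(-1,3)-F0; u,w,z=q@fu,q@fn,q[:,2]
m=(z>.012)&(z<.02)&(w>.14)&(w<d@fn)&(i.reshape(-1,3)[:,0]<115)&(abs(u+.055)<.09); print(np.percentile(u[m],[1,99]),np.percentile(w[m],[1,99]),np.median(z[m]))
M=plan(M,T(fp(-.057,.13,.0045),Rpush(15)),v=14)
E
```

```text
-0.05285170212704809 0.2642515112259704 0.004088988843078147
[-0.11408906 -0.01748669] [0.15674766 0.2570183 ] 0.01641748126705178
10 rows: t [1.3  0.04 0.34] a [-0.001  0.     0.   ]
```

Call:
{"op": "drive_tool", "data": {
  "rows": [
    {"tx": -0.5, "ty": 0.6, "tz": -0.13, "ax": 0, "ay": 0, "az": 0, "claw": 6},
    {"tx": 0, "ty": 0.6, "tz": 0, "ax": 0, "ay": 0, "az": 0, "claw": 6},
    {"tx": 1.3, "ty": 0, "tz": 0.34, "ax": 0, "ay": 0, "az": 0, "claw": 6},
    {"tx": 1.3, "ty": 0, "tz": 0.34, "ax": 0, "ay": 0, "az": 0, "claw": 6},
    {"tx": 1.3, "ty": 0, "tz": 0.34, "ax": 0, "ay": 0, "az": 0, "claw": 6},
    {"tx": 1.3, "ty": 0, "tz": 0.34, "ax": 0, "ay": 0, "az": 0, "claw": 6},
    {"tx": 1.3, "ty": 0, "tz": 0.34, "ax": 0, "ay": 0, "az": 0, "claw": 6},
    {"tx": 1.3, "ty": 0, "tz": 0.34, "ax": 0, "ay": 0, "az": 0, "claw": 6},
    {"tx": 1.3, "ty": 0, "tz": 0.34, "ax": 0, "ay": 0, "az": 0, "claw": 6},
    {"tx": 1.3, "ty": 0, "tz": 0.34, "ax": 0, "ay": 0, "az": 0, "claw": 6}
  ]
}}

```text
time_s: 40.07
tcp_pos: [0.4519, -0.1566, 0.004]
ee_rot: [[0.101, -0.994, 0.038], [-0.961, -0.107, -0.253], [0.256, -0.011, -0.967]]
wrist_force: [1.3, 0.5, -0.1]
gripper_width: 0.688
gripper_force: 0.3
```

Call:
{"op": "drive_tool", "data": {
  "rows": [
    {"tx": 1.3, "ty": 0, "tz": 0.34, "ax": 0, "ay": 0, "az": 0, "claw": 6},
    {"tx": 1.3, "ty": 0, "tz": 0.34, "ax": 0, "ay": 0, "az": 0, "claw": 6},
    {"tx": 0, "ty": 0, "tz": 0, "ax": 0, "ay": 0, "az": 0, "claw": 6}
  ]
}}

```text
time_s: 40.32
tcp_pos: [0.4546, -0.1843, 0.0041]
ee_rot: [[0.098, -0.995, 0.037], [-0.962, -0.104, -0.254], [0.256, -0.011, -0.967]]
wrist_force: [-0.5, -0.0, 0.2]
gripper_width: 0.69
gripper_force: 0.0
```

```bash
python3 - <<'E'
from h import *
M=cur(); d=M[:3,3]-F0; print(d@fu,d@fn,d[2]); i,W=cloud("wrist"); q=W.reshape(-1,3)-F0; u,w,z=q@fu,q@fn,q[:,2]
m=(z>.012)&(z<.02)&(w>.005)&(w<d@fn)&(i.reshape(-1,3)[:,0]<115)&(abs(u+.055)<.09); print(np.percentile(u[m],[1,99]),np.percentile(w[m],[1,99]),np.median(z[m]))
M=plan(M,T(fp(d@fu,.1065,.0045),Rpush(15)),v=8)
E
```

```text
-0.06508236499015384 0.13497000391620126 0.00406735179286568
[-0.11333168 -0.01648941] [0.024975   0.12777961] 0.016442556118400252
4 rows: t [0.69 0.   0.17] a [-0.003  0.001 -0.   ]
```

Now finish the push and lift with the sequence that worked for B.

Call:
{"op": "drive_tool", "data": {
  "rows": [
    {"tx": 0.7, "ty": 0, "tz": 0.17, "ax": 0, "ay": 0, "az": 0, "claw": 6},
    {"tx": 0.7, "ty": 0, "tz": 0.17, "ax": 0, "ay": 0, "az": 0, "claw": 6},
    {"tx": 0.7, "ty": 0, "tz": 0.17, "ax": 0, "ay": 0, "az": 0, "claw": 6},
    {"tx": 0.5, "ty": 0, "tz": 0.13, "ax": 0, "ay": 0, "az": 0, "claw": 6},
    {"tx": 0.25, "ty": 0, "tz": 0.06, "ax": 0, "ay": 0, "az": 0, "claw": 6},
    {"tx": 0, "ty": 0, "tz": 0, "ax": 0, "ay": 0, "az": 0, "claw": 6}
  ]
}}

```text
time_s: 40.87
tcp_pos: [0.4583, -0.2127, 0.0043]
ee_rot: [[0.099, -0.994, 0.038], [-0.962, -0.106, -0.252], [0.255, -0.012, -0.967]]
wrist_force: [0.6, 3.4, 0.6]
gripper_width: 0.691
gripper_force: 1.5
```

Call:
{"op": "drive_tool", "data": {
  "rows": [
    {"tx": 0.3, "ty": 0, "tz": 0.05, "ax": 0, "ay": 0, "az": 0, "claw": 6},
    {"tx": 0.25, "ty": 0, "tz": -0.93, "ax": 0, "ay": 0, "az": 0, "claw": 6},
    {"tx": 0.32, "ty": 0, "tz": -0.88, "ax": 0, "ay": 0, "az": 0, "claw": 6},
    {"tx": 0.41, "ty": 0, "tz": -0.82, "ax": 0, "ay": 0, "az": 0, "claw": 6},
    {"tx": 0.5, "ty": 0, "tz": -0.76, "ax": 0, "ay": 0, "az": 0, "claw": 6},
    {"tx": 0.58, "ty": 0, "tz": -0.68, "ax": 0, "ay": 0, "az": 0, "claw": 6},
    {"tx": 0.66, "ty": 0, "tz": -0.6, "ax": 0, "ay": 0, "az": 0, "claw": 6},
    {"tx": 0.73, "ty": 0, "tz": -0.51, "ax": 0, "ay": 0, "az": 0, "claw": 6},
    {"tx": 0.79, "ty": 0, "tz": -0.42, "ax": 0, "ay": 0, "az": 0, "claw": 6}
  ]
}}

```text
time_s: 41.62
tcp_pos: [0.4607, -0.2424, 0.0704]
ee_rot: [[0.099, -0.994, 0.038], [-0.962, -0.106, -0.253], [0.256, -0.011, -0.967]]
wrist_force: [0.3, 0.2, 0.2]
gripper_width: 0.688
gripper_force: 0.2
```

Call:
{"op": "drive_tool", "data": {
  "rows": [
    {"tx": 0.87, "ty": 0, "tz": -0.42, "ax": 0, "ay": -0.051, "az": 0, "claw": 6},
    {"tx": 0.93, "ty": 0, "tz": -0.46, "ax": 0, "ay": -0.077, "az": 0, "claw": 6},
    {"tx": 0.62, "ty": 0, "tz": -0.3, "ax": 0, "ay": -0.051, "az": 0, "claw": 6},
    {"tx": 0.63, "ty": 0, "tz": -0.28, "ax": 0, "ay": -0.051, "az": 0, "claw": 6},
    {"tx": 0.63, "ty": 0, "tz": -0.27, "ax": 0, "ay": -0.051, "az": 0, "claw": 6},
    {"tx": 0.64, "ty": 0, "tz": -0.25, "ax": 0, "ay": -0.051, "az": 0, "claw": 6},
    {"tx": 0.65, "ty": 0, "tz": -0.26, "ax": 0, "ay": -0.051, "az": 0, "claw": 6},
    {"tx": 0.36, "ty": 0, "tz": -0.2, "ax": 0, "ay": -0.051, "az": 0, "claw": 6},
    {"tx": 0, "ty": 0, "tz": 0, "ax": 0, "ay": 0, "az": 0, "claw": 6}
  ]
}}

```text
time_s: 42.37
tcp_pos: [0.4659, -0.2946, 0.0982]
ee_rot: [[0.101, -0.995, -0.006], [-0.981, -0.101, 0.165], [-0.165, -0.011, -0.986]]
wrist_force: [1.1, 0.1, 0.1]
gripper_width: 0.687
gripper_force: 0.0
```

```bash
python3 - <<'E'
from h import *
d=cur()[:3,3]-F0; print(d@fu,d@fn,d[2]); see(-.065,.02)
E
```

```text
-0.06500859502300584 0.024084044617681113 0.09820131625660573
z -0.01 428 [0.081 0.113 0.13 ]
z 0.0 1353 [0.078 0.099 0.125]
z 0.01 2752 [-0.056 -0.041 -0.024]
z 0.02 256 [-0.019  0.     0.   ]
z 0.03 321 [-0.021  0.     0.001]
z 0.04 964 [-0.024 -0.019  0.   ]
z 0.05 849 [-0.018 -0.012  0.001]
z 0.06 375 [0.    0.001 0.001]
z 0.07 429 [0.    0.001 0.001]
z 0.08 499 [0.    0.001 0.001]
z 0.09 1099 [0.001 0.001 0.016]
z 0.1 542 [0.001 0.004 0.006]
z 0.11 0 
z 0.12 0
```

Call:
{"op": "drive_tool", "data": {
  "rows": [
    {"tx": 0.4, "ty": 0, "tz": -0.08, "ax": 0, "ay": 0, "az": 0, "claw": 6},
    {"tx": 0.4, "ty": 0, "tz": -0.08, "ax": 0, "ay": 0, "az": 0, "claw": 6},
    {"tx": 0.4, "ty": 0, "tz": -0.08, "ax": 0, "ay": 0, "az": 0, "claw": 6},
    {"tx": 0.4, "ty": 0, "tz": -0.06, "ax": 0, "ay": 0, "az": 0, "claw": 6},
    {"tx": 0.4, "ty": 0, "tz": -0.06, "ax": 0, "ay": 0, "az": 0, "claw": 6},
    {"tx": 0.4, "ty": 0, "tz": -0.05, "ax": 0, "ay": 0, "az": 0, "claw": 6},
    {"tx": 0.35, "ty": 0, "tz": -0.05, "ax": 0, "ay": 0, "az": 0, "claw": 6},
    {"tx": 0, "ty": 0, "tz": 0, "ax": 0, "ay": 0, "az": 0, "claw": 6},
    {"tx": 0, "ty": 0, "tz": 0, "ax": 0, "ay": 0, "az": 0, "claw": 6}
  ]
}}

```text
time_s: 43.17
tcp_pos: [0.4679, -0.3201, 0.098]
ee_rot: [[0.104, -0.995, -0.008], [-0.981, -0.104, 0.164], [-0.164, -0.01, -0.986]]
wrist_force: [0.4, 1.2, -0.2]
gripper_width: 0.689
gripper_force: 0.0
```

Call:
{"op": "drive_tool", "data": {
  "rows": [
    {"tx": -0.5, "ty": 0, "tz": 0, "ax": 0, "ay": 0, "az": 0, "claw": 6},
    {"tx": -2, "ty": 0, "tz": -0.3, "ax": 0, "ay": 0, "az": 0, "claw": 6},
    {"tx": -2, "ty": 0, "tz": -3, "ax": 0, "ay": 0, "az": 0, "claw": 6},
    {"tx": 0, "ty": 0, "tz": -3.5, "ax": 0, "ay": 0, "az": 0, "claw": 6},
    {"tx": 0, "ty": 0, "tz": 0, "ax": 0, "ay": 0, "az": 0, "claw": 6}
  ]
}}

```text
time_s: 43.58
tcp_pos: [0.4673, -0.2887, 0.1799]
ee_rot: [[0.109, -0.994, 0.004], [-0.982, -0.107, 0.156], [-0.155, -0.021, -0.988]]
wrist_force: [1.7, 0.1, 1.5]
gripper_width: 0.689
gripper_force: 0.0
```

```bash
python3 - <<'E'
from h import *
i,W=cloud("wrist"); q=W.reshape(-1,3)-F0; u,w,z=q@fu,q@fn,q[:,2]; m=(z>.07)&(z<.1)&(abs(w)<.03)&(abs(u+.063)<.08); U=np.percentile(u[m],[1,99]).mean(); print(m.sum(),U,np.percentile(u[m],[1,99]),np.percentile(w[m],[2,50,98]))
M=cur(); A=gpose(U,.165); plan(M,T(A[:3,3],M[:3,:3]));M=plan(T(A[:3,3],M[:3,:3]),A); M=plan(M,gpose(U,.067))
E
```

```text
2218 -0.06553624087893549 [-0.11336988 -0.01770261] [-0.02086526 -0.01238279 -0.00401402]
2 rows: t [2.95 0.1  0.17] a [0. 0. 0.]
14 rows: t [ 0. -0.  0.] a [ 0.002 -0.004 -0.112]
3 rows: t [-0.    0.    3.27] a [0. 0. 0.]
```

Call:
{"op": "drive_tool", "data": {
  "rows": [
    {"tx": 2.95, "ty": 0.1, "tz": 0.17, "ax": 0, "ay": 0, "az": 0, "claw": 6},
    {"tx": 2.95, "ty": 0.1, "tz": 0.17, "ax": 0, "ay": 0, "az": 0, "claw": 6},
    {"tx": 0, "ty": 0, "tz": 0, "ax": 0.002, "ay": -0.004, "az": -0.112, "claw": 6},
    {"tx": 0, "ty": 0, "tz": 0, "ax": 0.002, "ay": -0.004, "az": -0.112, "claw": 6},
    {"tx": 0, "ty": 0, "tz": 0, "ax": 0.002, "ay": -0.004, "az": -0.112, "claw": 6},
    {"tx": 0, "ty": 0, "tz": 0, "ax": 0.002, "ay": -0.004, "az": -0.112, "claw": 6},
    {"tx": 0, "ty": 0, "tz": 0, "ax": 0.002, "ay": -0.004, "az": -0.112, "claw": 6},
    {"tx": 0, "ty": 0, "tz": 0, "ax": 0.002, "ay": -0.004, "az": -0.112, "claw": 6},
    {"tx": 0, "ty": 0, "tz": 0, "ax": 0.002, "ay": -0.004, "az": -0.112, "claw": 6},
    {"tx": 0, "ty": 0, "tz": 0, "ax": 0.002, "ay": -0.004, "az": -0.112, "claw": 6}
  ]
}}

```text
time_s: 44.47
tcp_pos: [0.4675, -0.3439, 0.1586]
ee_rot: [[0.844, -0.536, -0.012], [-0.523, -0.829, 0.199], [-0.117, -0.162, -0.98]]
wrist_force: [0.5, 0.6, -1.0]
gripper_width: 0.688
gripper_force: 0.0
```

Call:
{"op": "drive_tool", "data": {
  "rows": [
    {"tx": 0, "ty": 0, "tz": 0, "ax": 0.002, "ay": -0.004, "az": -0.112, "claw": 6},
    {"tx": 0, "ty": 0, "tz": 0, "ax": 0.002, "ay": -0.004, "az": -0.112, "claw": 6},
    {"tx": 0, "ty": 0, "tz": 0, "ax": 0.002, "ay": -0.004, "az": -0.112, "claw": 6},
    {"tx": 0, "ty": 0, "tz": 0, "ax": 0.002, "ay": -0.004, "az": -0.112, "claw": 6},
    {"tx": 0, "ty": 0, "tz": 0, "ax": 0.002, "ay": -0.004, "az": -0.112, "claw": 6},
    {"tx": 0, "ty": 0, "tz": 0, "ax": 0.002, "ay": -0.004, "az": -0.112, "claw": 6},
    {"tx": 0, "ty": 0, "tz": 0, "ax": 0, "ay": 0, "az": 0, "claw": 6}
  ]
}}

```text
time_s: 45.05
tcp_pos: [0.4676, -0.3439, 0.1586]
ee_rot: [[0.994, 0.102, -0.032], [0.107, -0.971, 0.216], [-0.009, -0.218, -0.976]]
wrist_force: [-0.2, 0.5, 1.2]
gripper_width: 0.687
gripper_force: 0.0
```

```bash
python3 - <<'E'
from h import *
M=cur(); d=M[:3,3]-F0; print(d@fu,d@fn,d[2]); U=-.0655
M=plan(M,gpose(U,.15)); M=plan(M,gpose(U,.067),v=28)
E
```

```text
-0.06828689622032598 -0.02517150945181153 0.15856250457266385
1 rows: t [0.29 0.05 0.91] a [-0.01   0.01   0.004]
3 rows: t [-0.    0.    2.77] a [0. 0. 0.]
```

Call:
{"op": "drive_tool", "data": {
  "rows": [
    {"tx": 0.29, "ty": 0.05, "tz": 0.91, "ax": -0.01, "ay": 0.01, "az": 0.004, "claw": 6},
    {"tx": 0, "ty": 0, "tz": 2.77, "ax": 0, "ay": 0, "az": 0, "claw": 6},
    {"tx": 0, "ty": 0, "tz": 2.77, "ax": 0, "ay": 0, "az": 0, "claw": 6},
    {"tx": 0, "ty": 0, "tz": 2.77, "ax": 0, "ay": 0, "az": 0, "claw": 6},
    {"tx": 0, "ty": 0, "tz": 0, "ax": 0, "ay": 0, "az": 0, "claw": 6}
  ]
}}

```text
time_s: 45.47
tcp_pos: [0.465, -0.3222, 0.0636]
ee_rot: [[0.995, 0.091, -0.03], [0.096, -0.972, 0.213], [-0.009, -0.215, -0.977]]
wrist_force: [-0.9, -0.1, 0.4]
gripper_width: 0.691
gripper_force: 0.0
```

Call:
{"op": "drive_tool", "data": {
  "rows": [
    {"tx": 0, "ty": 0, "tz": 0, "ax": 0, "ay": 0, "az": 0, "claw": 0.5},
    {"tx": 0, "ty": 0, "tz": 0, "ax": 0, "ay": 0, "az": 0, "claw": 0.5},
    {"tx": 0, "ty": 0, "tz": 0, "ax": 0, "ay": 0, "az": 0, "claw": 0.5},
    {"tx": 0, "ty": 0, "tz": 0, "ax": 0, "ay": 0, "az": 0, "claw": 0.5},
    {"tx": 0, "ty": 0, "tz": 0, "ax": 0, "ay": 0, "az": 0, "claw": 0.5},
    {"tx": 0, "ty": 0, "tz": 0, "ax": 0, "ay": 0, "az": 0, "claw": 0.5},
    {"tx": 0, "ty": 0, "tz": 0, "ax": 0, "ay": 0, "az": 0, "claw": 0.5},
    {"tx": 0, "ty": 0, "tz": 0, "ax": 0, "ay": 0, "az": 0, "claw": 0.5},
    {"tx": 0, "ty": 0, "tz": 0, "ax": 0, "ay": 0, "az": 0, "claw": 0.5},
    {"tx": 0, "ty": 0, "tz": 0, "ax": 0, "ay": 0, "az": 0, "claw": 0.5}
  ]
}}

```text
time_s: 46.3
tcp_pos: [0.4691, -0.3258, 0.0695]
ee_rot: [[0.995, 0.097, -0.02], [0.099, -0.974, 0.205], [0.001, -0.206, -0.978]]
wrist_force: [-0.4, 0.6, 1.8]
gripper_width: 0.181
gripper_force: 30.0
```

```bash
python3 - <<'E'
from h import *
s=sense(); print(s["gripper_width"],s["gripper_force"])
M=cur(); d=M[:3,3]-F0; print(d@fu,d@fn,d[2]); s0=(d[2]-.0012-.0017)/c12; print("s",s0)
M=plan(M,T(M[:3,3]+.13*up,M[:3,:3]),v=35)
H=rpose2(.112,s0,31,.12,.01)
mid=T(np.r_[H[:2,3],M[2,3]],M[:3,:3]); M=plan(M,mid,v=37); M=plan(M,H)
E
```

```text
0.18121374739505033 29.99628942925483
-0.0650055340794788 -0.007244509619076822 0.06954224333580616
s 0.0681310706950681
4 rows: t [ 0.   -0.67 -3.18] a [-0. -0. -0.]
18 rows: t [ 0.19 -3.56  0.75] a [ 0. -0. -0.]
9 rows: t [-0.01  0.03  0.09] a [0.034 0.038 0.097]
```

Call:
{"op": "drive_tool", "data": {
  "rows": [
    {"tx": 0, "ty": -0.34, "tz": -1.6, "ax": 0, "ay": 0, "az": 0, "claw": 0.5},
    {"tx": 0, "ty": -0.6, "tz": -2.8, "ax": 0, "ay": 0, "az": 0, "claw": 0.5},
    {"tx": 0, "ty": -0.6, "tz": -2.8, "ax": 0, "ay": 0, "az": 0, "claw": 0.5},
    {"tx": 0, "ty": -0.6, "tz": -2.8, "ax": 0, "ay": 0, "az": 0, "claw": 0.5},
    {"tx": 0, "ty": -0.54, "tz": -2.72, "ax": 0, "ay": 0, "az": 0, "claw": 0.5}
  ]
}}

```text
time_s: 46.72
tcp_pos: [0.4685, -0.3254, 0.2001]
ee_rot: [[0.995, 0.097, -0.02], [0.099, -0.973, 0.206], [0.0, -0.207, -0.978]]
wrist_force: [0.4, -1.4, -2.1]
gripper_width: 0.184
gripper_force: 30.0
```

Call:
{"op": "drive_tool", "data": {
  "rows": [
    {"tx": 0.19, "ty": -3.56, "tz": 0.75, "ax": 0, "ay": 0, "az": 0, "claw": 0.5},
    {"tx": 0.19, "ty": -3.56, "tz": 0.75, "ax": 0, "ay": 0, "az": 0, "claw": 0.5},
    {"tx": 0.19, "ty": -3.56, "tz": 0.75, "ax": 0, "ay": 0, "az": 0, "claw": 0.5},
    {"tx": 0.19, "ty": -3.56, "tz": 0.75, "ax": 0, "ay": 0, "az": 0, "claw": 0.5},
    {"tx": 0.19, "ty": -3.56, "tz": 0.75, "ax": 0, "ay": 0, "az": 0, "claw": 0.5},
    {"tx": 0.19, "ty": -3.56, "tz": 0.75, "ax": 0, "ay": 0, "az": 0, "claw": 0.5},
    {"tx": 0.19, "ty": -3.56, "tz": 0.75, "ax": 0, "ay": 0, "az": 0, "claw": 0.5},
    {"tx": 0.19, "ty": -3.56, "tz": 0.75, "ax": 0, "ay": 0, "az": 0, "claw": 0.5},
    {"tx": 0.19, "ty": -3.56, "tz": 0.75, "ax": 0, "ay": 0, "az": 0, "claw": 0.5}
  ]
}}

```text
time_s: 47.47
tcp_pos: [0.4526, 0.0034, 0.1991]
ee_rot: [[0.995, 0.097, -0.02], [0.099, -0.974, 0.206], [0.0, -0.207, -0.978]]
wrist_force: [0.9, 0.7, -1.4]
gripper_width: 0.186
gripper_force: 30.0
```

Call:
{"op": "drive_tool", "data": {
  "rows": [
    {"tx": 0.19, "ty": -3.56, "tz": 0.75, "ax": 0, "ay": 0, "az": 0, "claw": 0.5},
    {"tx": 0.19, "ty": -3.56, "tz": 0.75, "ax": 0, "ay": 0, "az": 0, "claw": 0.5},
    {"tx": 0.19, "ty": -3.56, "tz": 0.75, "ax": 0, "ay": 0, "az": 0, "claw": 0.5},
    {"tx": 0.19, "ty": -3.56, "tz": 0.75, "ax": 0, "ay": 0, "az": 0, "claw": 0.5},
    {"tx": 0.19, "ty": -3.56, "tz": 0.75, "ax": 0, "ay": 0, "az": 0, "claw": 0.5},
    {"tx": 0.19, "ty": -3.56, "tz": 0.75, "ax": 0, "ay": 0, "az": 0, "claw": 0.5},
    {"tx": 0.19, "ty": -3.56, "tz": 0.75, "ax": 0, "ay": 0, "az": 0, "claw": 0.5},
    {"tx": 0.19, "ty": -3.56, "tz": 0.75, "ax": 0, "ay": 0, "az": 0, "claw": 0.5},
    {"tx": 0.19, "ty": -3.56, "tz": 0.75, "ax": 0, "ay": 0, "az": 0, "claw": 0.5}
  ]
}}

```text
time_s: 48.22
tcp_pos: [0.437, 0.3308, 0.1992]
ee_rot: [[0.995, 0.097, -0.021], [0.099, -0.974, 0.205], [-0.0, -0.206, -0.979]]
wrist_force: [0.7, -1.2, -1.3]
gripper_width: 0.177
gripper_force: 30.0
```

Call:
{"op": "drive_tool", "data": {
  "rows": [
    {"tx": 0, "ty": 0, "tz": 0.1, "ax": 0.034, "ay": 0.038, "az": 0.097, "claw": 0.5},
    {"tx": 0, "ty": 0, "tz": 0.1, "ax": 0.034, "ay": 0.038, "az": 0.097, "claw": 0.5},
    {"tx": 0, "ty": 0, "tz": 0.1, "ax": 0.034, "ay": 0.038, "az": 0.097, "claw": 0.5},
    {"tx": 0, "ty": 0, "tz": 0.1, "ax": 0.034, "ay": 0.038, "az": 0.097, "claw": 0.5},
    {"tx": 0, "ty": 0, "tz": 0.1, "ax": 0.034, "ay": 0.038, "az": 0.097, "claw": 0.5},
    {"tx": 0, "ty": 0, "tz": 0.1, "ax": 0.034, "ay": 0.038, "az": 0.097, "claw": 0.5},
    {"tx": 0, "ty": 0, "tz": 0.1, "ax": 0.034, "ay": 0.038, "az": 0.097, "claw": 0.5},
    {"tx": 0, "ty": 0, "tz": 0.1, "ax": 0.034, "ay": 0.038, "az": 0.097, "claw": 0.5},
    {"tx": 0, "ty": 0, "tz": 0.1, "ax": 0.034, "ay": 0.038, "az": 0.097, "claw": 0.5},
    {"tx": 0, "ty": 0, "tz": 0, "ax": 0, "ay": 0, "az": 0, "claw": 0.5}
  ]
}}

```text
time_s: 49.05
tcp_pos: [0.4415, 0.3254, 0.1903]
ee_rot: [[0.737, -0.583, 0.341], [-0.675, -0.657, 0.335], [0.028, -0.477, -0.878]]
wrist_force: [-0.9, -0.8, -1.3]
gripper_width: 0.18
gripper_force: 30.0
```

```bash
python3 - <<'E'
from h import *
M=cur(); print(sense()["joints"].round(0)); s0=.068; M=plan(M,rpose2(.112,s0,31,.05,.008)); M=plan(M,rpose2(.112,s0,31,.014,.004))
E
```

```text
[ 56.   4. -41.  18. -18. -23.]
2 rows: t [-0.24 -0.29  3.49] a [0.021 0.01  0.047]
1 rows: t [0.   0.15 3.62] a [ 0. -0. -0.]
```

Call:
{"op": "drive_tool", "data": {
  "rows": [
    {"tx": -0.08, "ty": -0.1, "tz": 1.2, "ax": 0.007, "ay": 0.003, "az": 0.016, "claw": 0.5},
    {"tx": -0.08, "ty": -0.1, "tz": 1.2, "ax": 0.007, "ay": 0.003, "az": 0.016, "claw": 0.5},
    {"tx": -0.08, "ty": -0.1, "tz": 1.2, "ax": 0.007, "ay": 0.003, "az": 0.016, "claw": 0.5},
    {"tx": -0.08, "ty": -0.1, "tz": 1.2, "ax": 0.007, "ay": 0.003, "az": 0.016, "claw": 0.5},
    {"tx": -0.08, "ty": -0.1, "tz": 1.1, "ax": 0.007, "ay": 0.003, "az": 0.016, "claw": 0.5},
    {"tx": -0.08, "ty": -0.1, "tz": 1, "ax": 0.007, "ay": 0.003, "az": 0.016, "claw": 0.5},
    {"tx": 0, "ty": 0, "tz": 0, "ax": 0, "ay": 0, "az": 0, "claw": 0.5}
  ]
}}

```text
time_s: 49.63
tcp_pos: [0.4769, 0.3572, 0.1538]
ee_rot: [[0.679, -0.647, 0.347], [-0.733, -0.584, 0.348], [-0.022, -0.49, -0.871]]
wrist_force: [-0.4, 0.1, -1.4]
gripper_width: 0.182
gripper_force: 30.0
```

```bash
python3 - <<'E'
from h import *
M=cur(); print(sense()["joints"].round(1)); s0=.068; M=plan(M,rpose2(.112,s0,31,.014,.004),v=12)
E
```

```text
[ 53.   11.5 -40.9  24.7  -9.3 -34. ]
5 rows: t [-0.11  0.39  1.02] a [ 0.006  0.005 -0.001]
```

Joint 5 is near its limit at this slot, so I use a steeper tool (lean 22°); the plaque will settle back onto the slope on release.

```bash
python3 - <<'E'
from h import *
M=cur(); s0=.068; M=plan(M,rpose2(.11,s0,22,.03,.012),n=4); M=plan(M,rpose2(.11,s0,22,.012,.004),n=2); plan(M,rpose2(.11,s0,22,0,0),n=1)
E
```

```text
4 rows: t [-0.1   0.01  0.9 ] a [-0.032  0.006 -0.   ]
2 rows: t [-0.    0.19  0.97] a [-0. -0.  0.]
1 rows: t [0.   0.12 1.26] a [-0. -0.  0.]
```

Call:
{"op": "drive_tool", "data": {
  "rows": [
    {"tx": -0.1, "ty": 0, "tz": 0, "ax": -0.032, "ay": 0.006, "az": 0, "claw": 0.5},
    {"tx": -0.1, "ty": 0, "tz": 0.6, "ax": -0.032, "ay": 0.006, "az": 0, "claw": 0.5},
    {"tx": -0.1, "ty": 0, "tz": 0.9, "ax": -0.032, "ay": 0.006, "az": 0, "claw": 0.5},
    {"tx": -0.1, "ty": 0, "tz": 0.9, "ax": -0.032, "ay": 0.006, "az": 0, "claw": 0.5},
    {"tx": 0, "ty": 0, "tz": 0.9, "ax": 0, "ay": 0, "az": 0, "claw": 0.5},
    {"tx": 0, "ty": 0, "tz": 0, "ax": 0, "ay": 0, "az": 0, "claw": 0.5},
    {"tx": 0, "ty": 0, "tz": 0, "ax": 0, "ay": 0, "az": 0, "claw": 0.5}
  ]
}}

```text
time_s: 50.22
tcp_pos: [0.4824, 0.368, 0.1234]
ee_rot: [[0.672, -0.687, 0.276], [-0.741, -0.623, 0.252], [-0.001, -0.374, -0.927]]
wrist_force: [-0.3, 0.4, -0.5]
gripper_width: 0.178
gripper_force: 30.0
```

```bash
python3 - <<'E'
from h import *
M=cur(); print(sense()["joints"].round(1)); s0=.068; plan(M,rpose2(.11,s0,22,.012,.004),n=2);plan(M,rpose2(.11,s0,22,.0,.0),n=3)
E
```

```text
[ 54.6  16.7 -32.2  13.4 -20.  -24.1]
2 rows: t [-0.01  0.01  1.14] a [ 0.     0.    -0.001]
3 rows: t [-0.01  0.04  1.18] a [ 0.  0. -0.]
```

Call:
{"op": "drive_tool", "data": {
  "rows": [
    {"tx": 0, "ty": 0, "tz": 1.1, "ax": 0, "ay": 0, "az": 0, "claw": 0.5},
    {"tx": 0, "ty": 0, "tz": 1.1, "ax": 0, "ay": 0, "az": 0, "claw": 0.5},
    {"tx": 0, "ty": 0, "tz": 0, "ax": 0, "ay": 0, "az": 0, "claw": 0.5},
    {"tx": 0, "ty": 0, "tz": 0, "ax": 0, "ay": 0, "az": 0, "claw": 0.5}
  ]
}}

```text
time_s: 50.55
tcp_pos: [0.4885, 0.3736, 0.1038]
ee_rot: [[0.672, -0.687, 0.277], [-0.741, -0.623, 0.252], [-0.001, -0.375, -0.927]]
wrist_force: [0.5, 0.9, -2.2]
gripper_width: 0.18
gripper_force: 30.0
```

```bash
python3 - <<'E'
from h import *
M=cur(); print(sense()["joints"].round(1)); s0=.068; plan(M,rpose2(.11,s0,22,.0,.0),n=3); restcheck(.11)
E
```

```text
[ 54.2  19.  -33.1  15.3 -16.9 -25.9]
3 rows: t [-0.01  0.06  0.47] a [-0.     0.    -0.001]
plaque y [0.05765882 0.15535837] s [0.01726803 0.10747032]
0.0 0 
0.01 40 0.021836999886709327
0.02 112 0.023676457559345988
0.03 112 0.026276476785068083
0.04 115 0.028351451942320676
0.05 119 0.030347013650385165
0.06 118 0.032592679471523826
0.07 84 0.03534007389822136
0.08 73 0.037906378688564835
0.09 58 0.03748068072350243
0.1 60 0.03201809227196874
```

Call:
{"op": "drive_tool", "data": {
  "rows": [
    {"tx": 0, "ty": 0.05, "tz": 0.5, "ax": 0, "ay": 0, "az": 0, "claw": 0.5},
    {"tx": 0, "ty": 0.1, "tz": 0.4, "ax": 0, "ay": 0, "az": 0, "claw": 0.5},
    {"tx": 0, "ty": 0, "tz": 0, "ax": 0, "ay": 0, "az": 0, "claw": 0.5}
  ]
}}

```text
time_s: 50.85
tcp_pos: [0.4901, 0.3754, 0.0945]
ee_rot: [[0.672, -0.687, 0.277], [-0.741, -0.622, 0.253], [-0.001, -0.375, -0.927]]
wrist_force: [0.7, -0.7, -2.5]
gripper_width: 0.182
gripper_force: 30.0
```

Call:
{"op": "drive_tool", "data": {
  "rows": [
    {"tx": 0, "ty": 0.1, "tz": 0.15, "ax": 0, "ay": 0, "az": 0, "claw": 0.5},
    {"tx": 0, "ty": 0, "tz": 0, "ax": 0, "ay": 0, "az": 0, "claw": 0.5}
  ]
}}

```text
time_s: 51.02
tcp_pos: [0.4903, 0.3758, 0.0938]
ee_rot: [[0.672, -0.686, 0.278], [-0.741, -0.622, 0.254], [-0.001, -0.377, -0.926]]
wrist_force: [-0.3, 0.4, 0.1]
gripper_width: 0.18
gripper_force: 30.0
```

```bash
python3 - <<'E'
from h import *
M=cur(); s=sense(); print(s["joints"].round(1),s["wrist_force"]@s["ee_rot"]); s0=.068; plan(M,rpose2(.11,s0,22,.0,.0),n=1); restcheck(.11)
E
```

```text
[ 54.   20.  -34.   17.1 -14.9 -27.6] [-0.46696088 -0.05792385 -0.05942744]
1 rows: t [0.03 0.06 0.38] a [-0.002  0.001 -0.001]
plaque y [0.0583405  0.15563167] s [0.01176573 0.09887059]
0.0 0 
0.01 113 0.020504358882236083
0.02 112 0.0226747764743458
0.03 111 0.025032669821275364
0.04 118 0.027293371380915928
0.05 114 0.0293906553266587
0.06 87 0.03166916665235062
0.07 85 0.03384307058141046
0.08 75 0.035313538827149764
0.09 65 0.027515624542847467
0.1 21 0.02369687092282123
```

Call:
{"op": "drive_tool", "data": {
  "rows": [
    {"tx": 0, "ty": 0.1, "tz": 0.15, "ax": 0, "ay": 0, "az": 0, "claw": 0.5},
    {"tx": 0, "ty": 0, "tz": 0.1, "ax": 0, "ay": 0, "az": 0, "claw": 0.5},
    {"tx": 0, "ty": 0, "tz": 0, "ax": 0, "ay": 0, "az": 0, "claw": 0.5}
  ]
}}

```text
time_s: 51.32
tcp_pos: [0.4905, 0.3761, 0.0937]
ee_rot: [[0.672, -0.686, 0.28], [-0.741, -0.622, 0.256], [-0.001, -0.379, -0.925]]
wrist_force: [-9.5, -5.4, 16.2]
gripper_width: 0.179
gripper_force: 30.0
```

Call:
{"op": "drive_tool", "data": {
  "rows": [
    {"tx": 0, "ty": 0.05, "tz": 0.1, "ax": 0, "ay": 0, "az": 0, "claw": 0.5},
    {"tx": 0, "ty": 0, "tz": 0, "ax": 0, "ay": 0, "az": 0, "claw": 0.5}
  ]
}}

```text
time_s: 51.48
tcp_pos: [0.4906, 0.3762, 0.0936]
ee_rot: [[0.672, -0.685, 0.281], [-0.74, -0.621, 0.257], [-0.001, -0.381, -0.925]]
wrist_force: [-11.1, -6.6, 21.4]
gripper_width: 0.183
gripper_force: 30.0
```

```bash
python3 - <<'E'
from h import *
M=cur(); s=sense(); print(s["joints"].round(1),s["wrist_force"]@s["ee_rot"]); restcheck(.11)
E
```

```text
[ 54.   20.  -34.5  18.  -14.3 -28.4] [ -2.59305092   3.61793693 -24.60636072]
plaque y [0.05836562 0.15594241] s [0.01175858 0.09885788]
0.0 0 
0.01 111 0.020742013408534606
0.02 109 0.022690157952264672
0.03 115 0.02528855787106475
0.04 116 0.027478880923732553
0.05 115 0.029913065044579943
0.06 86 0.03222631551861636
0.07 78 0.03416485765833584
0.08 74 0.035433367959049875
0.09 67 0.027969552506513787
0.1 20 0.023540773507593923
```

Call:
{"op": "drive_tool", "data": {
  "rows": [
    {"tx": 0, "ty": 0.15, "tz": -0.25, "ax": 0, "ay": 0, "az": 0, "claw": 0.5},
    {"tx": 0, "ty": 0.15, "tz": 0, "ax": 0, "ay": 0, "az": 0, "claw": 0.5},
    {"tx": 0, "ty": 0, "tz": 0, "ax": 0, "ay": 0, "az": 0, "claw": 0.5}
  ]
}}

```text
time_s: 51.78
tcp_pos: [0.4883, 0.3747, 0.0923]
ee_rot: [[0.673, -0.685, 0.28], [-0.74, -0.621, 0.258], [-0.002, -0.38, -0.925]]
wrist_force: [0.8, 0.8, 3.9]
gripper_width: 0.183
gripper_force: 30.0
```

```bash
python3 - <<'E'
from h import *
M=cur(); s=sense(); print(s["joints"].round(1),s["wrist_force"]@s["ee_rot"]); restcheck(.11)
E
```

```text
[ 54.   19.9 -35.   18.2 -13.9 -28.7] [-2.83337492e-03 -2.54309921e+00 -3.22377651e+00]
plaque y [0.05852728 0.15616395] s [0.01224567 0.09889753]
0.0 0 
0.01 99 0.017826653846548086
0.02 119 0.020013441810185984
0.03 112 0.022345468748198444
0.04 113 0.024733121693872047
0.05 116 0.02690749964593912
0.06 105 0.029410553054420783
0.07 97 0.03165799911359646
0.08 78 0.03247328620139818
0.09 66 0.025354883239388778
0.1 21 0.020897764780658336
```

Call:
{"op": "drive_tool", "data": {
  "rows": [
    {"tx": 0, "ty": 0, "tz": 0, "ax": 0, "ay": 0, "az": 0, "claw": 7},
    {"tx": 0, "ty": 0, "tz": 0, "ax": 0, "ay": 0, "az": 0, "claw": 7},
    {"tx": 0, "ty": 0, "tz": 0, "ax": 0, "ay": 0, "az": 0, "claw": 7},
    {"tx": 0, "ty": 0, "tz": 0, "ax": 0, "ay": 0, "az": 0, "claw": 7},
    {"tx": 0, "ty": 0, "tz": 0, "ax": 0, "ay": 0, "az": 0, "claw": 7},
    {"tx": 0, "ty": 0.2, "tz": -1, "ax": 0, "ay": 0, "az": 0, "claw": 7},
    {"tx": 0, "ty": 0.4, "tz": -2, "ax": 0, "ay": 0, "az": 0, "claw": 7},
    {"tx": 0, "ty": 0.6, "tz": -3, "ax": 0, "ay": 0, "az": 0, "claw": 7},
    {"tx": 0, "ty": 0.6, "tz": -3, "ax": 0, "ay": 0, "az": 0, "claw": 7},
    {"tx": 0, "ty": 0.6, "tz": -3, "ax": 0, "ay": 0, "az": 0, "claw": 7}
  ]
}}

```text
time_s: 52.67
tcp_pos: [0.4366, 0.327, 0.1942]
ee_rot: [[0.672, -0.687, 0.277], [-0.741, -0.622, 0.254], [-0.002, -0.375, -0.927]]
wrist_force: [0.1, 0.2, 0.5]
gripper_width: 0.785
gripper_force: 0.0
```

```bash
python3 - <<'E'
from h import *
i=restcheck(.108); restcheck(-.005); save("s5.png",cv2.resize(i[150:384,80:470],None,fx=2,fy=2)); M=cur()
H=rpose2(-.1165,.068,31,.12,.002); mid=T(np.r_[H[:2,3],M[2,3]+.02],M[:3,:3]); M=plan(M,mid); M=plan(M,H)
E
```

```text
plaque y [0.04520862 0.15662855] s [0.01175313 0.0990139 ]
0.0 0 
0.01 122 0.01491506979995748
0.02 121 0.014849939216559445
0.03 120 0.014737702008399812
0.04 125 0.014785844810896941
0.05 126 0.014739300475447536
0.06 128 0.014854237087016588
0.07 124 0.01456440737146508
0.08 125 0.014762462293793549
0.09 168 0.006312965825457168
0.1 9 0.0046011976973538565
plaque y [-0.06741795  0.04555341] s [0.01222259 0.09922586]
0.0 0 
0.01 120 0.01497275696866492
0.02 123 0.014747886875848087
0.03 121 0.014773619069093955
0.04 124 0.015090681899543795
0.05 120 0.014819419787026096
0.06 129 0.014948934844062158
0.07 128 0.014648562674621137
0.08 127 0.014707593520686596
0.09 164 0.006257037807865927
0.1 14 0.005095315573350016
7 rows: t [ 3.24 -0.04 -0.3 ] a [ 0. -0.  0.]
2 rows: t [0.   0.69 1.49] a [ 0.073  0.002 -0.001]
```

View pics/s5.png

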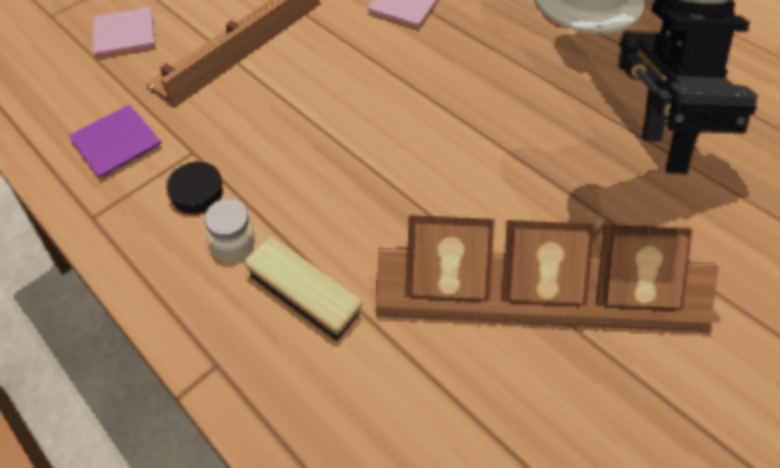

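The picture shows all three plaques side by side on the rest at (450,258), (549,263) and (646,267), inlays outward, and the bystanders untouched. B and C are flat, and A is within about 2° with its bottom edge about 1 mm out. The robot is clear, so I hand in.

```bash
python3 -c "
from station import finish_job
print(finish_job())"
```

```text
the job is handed in; nothing more can be done
None
```

All three plaques were turned over, set side by side on the display rest with their inlays outward, released, and the job was handed in; B and C are flat against the slope, and A leans about 2° with its bottom edge about 1 mm out.

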